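Set up the drying rack and lay the spatulas to dry

ROBOT

A 6-joint arm with a two-finger parallel gripper is mounted at the origin on the work surface. World frame = base frame: x ahead of the robot, y to its left, z up, the work surface at z = 0. Lengths are in mm, angles in rad, forces in N, time in s.
With the tool pointing down it reaches from about 350 to 850 mm from the base axis. Payload 8.1 kg.
Tool frame: the origin (TCP) lies midway between the tips of the shut fingers; the grasp point (between the pads) lies 19 mm behind it; z points along the fingers, y is the direction in which the jaws open and shut (so a half turn about z gives the same grasp; the last joint's range is limited). The gripper opens to 93 mm and grips with 3 to 60 N. Pads are 15 mm wide; open, the fingers measure 128 mm over their backs; the gripper's body (75 mm by 188 mm) begins 65 mm behind the grasp point.
Start: joints at [1.227, 0.13, 1.488, -0, 1.523, -0.085], TCP at [153.53, 580.029, 218.635] pointing down, gripper open.
Joint ranges: [-2.96, 2.96], [-0.89, 2.26], [0.02, 2.5], [-1.34, 4.48], [0, 2.73], [-2.66, 2.66]. Speed limits (rad/s): [2.39, 2.39, 2.79, 3.14, 3.14, 3.14].

INTERFACE

Orientations are given as a rotation vector (axis times angle).
In Python, from workcell import telemetry, imaging, ctrl gives the robot as it stands.
- The arm moves only by the shell command python3 -m handwheel 'ROWS'. ROWS is JSON, a list of rows, each a list of 7 numbers: the shift along the tool's x, y, z in cm, then the turn, a rotation vector about the tool's x, y, z in rad, then the finger opening in cm, from 0 to 9.3. In form: [[dx, dy, dz, ax, ay, az, fingers], ...]. A call has 1 to 5 rows; each row shifts and turns the commanded pose from where the row before left it, along the tool's axes as they then stand; what a row does not reach is not made up. A row lasts 1/12 s, in which the tool goes at most 41.7 mm and 7.16 degrees, less where a joint would pass 70% of its speed; a pose out of reach is approached as far as the arm can. A call is refused whole if a number of a shift passes 4.17 or a number of a turn 0.125, either way. A call with a gripper value outside its range is refused whole. The fingers move at their own pace and stop on an object; the grip force is fixed at half the most. Time passes only in rows, so rows that do not move let the fingers close. It gives the time, the measured TCP pose, the force and the opening at its end, in the units of the state.
- telemetry.read_state(): the state, without advancing time (a new reading comes with each control period).
- imaging.grab_frame(name): name is "scene" or "top" or "wrist"; returns a dict with "color" (420x560x3 uint8, red, green, blue), "fx", "fy", "cx", "cy" (pixels), "rvec" (rotation vector, rad) and "tvec" (3), from world to camera coordinates, as OpenCV has them; the wrist camera has in their place "T_tool_cam" (4x4, takes a point from camera to tool coordinates, whose origin is the TCP and whose axes are the flange's). Camera axes: x right, y down, z forward; pixel columns grow to the right and rows downward; lengths in mm; the calibration is good to about 2 mm. A picture is of the moment at which its call begins: read the wrist's pose just before it. There is no depth.
- ctrl.finish_job(): hands the job in, once; it reports no verdict.
The state is a dict: "clock": time; "joint_pos": joint angles; "qvel": joint speeds; "effort": joint torques, N m; "ee_pos": TCP position; "tcp_rot": TCP orientation; "ft_force": force on the tool from outside, world axes, zero at the start; "torque": the same for the moment, N m; "width": finger opening in mm.
Only numpy, scipy, OpenCV 4.12 (cv2) and the standard library are available. Lean on these libraries where they do the work, as an engineer would, in place of code of your own. Each camera call takes 0.05 s, during which the arm holds its last target.

TASK

Put the take-apart drying rack together: from the robot's right, slide each of the two steel bars through a pair of facing bores in both cheeks, one bar per pair, pushed fully home until its red handle meets the cheek. Then lay every spatula that is out on the cork mat flat across both bars, between the cheeks, crosswise to the bars and roughly centred on them, all with the green blade pointing away from the robot. Leave the mug, salt cellar, canister and tongs where they are.

Things in the scene. Friction and masses are not known exactly. Their poses are not given: they have to be found in the camera images.
- rack: Wooden drying rack, fixed. Origin at counter level under its centre; z up, x away from the robot (turned by some degrees), y from the right cheek to the left one. The two upright cheeks, each 150 mm wide (x), 75 mm high, 10 mm thick, have inner faces at y = -75 and +75 mm, outer faces at -85 and +85 mm. Base board 10 mm thick between them. Two pairs of aligned bores run along y.
- bores_near (a point): Centre of the mouth of a bore in the outer face of the right (-y) cheek, at x = -50 mm of the rack, 55 mm above the counter. Plain through bore, 16 mm in diameter, no chamfer; the left cheek has its twin on the same axis, 150 mm further on beyond the 10 mm wall. Axes as the rack's: its y runs along the bores, inward.
- bores_far (a point): Centre of the mouth of a bore in the outer face of the right (-y) cheek, at x = 50 mm of the rack, 55 mm above the counter. Plain through bore, 16 mm in diameter, no chamfer; the left cheek has its twin on the same axis, 150 mm further on beyond the 10 mm wall. Axes as the rack's: its y runs along the bores, inward.
- bar1_handle (a point): Centre of bar 1's red square handle, 60 x 20 x 20 mm. In line with it a round steel shaft, d 12 mm, 182 mm long, last 10 mm tapering to d 6. x runs along the bar: shoulder (handle end) at 30 mm, tip at 212 mm, centre of mass near 90 mm. 120 g. Starts on the counter, handle tilted about 1 degree as the tip droops. The bars are alike; either fits either pair of bores. Home: shoulder at the cheek.
- bar1_tip (a point): The point of bar 1's shaft, on its axis.
- bar2_handle (a point): Centre of bar 2's red square handle, 60 x 20 x 20 mm. In line with it a round steel shaft, d 12 mm, 182 mm long, last 10 mm tapering to d 6. x runs along the bar: shoulder (handle end) at 30 mm, tip at 212 mm, centre of mass near 90 mm. 120 g. Starts on the counter, handle tilted about 1 degree as the tip droops. The bars are alike; either fits either pair of bores. Home: shoulder at the cheek.
- bar2_tip (a point): The point of bar 2's shaft, on its axis.
- spatula1_mid (a point): Centre of rigid spatula 1, half-way along it and half-way up its handle. Wooden handle 16 mm wide, 12 thick, from x = -105 to +35 mm; green blade 34 wide, 8 thick, from 35 to 105 mm. x points to the blade end, z up. Flat underside 6 mm below. 50 g, mass centre within 5 mm of this point. Starts flat on the 4 mm thick cork mat on the robot's left. May be absent.
- spatula1_tip (a point): Blade end of spatula 1, 105 mm along x from its centre. Absent if the spatula is.
- spatula2_mid (a point): Centre of rigid spatula 2, half-way along it and half-way up its handle. Wooden handle 16 mm wide, 12 thick, from x = -105 to +35 mm; green blade 34 wide, 8 thick, from 35 to 105 mm. x points to the blade end, z up. Flat underside 6 mm below. 50 g, mass centre within 5 mm of this point. Starts flat on the 4 mm thick cork mat on the robot's left. May be absent.
- spatula2_tip (a point): Blade end of spatula 2, 105 mm along x from its centre. Absent if the spatula is.
- spatula3_mid (a point): Centre of rigid spatula 3, half-way along it and half-way up its handle. Wooden handle 16 mm wide, 12 thick, from x = -105 to +35 mm; green blade 34 wide, 8 thick, from 35 to 105 mm. x points to the blade end, z up. Flat underside 6 mm below. 50 g, mass centre within 5 mm of this point. Starts flat on the 4 mm thick cork mat on the robot's left. May be absent.
- spatula3_tip (a point): Blade end of spatula 3, 105 mm along x from its centre. Absent if the spatula is.
- mug: a red ceramic mug, 82 mm across, 92 mm high; origin at the centre of its underside. Not part of the work, leave it alone.
- salt_cellar: a round dark wooden salt cellar, 94 mm across, 72 mm high; origin at the centre of its underside. Not part of the work, leave it alone.
- canister: a clear acrylic canister with a steel latch lid, 104 mm square, 124 mm high; origin at the centre of its underside. Not part of the work, leave it alone.
- tongs: stainless tongs lying flat, about 230 mm long, 10 mm high; origin at the centre of its underside. Not part of the work, leave it alone.
Things that resemble listed ones, but are neither listed nor needed, are in the scene too. What is shaped like the part that bears bar2_handle but yellow is not meant.

How it is judged (in metres and radians):
On the way:
1. both bars are threaded through both cheeks and pushed fully home (y of bar1_handle in the frame of rack between -0.122 and -0.108 m and z of bar1_handle in the frame of rack between 0.048 and 0.06 m and angle between the x axis of each of bar1_handle, bar2_handle and the y axis of rack, either way round below 0.06 rad and y of each of bar1_tip, bar2_tip in the frame of rack above 0.085 m and (x of bar1_handle in the frame of rack between -0.056 and -0.044 m or x of bar1_handle in the frame of rack between 0.044 and 0.056 m) and y of bar2_handle in the frame of rack between -0.122 and -0.108 m and z of bar2_handle in the frame of rack between 0.048 and 0.06 m and (x of bar2_handle in the frame of rack between -0.056 and -0.044 m or x of bar2_handle in the frame of rack between 0.044 and 0.056 m)), for 0.2 s.
At the end, for the whole second after the job is handed in: Each bar runs through both cheeks, handle on the robot's right, shoulder within 7 mm of the cheek. Every spatula present rests flat on both bars (0.1 rad), centre within 70 mm of mid-gap and 35 mm of midway between the bars, within 0.3 rad of square to them, blade away from the robot (all of step 1 and x of spatula1_mid in the frame of rack between -0.035 and 0.035 m and y of spatula1_mid in the frame of rack between -0.07 and 0.07 m and z of spatula1_mid in the frame of rack between 0.058 and 0.072 m and angle between the x axis of each of spatula1_mid, spatula2_mid, spatula3_mid and the x axis of rack, either way round below 0.3 rad and angle between the z axis of each of spatula1_mid, spatula2_mid, spatula3_mid and the z axis of rack, either way round below 0.1 rad and x of each of spatula1_tip, spatula2_tip, spatula3_tip in the frame of rack above 0.05 m and linear speed of each of spatula1, spatula2, spatula3, bar1, bar2 below 0.02 m/s and x of spatula2_mid in the frame of rack between -0.035 and 0.035 m and y of spatula2_mid in the frame of rack between -0.07 and 0.07 m and z of spatula2_mid in the frame of rack between 0.058 and 0.072 m and x of spatula3_mid in the frame of rack between -0.035 and 0.035 m and y of spatula3_mid in the frame of rack between -0.07 and 0.07 m and z of spatula3_mid in the frame of rack between 0.058 and 0.072 m); the robot touches nothing.
It fails at once if the mug is moved more than 30 mm or tipped (distance of mug from where it was at the start of the episode above 0.03 m or angle between mug's own z axis and vertical above 0.4 rad).
It fails at once if the salt cellar is moved more than 30 mm or tipped (distance of salt_cellar from where it was at the start of the episode above 0.03 m or angle between salt_cellar's own z axis and vertical above 0.4 rad).
It fails at once if the canister is moved more than 30 mm or tipped (distance of canister from where it was at the start of the episode above 0.03 m or angle between canister's own z axis and vertical above 0.4 rad).
It fails at once if the tongs is moved more than 30 mm or tipped (distance of tongs from where it was at the start of the episode above 0.03 m or angle between tongs's own z axis and vertical above 0.4 rad).
Of spatula1, spatula2, spatula3 only 2 to 3 are there at a start; the rules pass over those that are not, and their reading is None.
At some moment in a run one of spatula1, spatula2, spatula3 may be knocked a few centimetres aside while the robot is not near it.
Once in a run the grip may slacken for a moment while it holds something.
It also fails if it takes over 208 s, if anything falls off the work surface, if the arm or the gripper's body presses on something with over 40 N, if the wrist force passes 120 N, or if a joint passes its speed limit or range.

## Working session

There is one attempt and no reset: what is moved stays moved. The work goes in short steps, Python scripts to look and compute and a shell command to move; the robot and the scene stay as the last step left them, time stands still between calls to the robot, and variables do not carry over. Pictures are saved under pics/ and viewed, and the job is handed in when it is done.

```bash
ls -la; mkdir -p pics; python3 - <<'E'
from workcell import telemetry, imaging
import cv2
print(telemetry.read_state())
for n in ("scene","top","wrist"):
    f=imaging.grab_frame(n); cv2.imwrite(f"pics/{n}0.png",f["color"][:,:,::-1]); print(n,{k:v for k,v in f.items() if k!="color"})
E
```

```text
total 12
drwxr-xr-x  3 agent agent 4096 Dec  6 15:55 .
drwxr-xr-x 23 root  root  4096 Dec  6 15:54 ..
drwxr-xr-x  2 agent agent 4096 Dec  6 15:55 pics
{'clock': 0.0, 'joint_pos': array([ 1.22658886e+00,  1.31176570e-01,  1.48927409e+00,  2.39145214e-05,
        1.52300026e+00, -8.53808066e-02]), 'qvel': array([ 1.90821954e-03,  2.27118088e-04,  1.18923067e-03,  7.03905602e-05,
       -8.08532231e-04, -1.31961081e-04]), 'effort': array([-2.18042594e-03, -5.59831131e+01, -4.91763425e+01,  7.67257274e-02,
        3.50305438e-02, -1.79870635e-04]), 'ee_pos': array([153.33300737, 579.48605892, 217.58110032]), 'tcp_rot': array([-4.05377597e-01, -3.11490452e+00,  2.84350819e-03]), 'ft_force': array([ 0.26253125, -0.36844116, -0.91751866]), 'torque': array([ 0.03464465, -0.0244532 ,  0.08144676]), 'width': 92.9308159116104}
scene {'fx': 508.5477733601801, 'fy': 508.5477733601801, 'cx': 284.9331621107481, 'cy': 209.71032165011772, 'rvec': array([ 1.97610382,  1.31152689, -0.58476634]), 'tvec': array([-111.84215444, -308.49572734, 2161.8188537 ])}
top {'fx': 380.8434596846924, 'fy': 380.8434596846924, 'cx': 274.10444039163093, 'cy': 208.90501556593637, 'rvec': array([ 2.04827735, -2.17412248,  0.22152732]), 'tvec': array([ -79.13363105,  538.80983393, 1139.03294101])}
wrist {'fx': 325.62957688645463, 'fy': 325.62957688645463, 'cx': 286.4053430782046, 'cy': 206.0962960471596, 'T_tool_cam': array([[ 5.74137811e-04, -9.65546946e-01, -2.60228295e-01,
         7.26192543e+01],
       [ 9.99999834e-01,  5.65646387e-04,  1.07519342e-04,
        -9.54094642e-01],
       [ 4.33822226e-05, -2.60228313e-01,  9.65547111e-01,
        -1.65929125e+02],
       [ 0.00000000e+00,  0.00000000e+00,  0.00000000e+00,
         1.00000000e+00]])}
```

View pics/scene0.png

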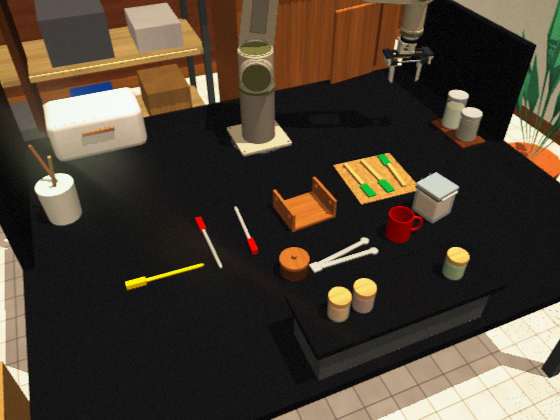

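View pics/top0.png

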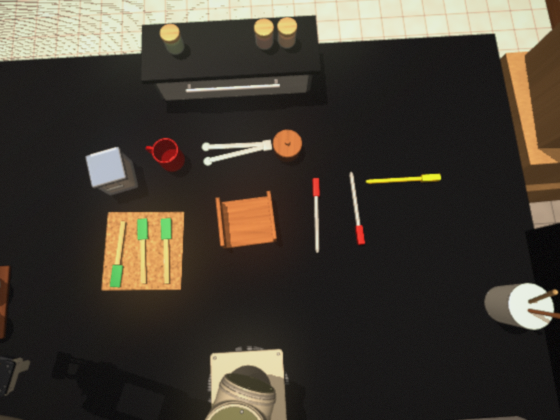

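View pics/wrist0.png

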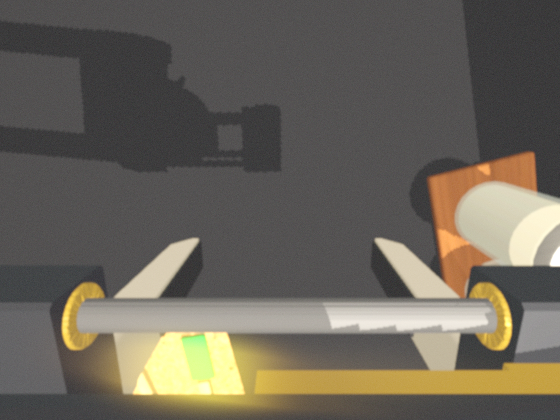

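```bash
cat > h.py <<'E'
import numpy as np, cv2
from scipy.spatial.transform import Rotation as R
from workcell import telemetry, imaging
def pose():
    s=telemetry.read_state(); return np.array(s["ee_pos"]),R.from_rotvec(s["tcp_rot"]),s
def cam(n):
    p,r,s=pose(); f=imaging.grab_frame(n)
    K=np.array([[f["fx"],0,f["cx"]],[0,f["fy"],f["cy"]],[0,0,1]])
    if n=="wrist":
        T=np.eye(4);T[:3,:3]=r.as_matrix();T[:3,3]=p; C=T@f["T_tool_cam"]; Rw=C[:3,:3]; o=C[:3,3]
    else:
        Rm=R.from_rotvec(f["rvec"]).as_matrix(); Rw=Rm.T; o=-Rm.T@np.array(f["tvec"])
    return f["color"],K,Rw,o
def ray(c,px,z):
    _,K,Rw,o=c; px=np.atleast_2d(px).astype(float)
    d=(Rw@np.linalg.inv(K)@np.c_[px,np.ones(len(px))].T).T
    return o+d*((z-o[2])/d[:,2])[:,None]
def proj(c,P):
    _,K,Rw,o=c; q=(K@(Rw.T@(np.atleast_2d(P)-o).T)).T; return q[:,:2]/q[:,2:]
def tri(cs,pxs):
    A=np.zeros((3,3));b=np.zeros(3)
    for c,px in zip(cs,pxs):
        d=ray(c,px,0)[0]-c[3]; d/=np.linalg.norm(d); M=np.eye(3)-np.outer(d,d); A+=M;b+=M@c[3]
    return np.linalg.solve(A,b)
def mask(c,lo,hi):
    return cv2.inRange(cv2.cvtColor(c[0],cv2.COLOR_RGB2HSV),lo,hi)
def blobs(m,amin=20):
    n,l,s,ce=cv2.connectedComponentsWithStats(m)
    out=[]
    for i in range(1,n):
        if s[i,4]>=amin:
            ct,_=cv2.findContours((l==i).astype(np.uint8),0,2)
            out.append((s[i,4],ce[i],cv2.minAreaRect(ct[0]),l==i))
    return sorted(out,key=lambda t:-t[0])
def save(c,name,scale=1,crop=None):
    im=c[0][:,:,::-1]
    if crop: x0,y0,x1,y1=crop; im=im[y0:y1,x0:x1]
    cv2.imwrite(f"pics/{name}.png",cv2.resize(im,None,fx=scale,fy=scale,interpolation=2))
def to(goal,yaw=None,axis='y',w=None):
    """print tool-frame delta: goal TCP mm (world), yaw: world heading (deg) wanted for the jaw axis (tool y), mod 180"""
    p,r,s=pose(); d=r.inv().apply(np.array(goal)-p)/10
    print("t",round(s["clock"],2),"tcp",p.round(1),"d_tool cm",d.round(2),"F",s["ft_force"].round(1),"w",round(s["width"],1),"j6",round(s["joint_pos"][5],2))
    if yaw is not None:
        y=r.as_matrix()[:,1]; a=np.degrees(np.arctan2(y[1],y[0]))
        e=(yaw-a+90)%180-90
        z=r.as_matrix()[:,2]
        zt=r.inv().apply([0,0,-1]) # desired tool z in tool frame
        tilt=np.cross([0,0,1],zt)
        print("yaw now",round(a,1),"turn world deg",round(e,2),"-> az(tool) rad",round(-np.radians(e),3),"tilt fix",tilt.round(3))
E
python3 - <<'E'
from h import *
c=cam("top")
for nm,lo,hi,z in [("red",(0,150,60),(8,255,255),20),("green",(45,120,50),(80,255,255),12),("wood",(5,120,80),(18,255,255),10),("handle",(18,60,100),(30,200,255),16),("grey",(0,0,120),(180,60,255),6)]:
    print(nm)
    for a,ce,rc,_ in blobs(mask(c,lo,hi))[:8]:
        print(a,ce.round(1),[np.round(v,1) for v in rc],ray(c,ce,z)[0].round(1), ray(c,cv2.boxPoints(rc),z)[:,:2].round(0).tolist())
save(c,"rack_top",5,(200,170,380,260))
c=cam("scene"); save(c,"rack_sc",4,(180,170,360,290))
E
```

```text
red
843 [166.6 153.7] [array([167. , 153.5]), array([38. , 27.5]), np.float64(51.3)] [750.5 236.3  20. ] [[778.0, 311.0], [835.0, 239.0], [725.0, 160.0], [669.0, 231.0]]
169 [359.7 234.7] [array([359.7, 234.8]), array([19.2,  8.8]), np.float64(81.9)] [ 440.5 -378.6   20. ] [[470.0, -363.0], [472.0, -391.0], [411.0, -393.0], [409.0, -366.0]]
151 [315.5 186.4] [array([315.5, 186.5]), array([19.,  7.]), np.float64(90.0)] [ 607.6 -251.1   20. ] [[640.0, -242.0], [639.0, -265.0], [575.0, -260.0], [576.0, -237.0]]
green
221 [115.9 275.5] [array([115.9, 275.5]), array([ 9.9, 22.2]), np.float64(8.1)] [358.6 398.1  12. ] [[328.0, 418.0], [396.0, 410.0], [390.0, 379.0], [322.0, 387.0]]
203 [165.5 228.3] [array([165.5, 228. ]), array([20.,  9.]), np.float64(90.0)] [499.5 242.   12. ] [[534.0, 257.0], [533.0, 228.0], [467.0, 228.0], [469.0, 257.0]]
193 [142.  228.8] [array([141.9, 228.7]), array([20. ,  9.7]), np.float64(85.2)] [502.7 318.   12. ] [[535.0, 337.0], [536.0, 306.0], [471.0, 300.0], [470.0, 331.0]]
wood
5886 [535.5  99.1] [array([530.,  89.]), array([ 58., 160.]), np.float64(0.0)] [
[... 3312 characters left out ...]
], [47.0, 97.0]]
742 [235.  149.4] [array([236.7, 152.5]), array([23.1, 69.1]), np.float64(88.0)] [757.1   8.6   6. ] [[790.0, 120.0], [785.0, -115.0], [702.0, -113.0], [708.0, 119.0]]
400 [232.7  87.2] [array([231.9,  85.5]), array([ 8.1, 94.2]), np.float64(86.8)] [988.2   7.8   6. ] [[1011.0, 176.0], [1011.0, -155.0], [980.0, -155.0], [980.0, 175.0]]
219 [316.1 223.9] [array([316.2, 224.5]), array([55.1,  4. ]), np.float64(88.2)] [ 485.9 -244.6    6. ] [[576.0, -243.0], [575.0, -256.0], [395.0, -246.0], [395.0, -234.0]]
211 [354.3 198.8] [array([354.1, 198. ]), array([52.8,  4. ]), np.float64(81.9)] [ 561.9 -376.6    6. ] [[654.0, -366.0], [655.0, -380.0], [477.0, -386.0], [476.0, -373.0]]
```

View pics/rack_top.png

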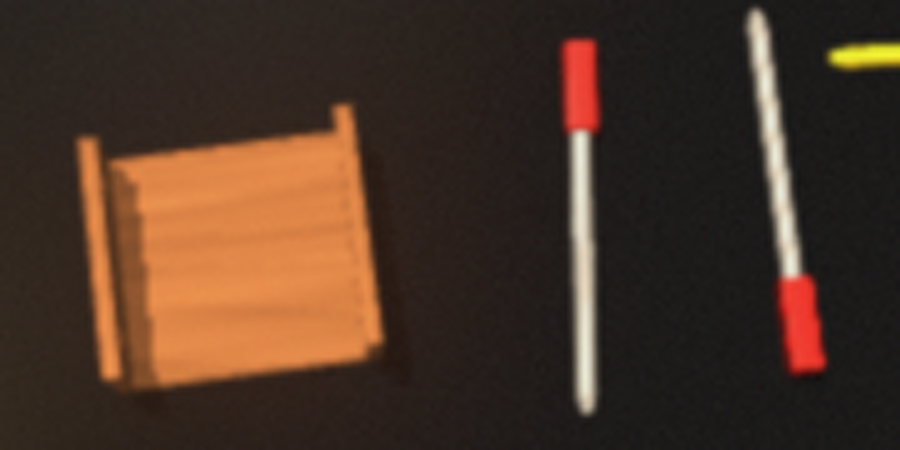

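View pics/rack_sc.png

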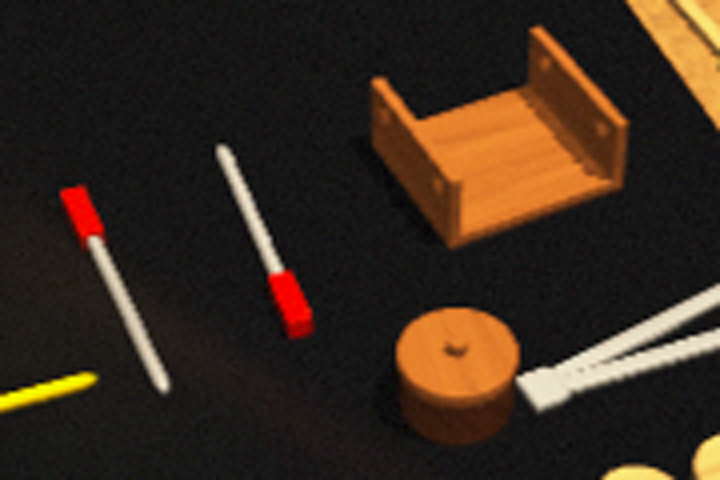

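```bash
python3 - <<'E'
from h import *
c=cam("top")
O=np.array([200,170])
pts=dict(LoF=(78,138),LoN=(100,382),LiF=(98,138),LiN=(120,378),RoF=(352,104),RoN=(384,347),RiF=(333,107))
for k,v in pts.items(): print(k, ray(c,np.array(v)/5+O,75)[0].round(1))
to([620,-10,230],95)
E
```

```text
LoF [575.9  68.5  75. ]
LoN [423.2  59.4  75. ]
LiF [575.2  56.1  75. ]
LiN [424.9  47.2  75. ]
RoF [ 587.4 -102.8   75. ]
RoN [ 434.2 -113.5   75. ]
RiF [586.2 -90.9  75. ]
t 0.3 tcp [153.5 579.8 218.3] d_tool cm [-60.19 -45.08  -1.15] F [0.  0.6 0.2] w 92.7 j6 -0.09
yaw now 75.2 turn world deg 19.83 -> az(tool) rad -0.346 tilt fix [-0.001 -0.     0.   ]
```

```bash
for i in 1; do :; done; python3 -m handwheel '[[-3.3,-2.5,0,0,0,0,9.3],[-3.3,-2.5,0,0,0,0,9.3],[-3.3,-2.5,0,0,0,0,9.3],[-3.3,-2.5,0,0,0,0,9.3],[-3.3,-2.5,0,0,0,0,9.3]]'; python3 -m handwheel '[[-3.3,-2.5,0,0,0,0,9.3],[-3.3,-2.5,0,0,0,0,9.3],[-3.3,-2.5,0,0,0,0,9.3],[-3.3,-2.5,0,0,0,0,9.3],[-3.3,-2.5,0,0,0,0,9.3]]'; python3 -m handwheel '[[-3.3,-2.5,0,0,0,0,9.3],[-3.3,-2.5,0,0,0,0,9.3],[-3.3,-2.5,0,0,0,0,9.3],[-3.3,-2.5,0,0,0,0,9.3],[-3.3,-2.5,0,0,0,0,9.3]]'
python3 - <<'E'
from h import *
to([620,-10,230],95)
E
```

```text
clock: 0.72
ee_pos: [281.7, 415.4, 218.6]
tcp_rot: [0.404, 3.115, 0.0]
ft_force: [1.6, 0.1, 0.3]
width: 93.2
clock: 1.13
ee_pos: [409.4, 252.1, 218.9]
tcp_rot: [0.405, 3.115, 0.001]
ft_force: [1.3, -0.3, 0.0]
width: 92.9
clock: 1.55
ee_pos: [537.0, 88.9, 218.8]
tcp_rot: [0.406, 3.115, 0.0]
ft_force: [-0.3, 0.1, -1.4]
width: 93.0
t 1.55 tcp [537.   88.9 218.8] d_tool cm [-10.55  -7.43  -1.12] F [-0.3  0.1 -1.4] w 93.0 j6 -1.24
yaw now 75.2 turn world deg 19.84 -> az(tool) rad -0.346 tilt fix [ 0.  0. -0.]
```

```bash
python3 -m handwheel '[[-3.5,-2.5,0,0,0,-0.115,9.3],[-3.5,-2.1,0,0,0,-0.115,9.3],[-3.5,-1.8,0,0,0,-0.115,9.3],[0,0,0,0,0,0,9.3],[0,0,0,0,0,0,9.3]]'
python3 - <<'E'
from h import *
c=cam("wrist"); save(c,"w1",1.4)
to([620,-10,230],95)
E
```

```text
clock: 1.97
ee_pos: [629.2, 12.4, 216.3]
tcp_rot: [0.131, -3.135, -0.001]
ft_force: [0.3, -0.2, -0.0]
width: 93.3
t 2.02 tcp [628.6  13.5 217.4] d_tool cm [ 1.05 -2.27 -1.26] F [-0.3  0.1 -0.1] w 93.1 j6 -1.71
yaw now 94.8 turn world deg 0.2 -> az(tool) rad -0.004 tilt fix [ 0.001 -0.002  0.   ]
```

View pics/w1.png

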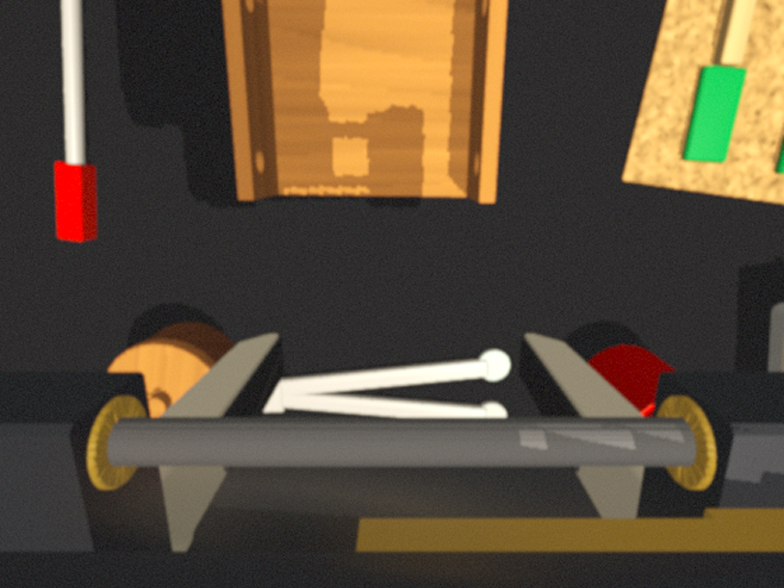

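```bash
python3 -m handwheel '[[3,-0.5,0,0,0,0,9.3],[3,-0.5,0,0,0,0,9.3],[3,-0.5,0,0,0,0,9.3],[0,0,0,0,0,0,9.3],[0,0,0,0,0,0,9.3]]'
python3 - <<'E'
from h import *
c=cam("wrist"); save(c,"w2",1.4); np.save("w2.npy",np.array([c[0],c[1],c[2],c[3]],dtype=object),allow_pickle=True)
to([620,-10,230],95)
E
```

```text
clock: 2.43
ee_pos: [538.8, -7.9, 219.6]
tcp_rot: [-0.135, 3.137, -0.0]
ft_force: [-0.1, -0.2, 0.3]
width: 93.1
t 2.48 tcp [540.1  -7.9 220. ] d_tool cm [-7.95 -0.9  -0.98] F [0.3 0.4 0.2] w 92.7 j6 -1.77
yaw now 94.9 turn world deg 0.06 -> az(tool) rad -0.001 tilt fix [-0.     0.003  0.   ]
```

View pics/w2.png

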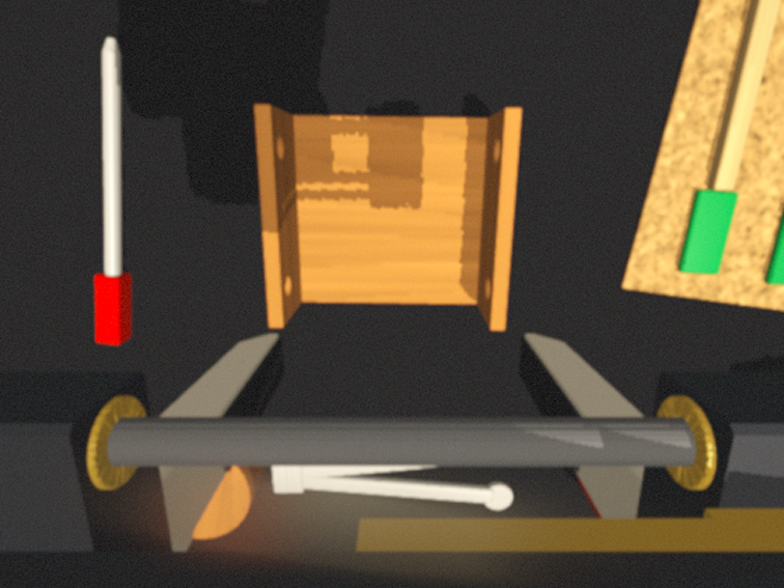

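```bash
cat > rackfit.py <<'E'
from h import *
def corners(c,seed=None):
    m=mask(c,(5,100,60),(22,255,255))
    best=None
    for b in blobs(m,2000):
        if seed is None or b[3][seed[1],seed[0]]:
            best=b;break
    ct,_=cv2.findContours(best[3].astype(np.uint8),0,2)
    return ct[0]
E
python3 - <<'E'
from rackfit import *
c=tuple(np.load("w2.npy",allow_pickle=True)); c=(c[0].astype(np.uint8),c[1].astype(float),c[2].astype(float),c[3].astype(float))
m=mask(c,(5,90,50),(22,255,255))
cv2.imwrite("pics/m2.png",m)
h=cv2.convexHull(max(cv2.findContours(m[:250,:380].copy(),0,2)[0],key=cv2.contourArea))
q=cv2.approxPolyDP(h,5,True).reshape(-1,2)
print(q.tolist()); print(ray(c,q,75).round(1).tolist())
# edges per row: leftmost and rightmost (cheek-top outer edges), fit lines
rows=range(85,225,4); L=[];Rr=[]
for r in rows:
    xs=np.where(m[r,150:400]>0)[0]+150; L.append((xs[0]-.5,r)); Rr.append((xs[-1]+.5,r))
for nm,E in(("right outer",L),("left outer",Rr)):
    P=ray(c,E,75)[:,:2]; k=np.polyfit(P[:,0],P[:,1],1); res=P[:,1]-np.polyval(k,P[:,0]); print(nm,"yaw",np.degrees(np.arctan(k[0])).round(2),"y at x=505:",np.polyval(k,505).round(1),"res",np.abs(res).max().round(1))
E
```

```text
[[180, 75], [371, 75], [361, 235], [191, 234]]
[[437.5, -112.4, 75.0], [422.8, 57.0, 75.0], [573.5, 70.2, 75.0], [587.3, -101.2, 75.0]]
right outer yaw 3.98 y at x=505: -107.9 res 0.7
left outer yaw 4.11 y at x=505: 65.8 res 0.6
```

```bash
python3 - <<'E'
from h import *
to([600,-250,150],87)
E
python3 -m handwheel '[[-1,-4,1,0,0,0.05,9.3],[-1,-4,1,0,0,0.05,9.3],[-0.5,-4,1,0,0,0.04,9.3],[-0.5,-4,1,0,0,0,9.3],[-0.5,-4,1,0,0,0,9.3]]'
python3 - <<'E'
from h import *
to([600,-250,150],87)
E
```

```text
t 2.48 tcp [540.1  -7.9 220. ] d_tool cm [ -3.87 -24.64   7.02] F [0.3 0.4 0.2] w 92.7 j6 -1.77
yaw now 94.9 turn world deg -7.94 -> az(tool) rad 0.139 tilt fix [-0.     0.003  0.   ]
clock: 2.9
ee_pos: [576.4, -207.7, 169.4]
tcp_rot: [0.083, 3.138, -0.001]
ft_force: [0.2, 0.0, 0.7]
width: 92.9
t 2.9 tcp [ 576.4 -207.7  169.4] d_tool cm [-2.58 -4.1   1.95] F [0.2 0.  0.7] w 92.9 j6 -1.95
yaw now 87.0 turn world deg 0.04 -> az(tool) rad -0.001 tilt fix [-0.001  0.002  0.   ]
```

```bash

python3 -m handwheel '[[-2.6,-4.1,2,0,0,0,9.3],[0,0,0,0,0,0,9.3],[0,0,0,0,0,0,9.3]]'
cat > bar.py <<'E'
from h import *
def bar(c,zh=20,zs=8):
    m=mask(c,(0,140,60),(8,255,255))|mask(c,(174,140,60),(180,255,255))
    for a,ce,rc,_ in blobs(m,60)[:2]: print("red",a,ce.round(0),[np.round(v,1) for v in rc],"at z",zh,ray(c,ce,zh)[0].round(1), ray(c,cv2.boxPoints(rc),zh)[:,:2].round(1).tolist())
    g=mask(c,(0,0,110),(180,50,255))
    for a,ce,rc,_ in blobs(g,100)[:3]:
        bp=cv2.boxPoints(rc); print("grey",a,ce.round(0),[np.round(v,1) for v in rc], ray(c,bp,zs)[:,:2].round(1).tolist())
E
python3 - <<'E'
from bar import *
c=cam("wrist"); save(c,"w3",1.4); bar(c)
to([600,-250,150],87)
E
```

```text
clock: 3.15
ee_pos: [593.7, -240.8, 150.3]
tcp_rot: [-0.088, -3.137, -0.003]
ft_force: [0.1, 0.5, -0.0]
width: 93.1
red 2362 [114.  34.] [array([113.6,  34.5]), array([76.7, 34.6]), np.float64(79.0)] at z 20 [ 445.1 -375.8   20. ] [[419.9, -390.8], [416.7, -362.7], [473.1, -360.6], [476.7, -390.3]]
red 1485 [276. 210.] [array([276. , 209.5]), array([65., 24.]), np.float64(90.0)] at z 20 [ 603.7 -251.9   20. ] [[571.4, -260.8], [572.6, -238.8], [636.3, -242.2], [635.0, -265.5]]
grey 11077 [292. 319.] [array([286.5, 322. ]), array([ 38., 419.]), np.float64(89.2)] [[701.0, -471.2], [719.1, -25.5], [766.3, -19.8], [747.7, -481.0]]
grey 2771 [141. 162.] [array([141.7, 164.9]), array([199.1,  15.3]), np.float64(78.0)] [[470.3, -387.2], [468.4, -373.5], [654.5, -364.4], [657.2, -380.3]]
grey 2611 [276.  86.] [array([275.5,  89. ]), array([178.,  15.]), np.float64(90.0)] [[423.9, -247.4], [424.6, -234.8], [575.4, -243.6], [574.6, -258.0]]
t 3.2 tcp [ 594.2 -239.8  152.3] d_tool cm [-0.63 -0.99  0.23] F [-0.3  1.4  0.4] w 92.7 j6 -1.98
yaw now 86.9 turn world deg 0.13 -> az(tool) rad -0.002 tilt fix [ 0.001 -0.001  0.   ]
```

View pics/w3.png

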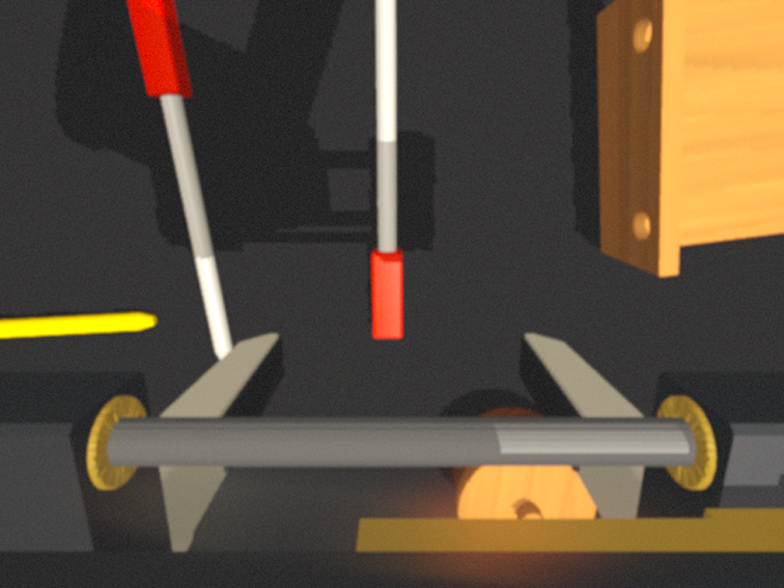

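```bash
python3 - <<'E'
from h import *
to([594,-251.3,5],86.3)
E
python3 -m handwheel '[[0,-0.6,3,0,0,0.01,6],[0,-0.55,3,0,0,0,6],[0,0,3,0,0,0,6],[0,0,2.5,0,0,0,5],[0,0,0,0,0,0,5]]'
python3 - <<'E'
from bar import *
c=cam("wrist"); save(c,"w4",1.4);
to([594,-251.3,5],86.3)
E
```

```text
t 3.2 tcp [ 594.2 -239.8  152.3] d_tool cm [-0.05 -1.16 14.73] F [-0.3  1.4  0.4] w 92.7 j6 -1.98
yaw now 86.9 turn world deg -0.57 -> az(tool) rad 0.01 tilt fix [ 0.001 -0.001  0.   ]
clock: 3.62
ee_pos: [590.7, -248.1, 33.9]
tcp_rot: [-0.097, -3.135, -0.005]
ft_force: [-1.1, 0.8, -1.4]
width: 64.1
t 3.67 tcp [ 592.  -248.9   36.9] d_tool cm [-0.22 -0.23  3.19] F [0.3 0.2 0.9] w 60.6 j6 -1.99
yaw now 86.4 turn world deg -0.15 -> az(tool) rad 0.003 tilt fix [ 0.002 -0.003  0.   ]
```

View pics/w4.png

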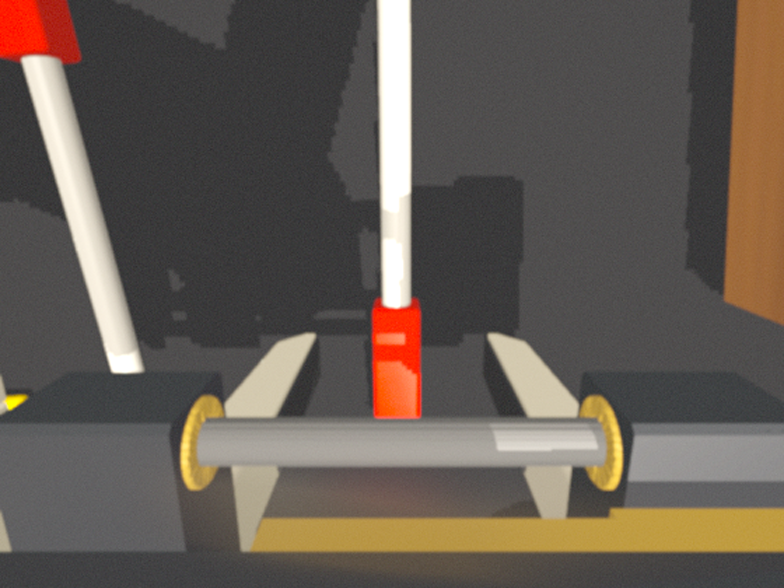

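Handle is centred between the fingers (column ~397 of 784). Descend and close.

```bash
python3 -m handwheel '[[0,-0.15,1.6,0,0,0,5],[0,0,1.5,0,0,0,5],[0,0,0,0,0,0,5],[0,0,0,0,0,0,5],[0,0,0,0,0,0,1]]'; python3 -m handwheel '[[0,0,0,0,0,0,1],[0,0,0,0,0,0,1],[0,0,0,0,0,0,1],[0,0,0,0,0,0,1],[0,0,0,0,0,0,1]]'
```

```text
clock: 4.08
ee_pos: [593.9, -253.0, 8.7]
tcp_rot: [0.1, 3.138, -0.001]
ft_force: [0.2, -0.0, 0.5]
width: 47.2
clock: 4.5
ee_pos: [593.3, -253.1, 7.5]
tcp_rot: [0.1, 3.139, -0.0]
ft_force: [-0.7, 0.9, 2.4]
width: 19.5
```

```bash
python3 -m handwheel '[[0,0,-1,0,0,0,1],[0,0,-1.5,0,0,0,1],[0,0,-2,0,0,0,1],[0,0,-2.5,0,0,0,1],[0,0,-2.5,0,0,0,1]]'; python3 -m handwheel '[[0,-1.3,-2,0,0,0.12,1],[0,-1.3,-1,0,0,0.12,1],[0,-1.3,0,0,0,0.12,1],[0,-1.3,0,0,0,0.12,1],[0,-1.3,0,0,0,0.12,1]]'; python3 -m handwheel '[[0,0,0,0,0,0.12,1],[0,0,0,0,0,0.12,1],[0,0,0,0,0,0.12,1],[0,0,0,0,0,0.12,1],[0,0,0,0,0,0.12,1]]'; python3 -m handwheel '[[0,0,0,0,0,0.12,1],[0,0,0,0,0,0.12,1],[0,0,0,0,0,0,1],[0,0,0,0,0,0,1]]'
python3 - <<'E'
from bar import *
to([576.1,-319.3,125],4)
c=cam("wrist"); save(c,"w5",1.4); bar(c,140,130)
c=cam("scene"); save(c,"s5",1.4)
E
```

```text
clock: 4.92
ee_pos: [592.8, -252.9, 104.2]
tcp_rot: [-0.1, -3.14, -0.0]
ft_force: [0.3, 0.0, 0.0]
width: 20.0
clock: 5.33
ee_pos: [574.3, -315.1, 134.5]
tcp_rot: [1.031, 2.965, -0.001]
ft_force: [-0.0, 0.1, -0.8]
width: 19.7
clock: 5.75
ee_pos: [574.0, -314.4, 133.9]
tcp_rot: [1.863, 2.528, -0.0]
ft_force: [-0.0, -0.5, -0.2]
width: 19.6
clock: 6.08
ee_pos: [574.1, -314.4, 133.4]
tcp_rot: [2.141, 2.298, 0.0]
ft_force: [0.1, -0.4, -0.7]
width: 19.3
t 6.08 tcp [ 574.1 -314.4  133.4] d_tool cm [-0.5   0.17  0.85] F [ 0.1 -0.4 -0.7] w 19.3 j6 -0.65
yaw now 4.1 turn world deg -0.05 -> az(tool) rad 0.001 tilt fix [ 0.001  0.001 -0.   ]
red 2897 [286. 262.] [array([286.5, 259.5]), array([77., 41.]), np.float64(90.0)] at z 140 [ 573.4 -316.7  140. ] [[561.3, -294.8], [582.3, -293.3], [586.2, -337.5], [563.8, -339.0]]
red 1744 [139. 255.] [array([141.5, 255. ]), array([28., 71.]), np.float64(90.0)] at z 140 [ 495.5 -318.2  140. ] [[478.7, -311.6], [515.6, -309.0], [515.4, -325.0], [477.5, -327.7]]
grey 5922 [287. 110.] [array([287.5, 114. ]), array([228.,  27.]), np.float64(90.0)] [[558.7, -191.3], [571.1, -190.4], [580.3, -300.7], [565.5, -301.7]]
grey 3191 [ 49. 317.] [array([ 51., 318.]), array([ 34., 102.]), np.float64(90.0)] [[408.6, -358.0], [468.0, -353.8], [466.3, -377.0], [405.0, -381.4]]
grey 2870 [286. 317.] [array([286.5, 318.1]), array([93.2, 36.8]), np.float64(2.3)] [[548.7, -370.9], [548.7, -346.0], [603.2, -344.6], [605.0, -369.5]]
```

View pics/w5.png

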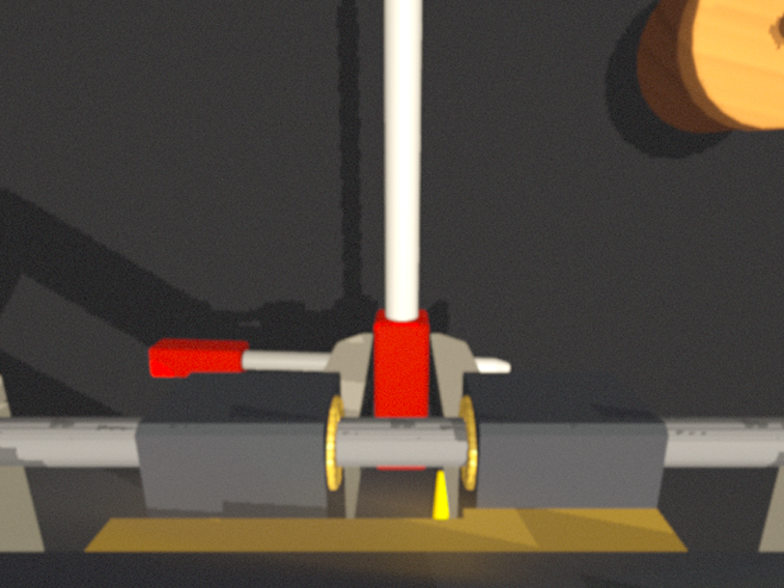

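View pics/s5.png

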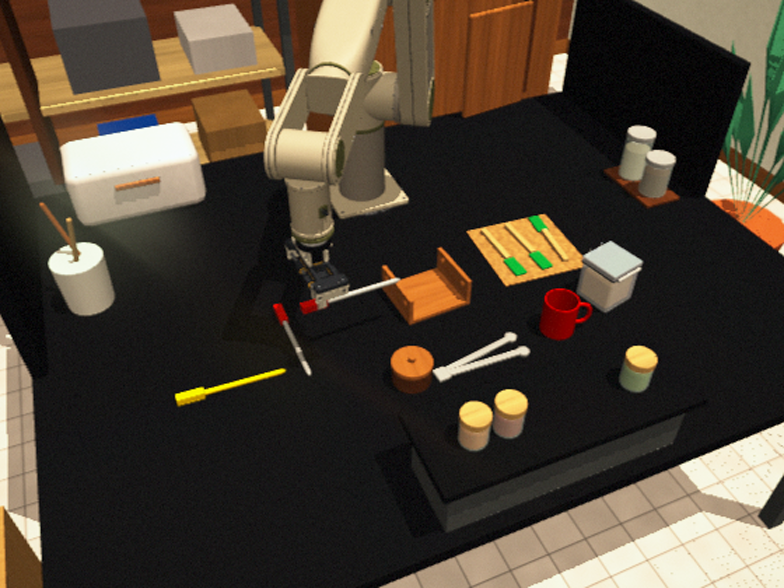

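```bash
python3 -m handwheel '[[-1.5,0.35,0.5,0,0.02,0,1],[0,0,2.5,0,0,0,1],[0,0,2.5,0,0,0,1],[0,0,2.5,0,0,0,1],[0,0,0,0,0,0,1]]'
python3 - <<'E'
from bar import *
to([576.8,-329.3,53],4)
c=cam("wrist"); save(c,"w6",1.4)
c=cam("scene"); save(c,"s6",5,(210,190,350,300))
c=cam("top"); save(c,"t6",5,(230,170,380,270))
E
```

```text
clock: 6.6
ee_pos: [574.6, -325.1, 45.9]
tcp_rot: [-2.127, -2.28, -0.019]
ft_force: [-1.9, 0.2, -3.5]
width: 19.6
t 6.6 tcp [ 574.6 -325.1   45.9] d_tool cm [-0.42  0.18 -0.73] F [-1.9  0.2 -3.5] w 19.6 j6 -0.68
yaw now 4.0 turn world deg 0.02 -> az(tool) rad -0.0 tilt fix [-0.007 -0.026  0.   ]
```

View pics/w6.png

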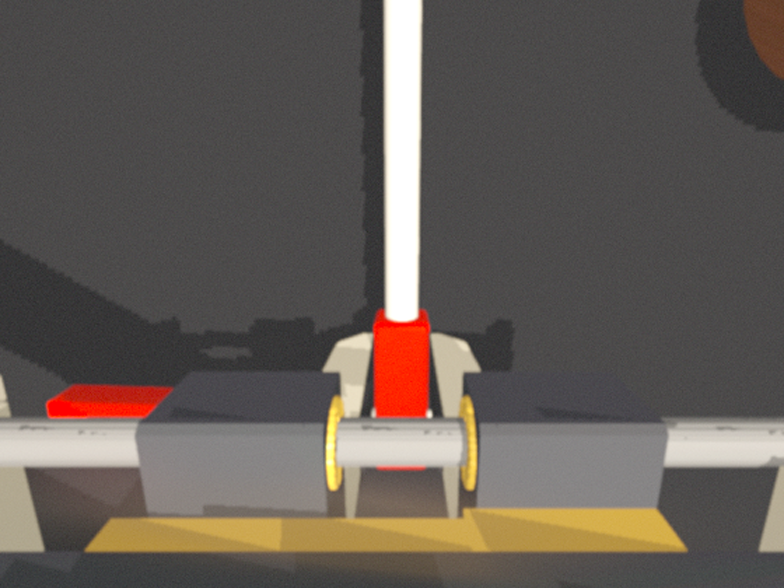

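View pics/s6.png

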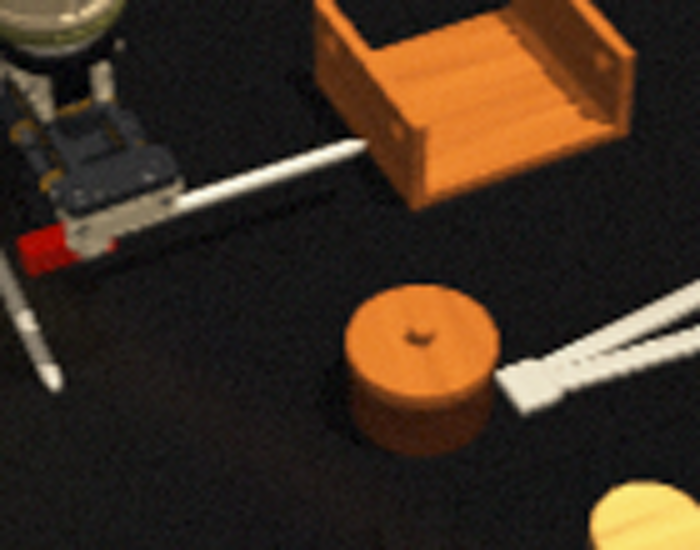

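View pics/t6.png

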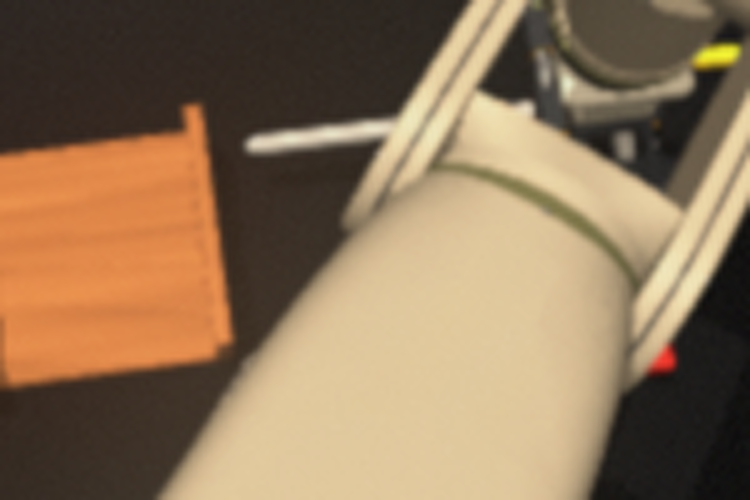

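```bash
cat >> h.py <<'E'
YAW=np.radians(4.0); O0=np.array([505.2,-21.5,0]); RK=np.array([[np.cos(YAW),-np.sin(YAW),0],[np.sin(YAW),np.cos(YAW),0],[0,0,1]])
def rk(P): return O0+np.atleast_2d(P)@RK.T
def inv(P): return (np.atleast_2d(P)-O0)@RK
E
python3 - <<'E'
from h import *
to([576.8,-329.3,53],4)
s=cam("scene"); t=cam("top")
T=tri([s,t],[(283,219),(279.4,199.2)]); print("tip",T,"rack",inv(T))
print(proj(t,T),proj(s,T), (proj(t,T)-[230,170])*5,(proj(s,T)-[210,190])*5)
Q=rk([[50,75,55],[-50,75,55],[75,-85,75],[75,85,75],[75,-85,0]])
print((proj(s,Q)-[210,190])*5); print((proj(t,Q)-[230,170])*5)
save(s,"s7",5,(210,190,350,300))
E
```

```text
t 6.75 tcp [ 578.6 -327.6   53.3] d_tool cm [-0.16 -0.19  0.03] F [ 1.  -0.2  0.2] w 19.7 j6 -0.67
yaw now 3.9 turn world deg 0.08 -> az(tool) rad -0.001 tilt fix [ 0.001 -0.02   0.   ]
tip [ 565.02584864 -127.4997882    52.51469544] rack [[  52.28594444 -109.91481829   52.51469544]]
[[278.69452034 198.98938602]] [[282.30560761 219.05434176]] [[243.47260171 144.94693012]] [[361.52803804 145.27170881]]
[[598.12086617  59.34280138]
 [527.05631917 -21.66812159]
 [410.68395537 129.56956322]
 [631.25655557  54.21057568]
 [409.26144449 211.08828683]]
[[-47.34463201 184.63096412]
 [-31.24326961 341.31340426]
 [199.32225262 106.47807054]
 [-71.94904625 140.88512106]
 [201.15155468 134.99961061]]
```

View pics/s7.png

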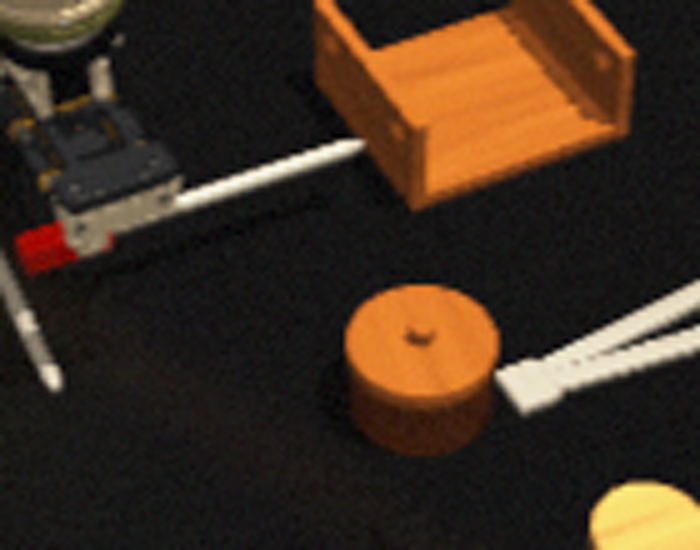

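```bash
python3 -m handwheel '[[0,-0.2,-0.2,0,0,0,1],[0,0,0,0,0,0,1],[0,0,0,0,0,0,1]]'; python3 -m handwheel '[[1,0,0.02,0,0,0,1],[1,0,0.02,0,0,0,1],[1,0,0.02,0,0,0,1],[1,0,0.02,0,0,0,1],[0,0,0,0,0,0,1]]'
python3 - <<'E'
from h import *
for i in range(3):
    to([576.8,-329.3,53],4)
    s=cam("scene")
print(inv(pose()[0]))
t=cam("top"); save(s,"s8",5,(210,190,350,300)); save(t,"t8",5,(230,170,380,270))
E
```

```text
clock: 7.1
ee_pos: [576.9, -328.0, 55.6]
tcp_rot: [-2.137, -2.286, -0.022]
ft_force: [-0.4, -0.6, -0.2]
width: 19.5
clock: 7.52
ee_pos: [573.4, -284.7, 53.8]
tcp_rot: [-2.133, -2.285, -0.022]
ft_force: [-1.1, -0.1, -1.1]
width: 19.8
t 7.52 tcp [ 573.4 -284.7   53.8] d_tool cm [-4.47  0.03 -0.01] F [-1.1 -0.1 -1.1] w 19.8 j6 -0.63
yaw now 3.9 turn world deg 0.05 -> az(tool) rad -0.001 tilt fix [-0.001 -0.021  0.   ]
t 7.57 tcp [ 573.5 -285.9   54. ] d_tool cm [-4.35  0.03  0.01] F [-1.  -0.6 -1. ] w 19.4 j6 -0.63
yaw now 3.9 turn world deg 0.05 -> az(tool) rad -0.001 tilt fix [-0.   -0.02  0.  ]
t 7.62 tcp [ 573.6 -286.8   54.2] d_tool cm [-4.26  0.03  0.03] F [-0.8  0.5 -0.6] w 19.7 j6 -0.63
yaw now 3.9 turn world deg 0.09 -> az(tool) rad -0.002 tilt fix [-0.   -0.02  0.  ]
[[  49.76513031 -269.98875317   54.27793232]]
```

View pics/s8.png

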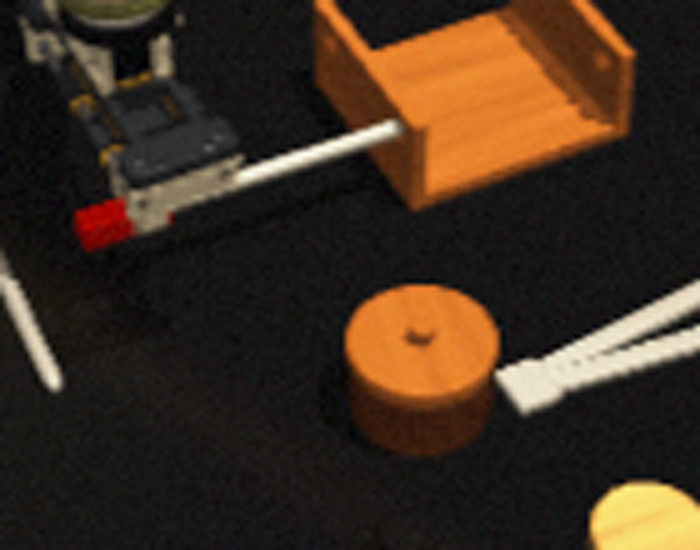

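View pics/t8.png

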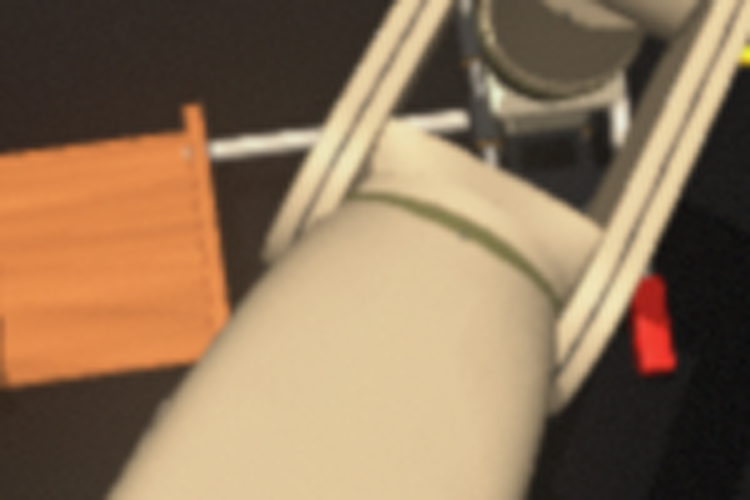

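```bash
python3 -m handwheel '[[1.5,0,0.03,0,0,0,1],[2,0,0.04,0,0,0,1],[2,0,0.04,0,0,0,1],[2,0,0.04,0,0,0,1],[2,0,0.04,0,0,0,1]]'; python3 -m handwheel '[[1.5,0,0.03,0,0,0,1],[1,0,0.02,0,0,0,1],[0,0,0,0,0,0,1],[0,0,0,0,0,0,1]]'
python3 - <<'E'
from h import *
s=cam("scene")
to([576.8,-329.3,53],4)
p=pose()[0]; print(inv(p))
t=cam("top"); save(s,"s9",5,(210,190,350,300)); save(t,"t9",5,(190,170,340,270))
Q=rk([[50,75,55],[50,-75,55]])
print((proj(s,Q)-[210,190])*5); print((proj(t,Q)-[190,170])*5)
E
```

```text
clock: 8.13
ee_pos: [566.9, -191.8, 54.1]
tcp_rot: [-2.137, -2.283, -0.022]
ft_force: [0.3, 0.3, -1.4]
width: 19.7
clock: 8.47
ee_pos: [565.6, -167.9, 54.3]
tcp_rot: [-2.135, -2.285, -0.021]
ft_force: [-0.4, -0.3, -0.3]
width: 19.6
t 8.52 tcp [ 565.7 -168.4   54.3] d_tool cm [-16.12   0.03  -0.18] F [ 0.4 -0.1 -0.6] w 19.6 j6 -0.46
yaw now 3.8 turn world deg 0.15 -> az(tool) rad -0.003 tilt fix [ 0.    -0.019  0.   ]
[[  50.11574629 -150.81223751   54.30755604]]
[[598.12086617  59.34280138]
 [406.29569012 124.69552797]]
[[152.65536799 184.63096412]
 [389.11449568 154.51391815]]
```

View pics/s9.png

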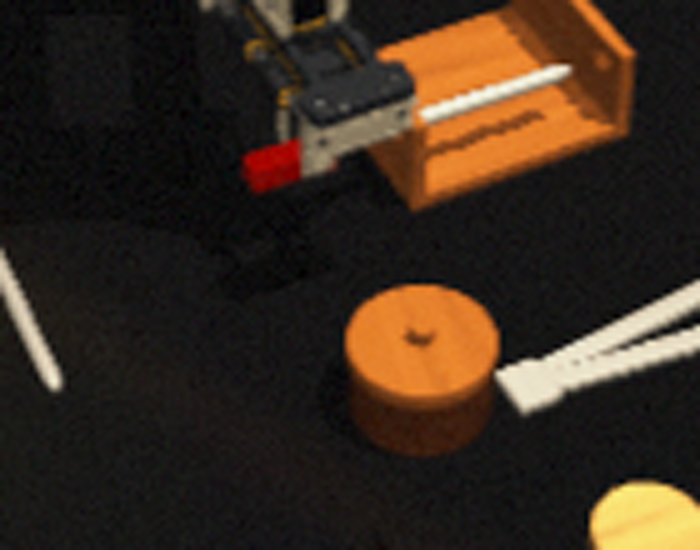

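View pics/t9.png

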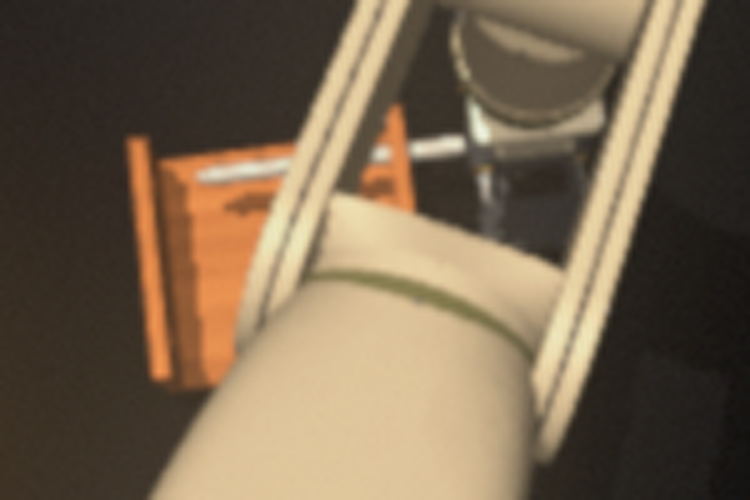

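```bash
python3 -m handwheel '[[0.8,0,0.02,0,0,0,1],[0.8,0,0.02,0,0,0,1],[0.8,0,0.02,0,0,0,1],[0.8,0,0.02,0,0,0,1],[0,0,0,0,0,0,1]]'; python3 -m handwheel '[[0.6,0,0.01,0,0,0,1],[0,0,0,0,0,0,1],[0,0,0,0,0,0,1]]'
python3 - <<'E'
from h import *
s=cam("scene")
to([576.8,-329.3,53],4)
p=pose()[0]; print(inv(p))
save(s,"s10",5,(210,190,350,300)); 
w=cam("wrist"); save(w,"w10",1.4)
E
```

```text
clock: 8.98
ee_pos: [564.8, -139.2, 55.6]
tcp_rot: [-2.141, -2.29, -0.016]
ft_force: [1.4, -17.4, 0.1]
width: 19.7
clock: 9.23
ee_pos: [565.5, -137.0, 57.1]
tcp_rot: [-2.146, -2.293, -0.014]
ft_force: [1.9, -31.0, 2.7]
width: 19.5
t 9.28 tcp [ 565.5 -137.1   57. ] d_tool cm [-19.26  -0.14   0.26] F [  1.6 -31.    1.6] w 19.6 j6 -0.4
yaw now 3.8 turn world deg 0.22 -> az(tool) rad -0.004 tilt fix [ 0.006 -0.007  0.   ]
[[  52.08606926 -119.48688227   57.02677505]]
```

View pics/s10.png

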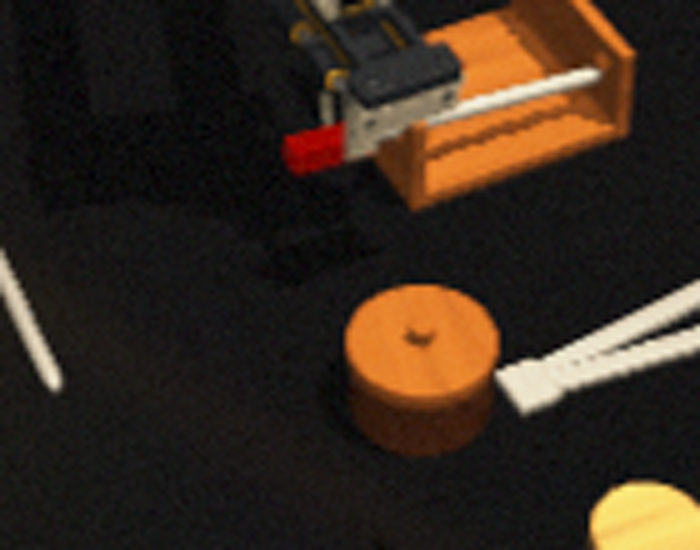

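View pics/w10.png

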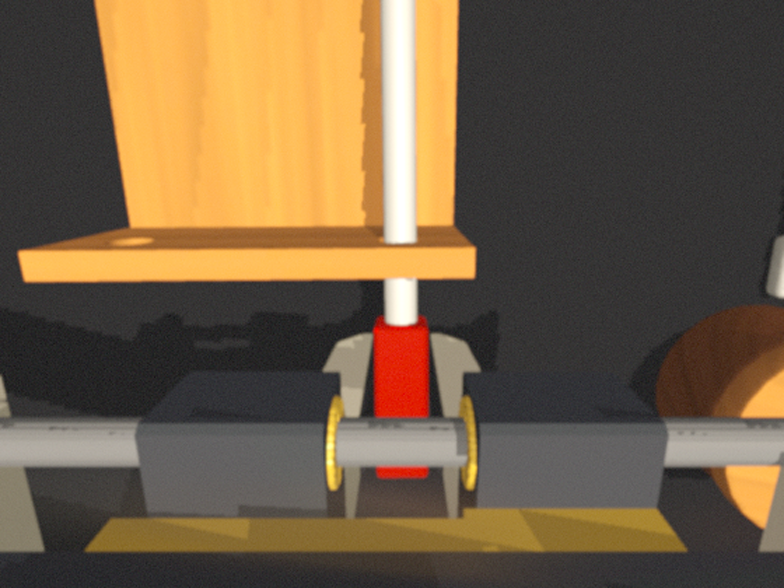

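```bash
python3 -m handwheel '[[-0.8,0,-0.02,0,0,0,1],[-0.8,0,-0.02,0,0,0,1],[-0.8,0,-0.02,0,0,0,1],[-0.8,0,-0.02,0,0,0,1],[0,0,0,0,0,0,1]]'
python3 - <<'E'
from h import *
s=cam("scene");t=cam("top")
to([576.8,-329.3,53],4)
p=pose()[0]; print(inv(p))
save(s,"s11",5,(210,190,350,300)); save(t,"t11",5,(190,170,340,270))
w=cam("wrist"); save(w,"w11",1.4)
E
```

```text
clock: 9.75
ee_pos: [565.7, -163.2, 54.6]
tcp_rot: [-2.137, -2.284, -0.022]
ft_force: [-0.2, -2.4, 3.8]
width: 20.0
t 9.85 tcp [ 565.6 -162.6   54.6] d_tool cm [-1.671e+01  1.000e-02 -1.600e-01] F [ 1.7 -2.5  3.3] w 19.7 j6 -0.45
yaw now 3.8 turn world deg 0.19 -> az(tool) rad -0.003 tilt fix [ 0.001 -0.019  0.   ]
[[  50.4270353  -144.92970256   54.60052352]]
```

View pics/s11.png

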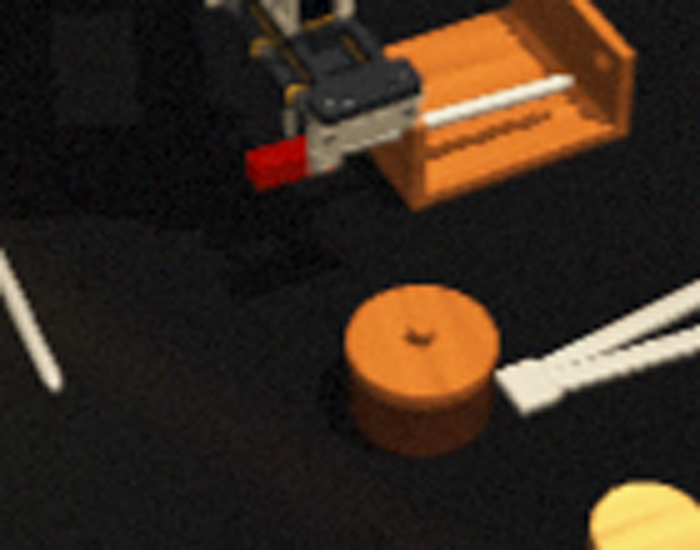

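View pics/t11.png

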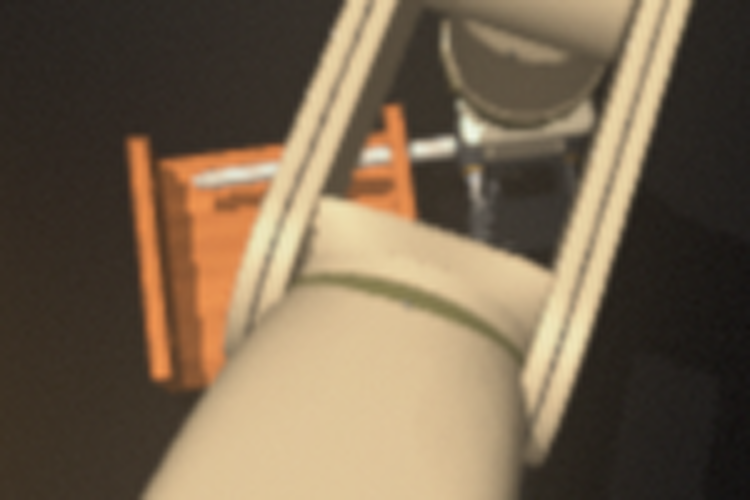

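View pics/w11.png

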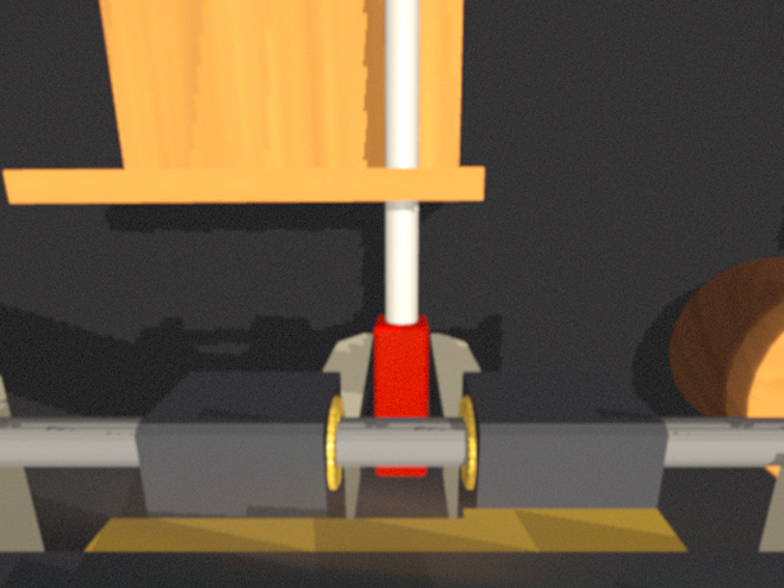

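```bash
python3 - <<'E'
from h import *
s=cam("scene");t=cam("top")
for a,b in [((324,204),(230,205.4)),((324.6,206),(229,206))]:
    T=tri([s,t],[a,b]); print(inv(T).round(1),proj(s,T)-a,proj(t,T)-b)
# shaft emerging at cheek in scene
E
```

```text
[[52.  47.6 56.8]] [[-0.89581621  0.15086208]] [[-0.9498954  -0.30825293]]
[[52.5 51.2 46.7]] [[-0.67586672  0.11500077]] [[-0.71444478 -0.23113728]]
```

```bash
python3 -m handwheel '[[0,0,0.12,0,0.02,0,1],[0,0,0.12,0,0.022,0,1],[0,0,0,0,0,0,1],[0,0,0,0,0,0,1]]'
cat > look.py <<'E'
from h import *
import sys
n=sys.argv[1]
s=cam("scene");t=cam("top");to([576.8,-329.3,53],4); p=pose()[0]; print("rack",inv(p).round(1))
a=s[0][190:300,210:350,::-1]; b=t[0][170:270,190:340,::-1]
f=lambda i:cv2.resize(i,None,fx=4,fy=4,interpolation=2)
A,B=f(a),f(b)[:, :400]; 
# scene left half, top right
out=np.zeros((440,790,3),np.uint8); out[:440,:390]=A[:,170:560]; out[:400,390:790]=B
cv2.imwrite(f"pics/{n}.png",out)
Q=rk([[50,75,55],[50,-75,55],[-50,75,55],[-50,-75,55]])
print("scene px in montage",((proj(s,Q)-[210,190])*4-[170,0]).round(0).tolist(),"top",((proj(t,Q)-[190,170])*4+[390,0]).round(0).tolist())
def tip(ms,mt):
    T=tri([s,t],[((ms[0]+170)/4+210,ms[1]/4+190),((mt[0]-390)/4+190,mt[1]/4+170)]); return inv(T)
if len(sys.argv)>2:
    v=list(map(float,sys.argv[2:6])); print("tip",tip(v[:2],v[2:]).round(1))
E
python3 look.py l12
```

```text
clock: 10.33
ee_pos: [565.0, -161.6, 51.4]
tcp_rot: [-2.115, -2.259, -0.067]
ft_force: [3.1, 1.1, 3.3]
width: 19.7
t 10.43 tcp [ 565.1 -161.6   51.6] d_tool cm [-16.77   0.05  -1.19] F [2.2 0.7 2.9] w 19.6 j6 -0.49
yaw now 3.8 turn world deg 0.18 -> az(tool) rad -0.003 tilt fix [-0.    -0.062  0.   ]
rack [[  49.9 -143.9   51.6]]
scene px in montage [[308.0, 47.0], [155.0, 100.0], [252.0, -17.0], [102.0, 31.0]] top [[512.0, 148.0], [701.0, 124.0], [525.0, 273.0], [717.0, 248.0]]
```

View pics/l12.png

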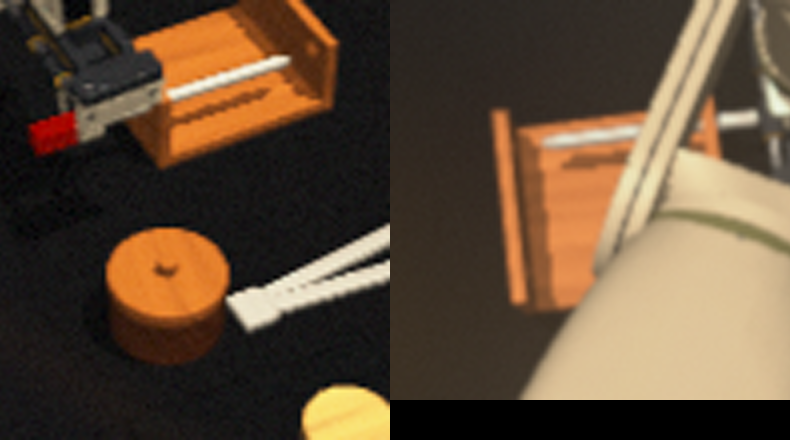

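```bash
python3 look.py l13 290 60 543 142; python3 - <<'E'
from h import *
s=cam("scene");t=cam("top"); save(s,"z13",10,(275,180,345,240)); save(t,"z13t",10,(220,190,300,230))
E
```

```text
t 10.53 tcp [ 565.1 -161.6   51.7] d_tool cm [-16.77   0.04  -1.17] F [ 2.  -0.2  3.3] w 19.7 j6 -0.49
yaw now 3.8 turn world deg 0.15 -> az(tool) rad -0.003 tilt fix [-0.    -0.062  0.   ]
rack [[  50.  -144.    51.7]]
scene px in montage [[308.0, 47.0], [155.0, 100.0], [252.0, -17.0], [102.0, 31.0]] top [[512.0, 148.0], [701.0, 124.0], [525.0, 273.0], [717.0, 248.0]]
tip [[53.1 52.6 51.4]]
```

View pics/z13.png

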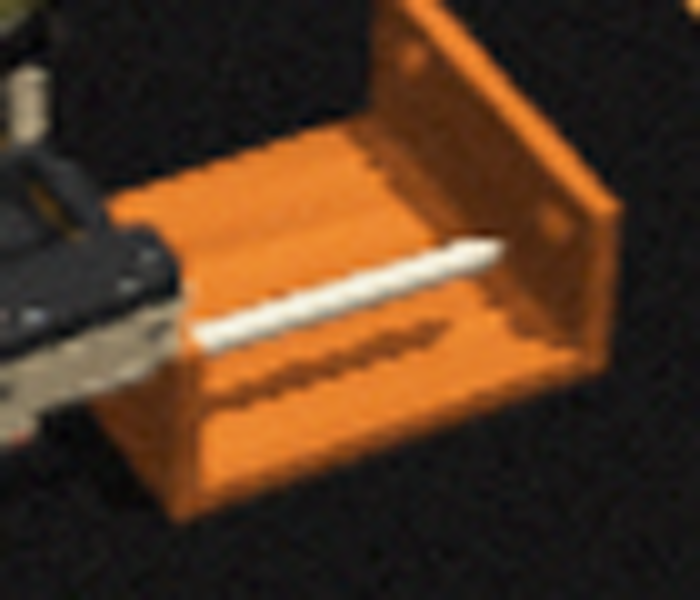

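View pics/z13t.png

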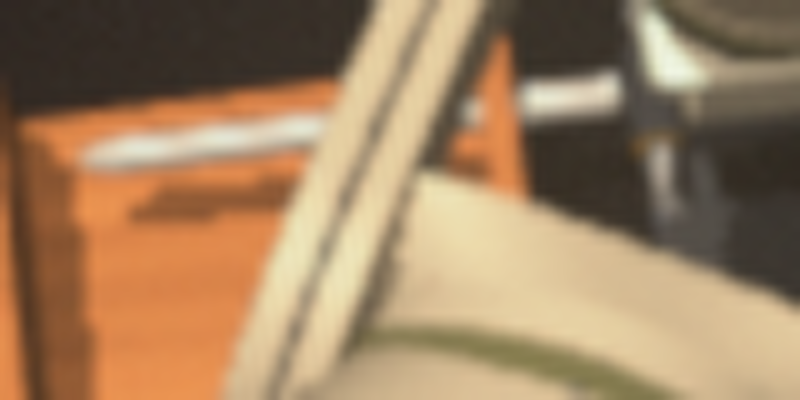

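```bash
python3 -m handwheel '[[0,0,0.06,0,0.014,-0.01,1],[0.8,0,0.06,0,0,0,1],[0.8,0,0.06,0,0,0,1],[0,0,0,0,0,0,1],[0,0,0,0,0,0,1]]'
python3 - <<'E'
from h import *
to([576.8,-329.3,53],4)
s=cam("scene");t=cam("top"); save(s,"z14",10,(275,180,345,240)); save(t,"z14t",10,(220,190,300,230))
E
```

```text
clock: 11.05
ee_pos: [563.9, -144.6, 51.2]
tcp_rot: [-2.094, -2.264, -0.082]
ft_force: [3.5, 3.5, 2.6]
width: 19.3
t 11.05 tcp [ 563.9 -144.6   51.2] d_tool cm [-18.45  -0.15  -1.61] F [3.5 3.5 2.6] w 19.3 j6 -0.49
yaw now 4.5 turn world deg -0.46 -> az(tool) rad 0.008 tilt fix [ 0.001 -0.077  0.   ]
```

View pics/z14.png

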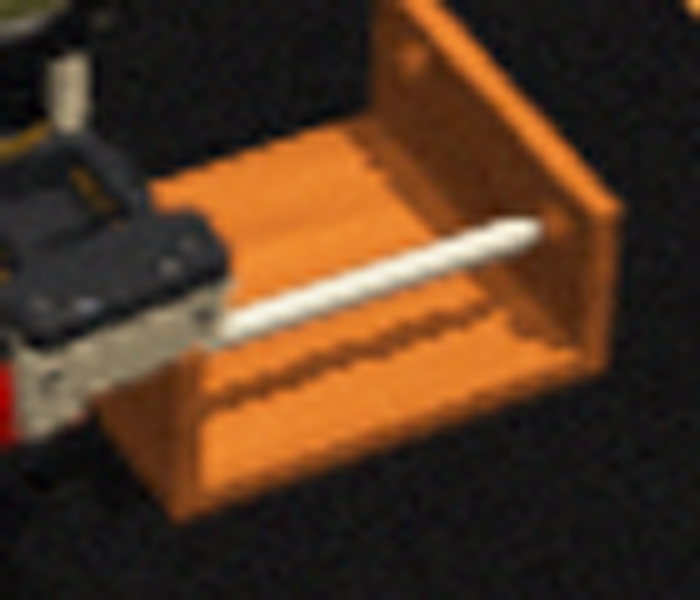

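View pics/z14t.png

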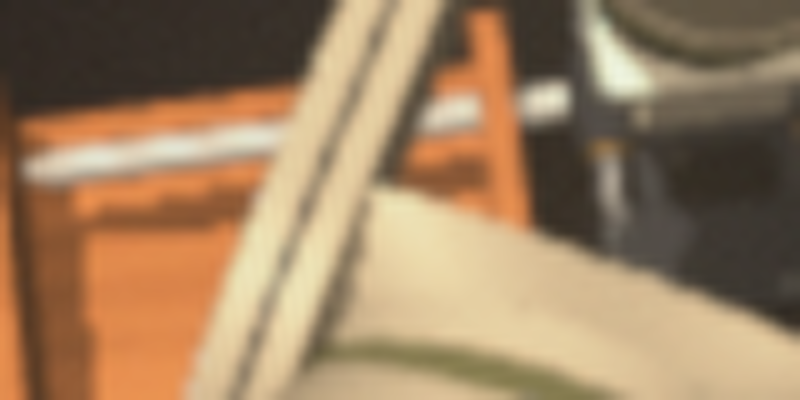

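```bash
python3 -m handwheel '[[0.5,0,0.04,0,0,0,1],[0.5,0,0.04,0,0,0,1],[0,0,0,0,0,0,1]]'; python3 -m handwheel '[[0.5,0,0.04,0,0,0,1],[0.5,0,0.04,0,0,0,1],[0,0,0,0,0,0,1]]'
python3 - <<'E'
from h import *
to([576.8,-329.3,53],4); print(inv(pose()[0]))
s=cam("scene");save(s,"z15",10,(275,180,345,240))
E
```

```text
clock: 11.4
ee_pos: [563.2, -135.3, 51.3]
tcp_rot: [-2.096, -2.265, -0.08]
ft_force: [3.7, 0.5, 2.9]
width: 20.1
clock: 11.65
ee_pos: [562.2, -124.6, 51.0]
tcp_rot: [-2.095, -2.264, -0.081]
ft_force: [3.5, 2.8, 3.5]
width: 19.9
t 11.65 tcp [ 562.2 -124.6   51. ] d_tool cm [-20.45  -0.12  -1.78] F [3.5 2.8 3.5] w 19.9 j6 -0.46
yaw now 4.4 turn world deg -0.43 -> az(tool) rad 0.007 tilt fix [ 0.    -0.077  0.   ]
[[  49.63198927 -106.8182686    50.96729171]]
```

View pics/z15.png

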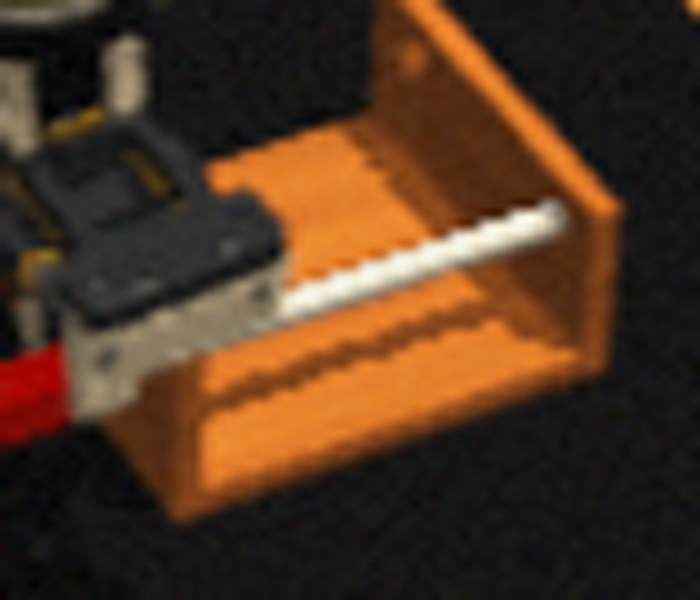

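```bash
python3 -m handwheel '[[0.4,0,0.03,0,0,0,1],[0.3,0,0.02,0,0,0,1],[0,0,0,0,0,0,1]]'; python3 -m handwheel '[[0.2,0,0.015,0,0,0,1],[0,0,0,0,0,0,1]]'
python3 - <<'E'
from h import *
to([576.8,-329.3,53],4); print(inv(pose()[0]))
s=cam("wrist");save(s,"w16",1.4)
E
```

```text
clock: 11.95
ee_pos: [561.7, -118.2, 51.1]
tcp_rot: [-2.096, -2.264, -0.081]
ft_force: [4.3, 0.5, 2.4]
width: 20.0
clock: 12.12
ee_pos: [561.6, -117.0, 51.1]
tcp_rot: [-2.096, -2.264, -0.08]
ft_force: [2.7, -2.6, 1.2]
width: 20.0
t 12.12 tcp [ 561.6 -117.    51.1] d_tool cm [-21.21  -0.12  -1.79] F [ 2.7 -2.6  1.2] w 20.0 j6 -0.44
yaw now 4.4 turn world deg -0.41 -> az(tool) rad 0.007 tilt fix [ 0.001 -0.075  0.   ]
[[ 49.60708135 -99.16877943  51.11234585]]
```

View pics/w16.png

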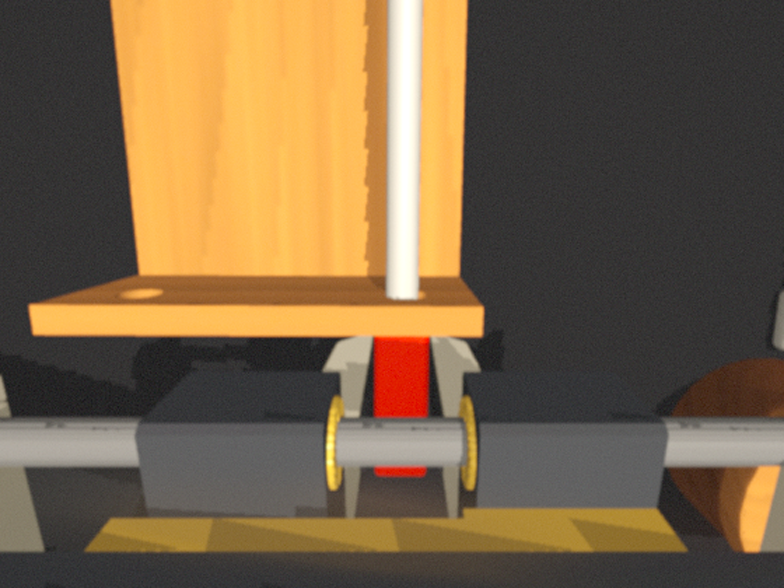

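```bash
python3 -m handwheel '[[0.2,0,0.015,0,0,0,1],[0,0,0,0,0,0,1]]';  python3 -m handwheel '[[0.2,0,0.015,0,0,0,1],[0,0,0,0,0,0,1]]'
```

```text
clock: 12.33
ee_pos: [561.6, -116.8, 51.1]
tcp_rot: [-2.098, -2.266, -0.077]
ft_force: [2.9, -10.4, -0.8]
width: 19.9
clock: 12.5
ee_pos: [561.6, -116.4, 51.2]
tcp_rot: [-2.1, -2.267, -0.075]
ft_force: [4.9, -17.5, -2.5]
width: 19.8
```

```bash
python3 -m handwheel '[[-0.2,0,0,0,0,0,1],[0,0,0,0,0,0,4],[0,0,0,0,0,0,4],[0,0,0,0,0,0,4],[0,0,0,0,0,0,4]]'; python3 -m handwheel '[[0,0,-1,0,0,0,4],[0,0,-2,0,0,0,4],[0,0,-3,0,0,0,4],[0,0,-3,0,-0.075,0,4],[0,0,-3,0,0,0,4]]'
python3 - <<'E'
from h import *
to([440,-376,150],0)
s=cam("wrist");save(s,"w17",1.4)
s=cam("scene");save(s,"s17",5,(210,190,350,300))
E
```

```text
clock: 12.92
ee_pos: [560.6, -114.1, 50.2]
tcp_rot: [-2.094, -2.263, -0.079]
ft_force: [-1.1, -0.2, -0.1]
width: 38.5
clock: 13.33
ee_pos: [561.6, -121.1, 172.5]
tcp_rot: [2.133, 2.304, -0.002]
ft_force: [0.7, 0.9, 0.7]
width: 40.4
t 13.33 tcp [ 561.6 -121.1  172.5] d_tool cm [-24.47 -14.08   2.31] F [0.7 0.9 0.7] w 40.4 j6 -0.38
yaw now 4.4 turn world deg -4.41 -> az(tool) rad 0.077 tilt fix [ 0.     0.002 -0.   ]
```

View pics/w17.png

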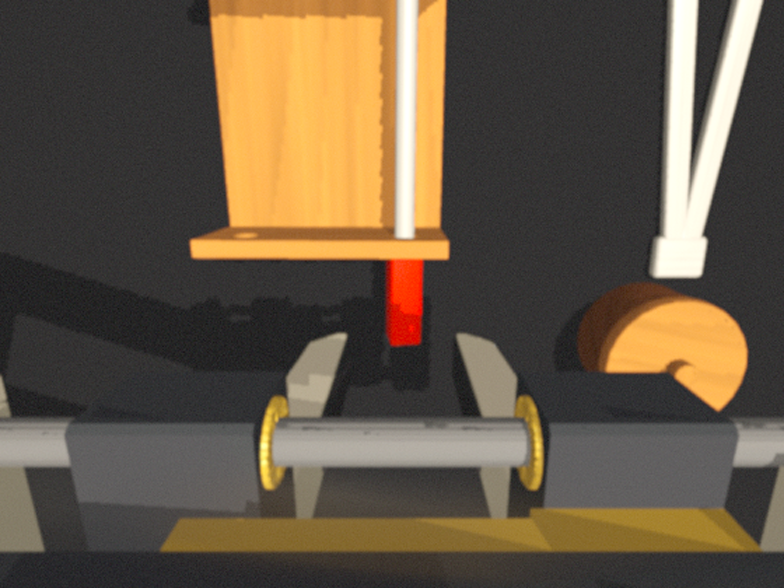

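View pics/s17.png

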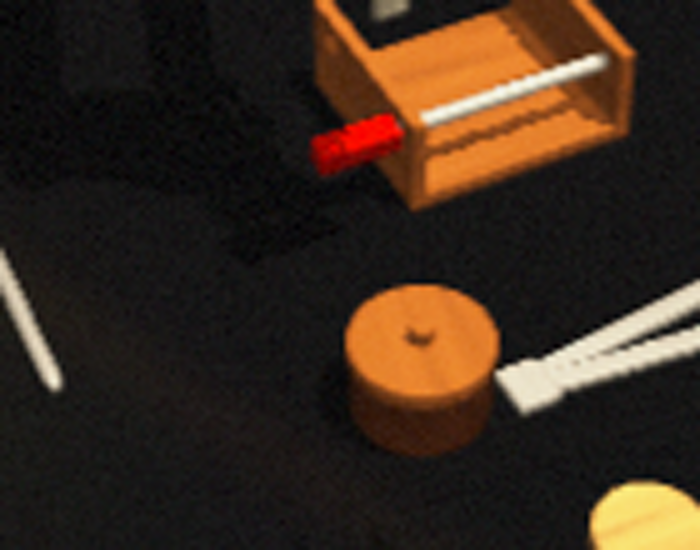

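```bash
python3 -m handwheel '[[-3.5,-2,0.2,0,0,0,6],[-3.5,-2,0.2,0,0,0,6],[-3.5,-2,0.2,0,0,0,6],[-3.5,-2,0.2,0,0,0,6],[-3.5,-2,0.2,0,0,0,6]]'; python3 -m handwheel '[[-3.5,-2,0.2,0,0,0,6],[-3.5,-2,0.2,0,0,0,6],[0,0,0,0,0,0.123,6],[0,0,0,0,0,0.123,6],[0,0,0,0,0,0.123,6]]';python3 -m handwheel '[[0,0,0,0,0,0.123,6],[0,0,0,0,0,0.123,6],[0,0,0,0,0,0.123,6],[0,0,0,0,0,0.123,6],[0,0,0,0,0,0.123,6]]';python3 -m handwheel '[[0,0,0,0,0,0.123,6],[0,0,0,0,0,0.123,6],[0,0,0,0,0,0.123,6],[0,0,0,0,0,0.123,6],[0,0,0,0,0,0.123,6]]'; python3 -m handwheel '[[0,0,0,0,0,0,6],[0,0,0,0,0,0,6]]'
python3 - <<'E'
from bar import *
to([442,-377,150],92)
c=cam("wrist"); save(c,"w18",1.4); bar(c)
E
```

```text
clock: 13.85
ee_pos: [474.5, -304.9, 160.6]
tcp_rot: [-2.133, -2.306, -0.002]
ft_force: [0.5, 0.2, 0.4]
width: 59.8
clock: 14.27
ee_pos: [440.2, -377.3, 156.2]
tcp_rot: [-2.527, -1.864, -0.002]
ft_force: [-0.3, -0.2, -0.3]
width: 60.4
clock: 14.68
ee_pos: [441.0, -376.3, 156.4]
tcp_rot: [-2.972, -1.014, -0.001]
ft_force: [0.6, 1.1, 0.2]
width: 60.1
clock: 15.1
ee_pos: [441.0, -376.3, 156.3]
tcp_rot: [-3.139, -0.067, -0.0]
ft_force: [-0.6, -0.7, 0.5]
width: 59.8
clock: 15.27
ee_pos: [441.1, -376.4, 156.3]
tcp_rot: [-3.139, -0.083, -0.001]
ft_force: [0.5, -0.8, 0.8]
width: 60.1
t 15.27 tcp [ 441.1 -376.4  156.3] d_tool cm [0.09 0.06 0.63] F [ 0.5 -0.8  0.8] w 60.1 j6 0.72
yaw now -87.0 turn world deg -1.02 -> az(tool) rad 0.018 tilt fix [-0.002 -0.     0.   ]
red 1269 [289. 194.] [array([289.2, 195. ]), array([23.6, 64.4]), np.float64(1.2)] at z 20 [ 443.1 -379.2   20. ] [[409.3, -369.2], [472.3, -367.6], [473.0, -389.5], [410.0, -392.3]]
red 593 [ 8. 34.] [array([ 9.5, 31. ]), array([19., 36.]), np.float64(0.0)] at z 20 [ 568.5 -135.7   20. ] [[556.2, -126.5], [583.8, -131.3], [584.7, -147.1], [557.0, -142.7]]
grey 15832 [283. 310.] [array([286.4, 302.1]), array([131., 273.]), np.float64(89.7)] [[386.8, -239.1], [403.6, -518.6], [244.6, -545.4], [225.3, -231.0]]
grey 9475 [ 64. 337.] [array([ 69.5, 331. ]), array([139., 126.]), np.float64(0.0)] [[179.1, -51.0], [343.9, -79.6], [351.8, -226.1], [188.1, -215.7]]
grey 7101 [499. 332.] [array([497. , 332.5]), array([ 59., 124.]), np.float64(90.0)] [[327.5, -544.6], [334.8, -678.9], [259.7, -699.4], [252.0, -557.7]]
```

View pics/w18.png

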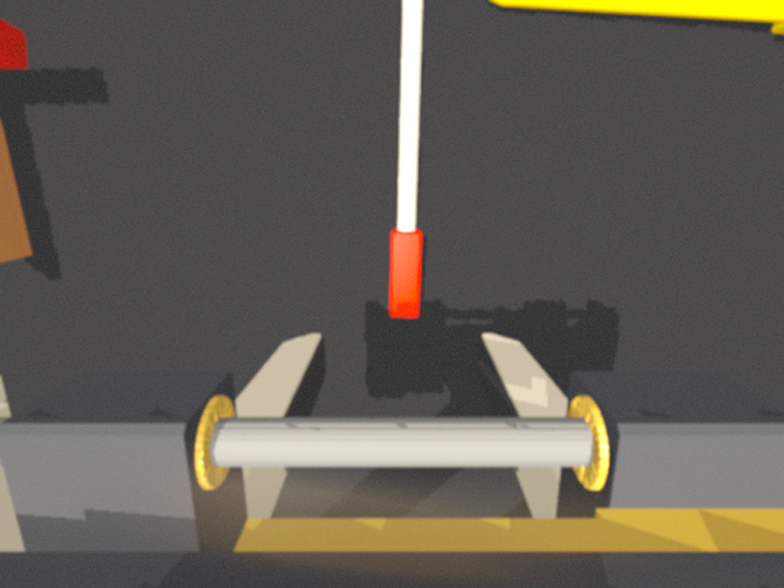

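```bash
python3 - <<'E'
from h import *
to([454.5,-379.2,3],91.7)
E
python3 -m handwheel '[[1.3,0.35,3,0,0,0.022,6],[0,0,3,0,0,0,5],[0,0,3,0,0,0,5],[0,0,2.5,0,0,0,5],[0,0,0,0,0,0,5]]'
python3 - <<'E'
from h import *
c=cam("wrist"); save(c,"w19",1.4);
to([454.5,-379.2,3],91.7)
E
```

```text
t 15.32 tcp [ 441.1 -376.5  156.4] d_tool cm [ 1.32  0.37 15.34] F [-0.1  0.2 -0. ] w 59.7 j6 0.72
yaw now -86.9 turn world deg -1.36 -> az(tool) rad 0.024 tilt fix [-0.001 -0.001  0.   ]
clock: 15.73
ee_pos: [451.0, -375.9, 35.0]
tcp_rot: [-3.133, -0.048, 0.01]
ft_force: [-1.6, 0.5, -1.4]
width: 50.0
t 15.78 tcp [ 452.2 -377.1   38.1] d_tool cm [0.24 0.24 3.51] F [ 0.3 -0.8  0.5] w 50.1 j6 0.76
yaw now -88.3 turn world deg 0.0 -> az(tool) rad -0.0 tilt fix [-0.006  0.004  0.   ]
```

View pics/w19.png

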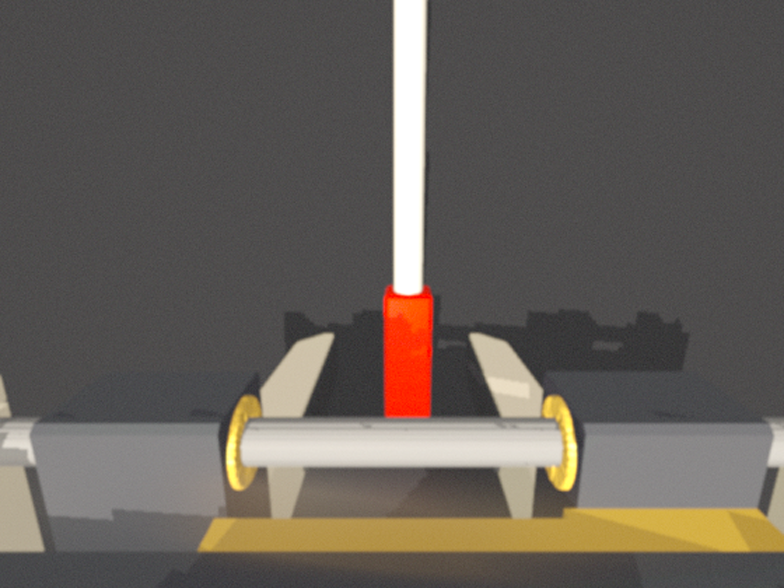

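```bash
python3 -m handwheel '[[0,0.1,1.8,0,0,0,5],[0,0,1.6,0,0,0,5],[0,0,0,0,0,0,5],[0,0,0,0,0,0,5],[0,0,0,0,0,0,1]]'; python3 -m handwheel '[[0,0,0,0,0,0,1],[0,0,0,0,0,0,1],[0,0,0,0,0,0,1],[0,0,0,0,0,0,1],[0,0,0,0,0,0,1]]'
```

```text
clock: 16.2
ee_pos: [455.5, -381.4, 9.7]
tcp_rot: [3.14, 0.043, 0.004]
ft_force: [1.3, -0.6, 0.8]
width: 46.8
clock: 16.62
ee_pos: [454.7, -380.6, 8.0]
tcp_rot: [-3.141, -0.042, -0.002]
ft_force: [-2.0, 0.9, 4.1]
width: 19.8
```

```bash
python3 -m handwheel '[[0,0,-1,0,0,0,1],[0,0,-1.5,0,0,0,1],[0,0,-2,0,0,0,1],[0,0,-2.5,0,0,0,1],[0,0,-2,0,0,0,1]]'; python3 -m handwheel '[[0,0,-1,0,0,-0.124,1],[0,0,0,0,0,-0.124,1],[0,0,0,0,0,-0.124,1],[0,0,0,0,0,-0.124,1],[0,0,0,0,0,-0.124,1]]'; python3 -m handwheel '[[0,0,0,0,0,-0.124,1],[0,0,0,0,0,-0.124,1],[0,0,0,0,0,-0.124,1],[0,0,0,0,0,-0.124,1],[0,0,0,0,0,-0.124,1]]'; python3 -m handwheel '[[0,0,0,0,0,-0.124,1],[0,0,0,0,0,-0.124,1],[0,0,0,0,0,-0.124,1],[0,0,0,0,0.02,0,1],[0,0,0,0,0,0,1]]'
python3 - <<'E'
from bar import *
to([476.9,-334.3,53],4)
E
```

```text
clock: 17.03
ee_pos: [454.4, -380.4, 99.3]
tcp_rot: [-3.14, -0.042, -0.001]
ft_force: [-0.5, 0.2, -0.9]
width: 19.8
clock: 17.45
ee_pos: [454.3, -380.4, 108.0]
tcp_rot: [-2.975, -1.007, -0.001]
ft_force: [0.4, -0.1, -1.4]
width: 19.4
clock: 17.87
ee_pos: [454.3, -380.4, 107.9]
tcp_rot: [-2.526, -1.867, -0.002]
ft_force: [-0.5, 0.0, -1.3]
width: 19.7
clock: 18.28
ee_pos: [454.3, -380.6, 107.8]
tcp_rot: [-2.138, -2.28, -0.025]
ft_force: [0.5, -0.5, -1.7]
width: 20.0
t 18.28 tcp [ 454.3 -380.6  107.8] d_tool cm [4.35 2.54 5.59] F [ 0.5 -0.5 -1.7] w 20.0 j6 -0.86
yaw now 3.7 turn world deg 0.33 -> az(tool) rad -0.006 tilt fix [ 0.001 -0.022  0.   ]
```

```bash
python3 -m handwheel '[[2.2,1.3,1.5,0,0,-0.006,1],[2.1,1.25,1.5,0,0,0,1],[0,0,2.5,0,0,0,1],[0,0,0,0,0,0,1],[0,0,0,0,0,0,1]]'
python3 - <<'E'
from h import *
s=cam("scene");t=cam("top");to([476.9,-334.3,53],4); print(inv(pose()[0]))
save(s,"z20",10,(235,170,305,230)); save(t,"z20t",10,(240,190,320,250)); w=cam("wrist"); save(w,"w20",1.4)
print((proj(s,rk([[-50,-85,55],[-50,75,55],[75,-85,75],[-75,-85,75]]))-[235,170])*10)
print((proj(t,rk([[-50,-85,55],[-50,75,55],[75,-85,75],[-75,-85,75]]))-[240,190])*10)
E
```

```text
clock: 18.7
ee_pos: [475.5, -333.7, 52.1]
tcp_rot: [-2.128, -2.286, -0.023]
ft_force: [0.7, -0.9, -1.1]
width: 19.6
t 18.8 tcp [ 477.  -335.6   54.7] d_tool cm [ 0.13 -0.    0.17] F [-0.2 -0.7 -0.7] w 20.1 j6 -0.79
yaw now 4.1 turn world deg -0.11 -> az(tool) rad 0.002 tilt fix [ 0.002 -0.02   0.   ]
[[ -50.01321076 -311.4164454    54.68006615]]
[[405.06450457 286.15522995]
 [804.11263833 156.66375683]
 [571.36791075 459.13912645]
 [373.06341422 201.24070344]]
[[ 350.54994621  416.36100523]
 [-162.48653921  482.62680853]
 [ 298.64450524   12.95614108]
 [ 360.98535608  487.4845138 ]]
```

View pics/z20.png

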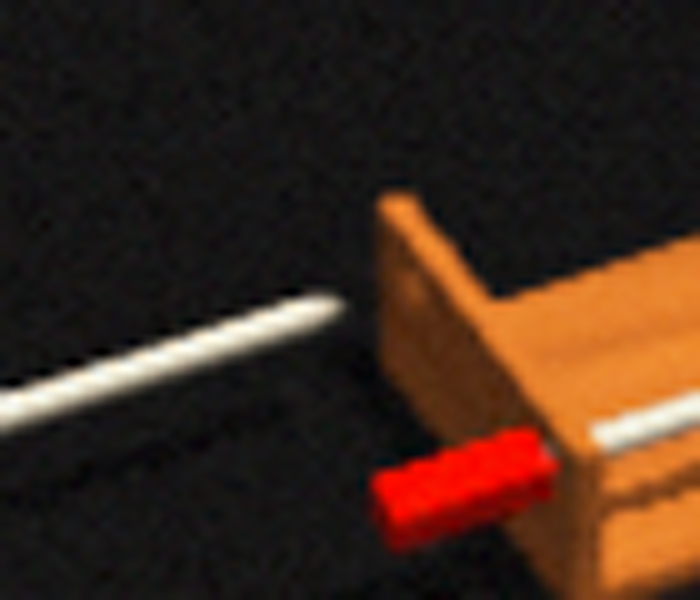

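View pics/z20t.png

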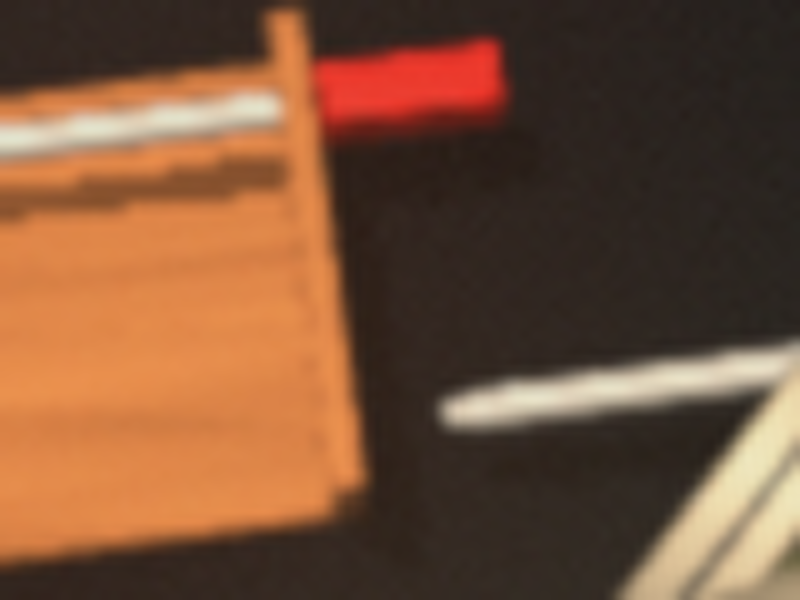

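View pics/w20.png

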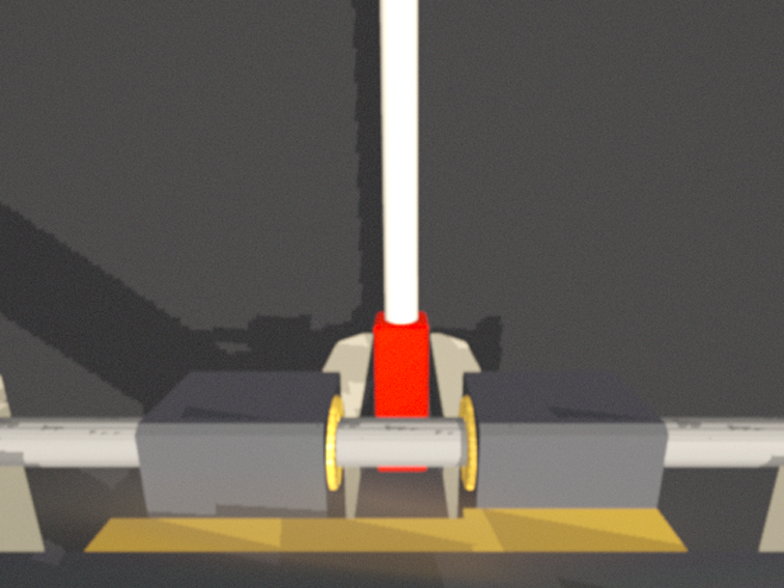

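```bash
python3 - <<'E'
from h import *
s=cam("scene");t=cam("top");to([476.9,-334.3,53],4); 
T=tri([s,t],[(269.5,200.5),(284,231.2)]);print(inv(T),proj(s,T)-(269.5,200.5),proj(t,T)-(284,231.2))
# bar1 handle ends: top view far-end, shoulder ; use scene rear-end centre & shoulder edges
E
```

```text
t 18.95 tcp [ 477.4 -336.    55.1] d_tool cm [ 0.17 -0.04  0.22] F [ 0.8 -0.2 -0.9] w 19.4 j6 -0.79
yaw now 4.1 turn world deg -0.15 -> az(tool) rad 0.003 tilt fix [ 0.003 -0.019  0.   ]
[[ -51.22941072 -110.42068577   55.02063771]] [[-0.71317527  0.03621486]] [[-0.76835714 -0.22508155]]
```

```bash
python3 -m handwheel '[[0.8,0,0.016,0,0,0.006,1],[1,0,0.02,0,0,0,1],[1,0,0.02,0,0,0,1],[1,0,0.02,0,0,0,1],[0.8,0,0.016,0,0,0,1]]'; python3 -m handwheel '[[0,0,0,0,0,0,1],[0,0,0,0,0,0,1]]'
python3 - <<'E'
from h import *
s=cam("scene");t=cam("top");to([476.9,-334.3,53],4); print(inv(pose()[0]))
save(s,"z21",10,(235,170,305,230)); save(t,"z21t",10,(240,190,320,250))
E
```

```text
clock: 19.37
ee_pos: [473.5, -287.1, 53.4]
tcp_rot: [-2.134, -2.285, -0.024]
ft_force: [0.3, -0.9, -1.8]
width: 19.6
clock: 19.53
ee_pos: [473.7, -287.9, 53.5]
tcp_rot: [-2.133, -2.286, -0.023]
ft_force: [0.4, -0.4, -0.4]
width: 20.0
t 19.63 tcp [ 473.7 -288.8   53.6] d_tool cm [-4.56  0.   -0.04] F [-0.2  0.1 -0.6] w 19.6 j6 -0.73
yaw now 3.9 turn world deg 0.09 -> az(tool) rad -0.002 tilt fix [ 0.001 -0.021  0.   ]
[[ -50.02201139 -264.42933161   53.55702087]]
```

View pics/z21.png

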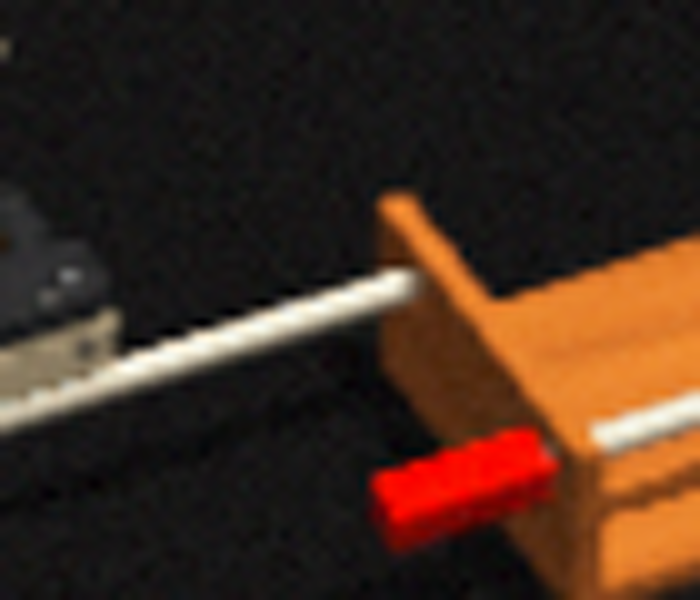

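View pics/z21t.png

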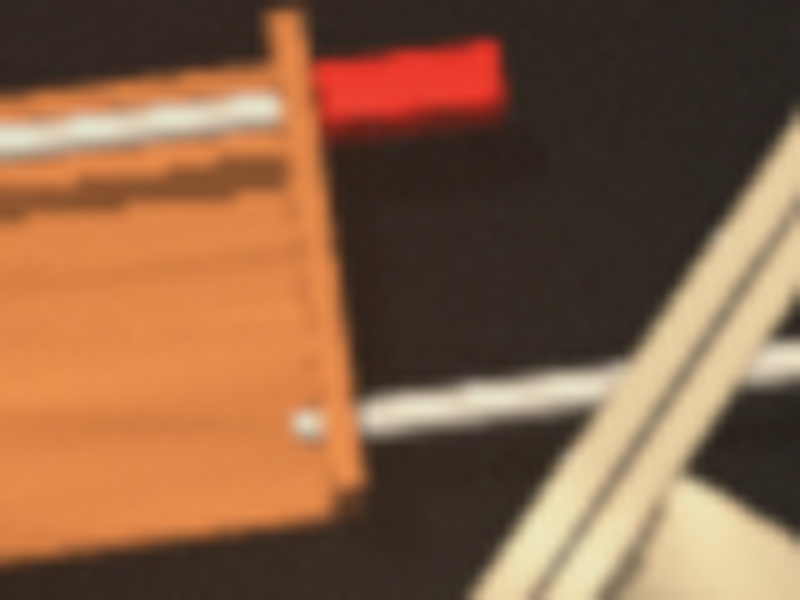

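```bash
python3 -m handwheel '[[1.5,0,0.03,0,0,0,1],[2,0,0.04,0,0,0,1],[2,0,0.04,0,0,0,1],[2,0,0.04,0,0,0,1],[2,0,0.04,0,0,0,1]]'; python3 -m handwheel '[[1.2,0,0.02,0,0,0,1],[0.8,0,0.02,0,0,0,1],[0,0,0,0,0,0,1],[0,0,0,0,0,0,1]]'
python3 - <<'E'
from h import *
s=cam("scene");t=cam("top");to([476.9,-334.3,53],4); print(inv(pose()[0]))
save(s,"z22",10,(265,160,335,220)); save(t,"z22t",10,(210,200,290,260));w=cam("wrist"); save(w,"w22",1.4)
Q=rk([[-50,75,55],[-50,-75,55]])
print((proj(s,Q)-[265,160])*10,(proj(t,Q)-[210,200])*10)
E
```

```text
clock: 20.05
ee_pos: [466.8, -192.7, 53.3]
tcp_rot: [-2.135, -2.284, -0.023]
ft_force: [0.4, 0.2, -1.1]
width: 19.9
clock: 20.38
ee_pos: [465.9, -174.1, 53.6]
tcp_rot: [-2.134, -2.286, -0.023]
ft_force: [0.4, -0.3, -0.3]
width: 19.9
t 20.48 tcp [ 466.  -174.7   53.6] d_tool cm [-1.599e+01  1.000e-02 -2.600e-01] F [-0.5  0.  -1.3] w 19.4 j6 -0.55
yaw now 3.9 turn world deg 0.13 -> az(tool) rad -0.002 tilt fix [ 0.001 -0.02   0.   ]
[[ -49.83105212 -150.13331362   53.64944873]]
[[504.11263833 256.66375683]
 [130.7213703  377.82955427]] [[137.51346079 382.62680853]
 [618.57248355 320.49133964]]
```

View pics/z22.png

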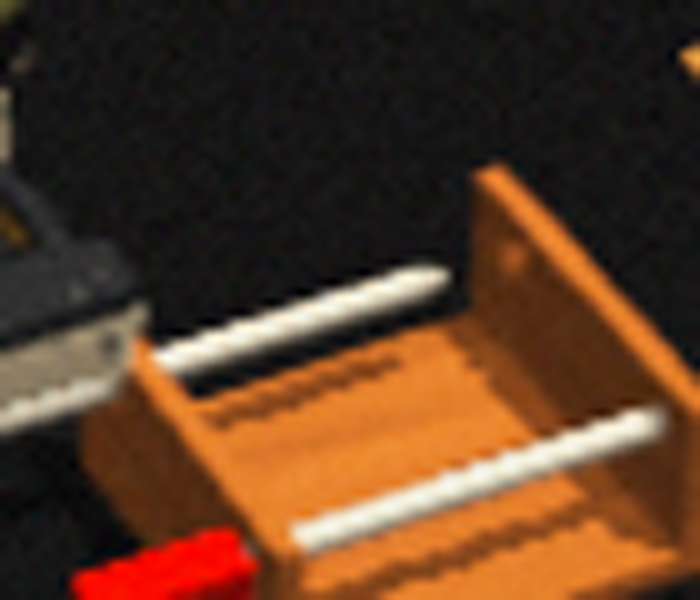

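View pics/z22t.png

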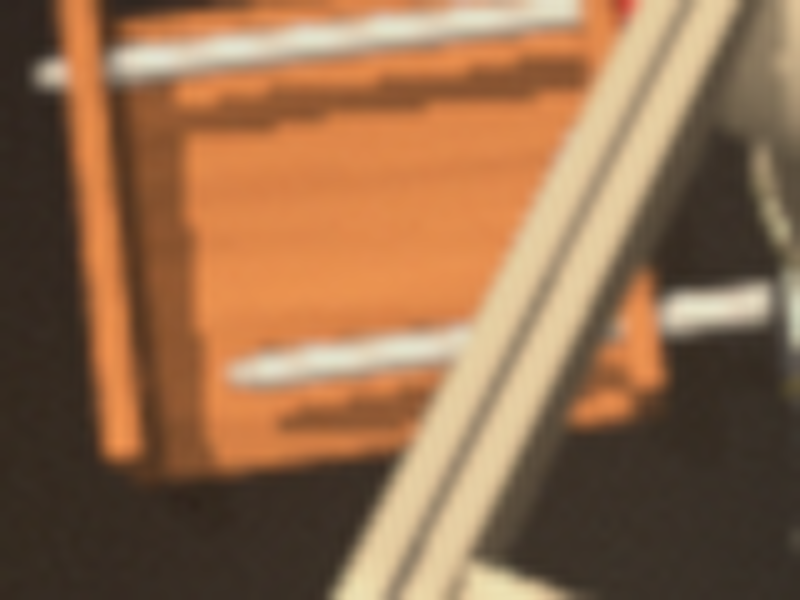

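View pics/w22.png

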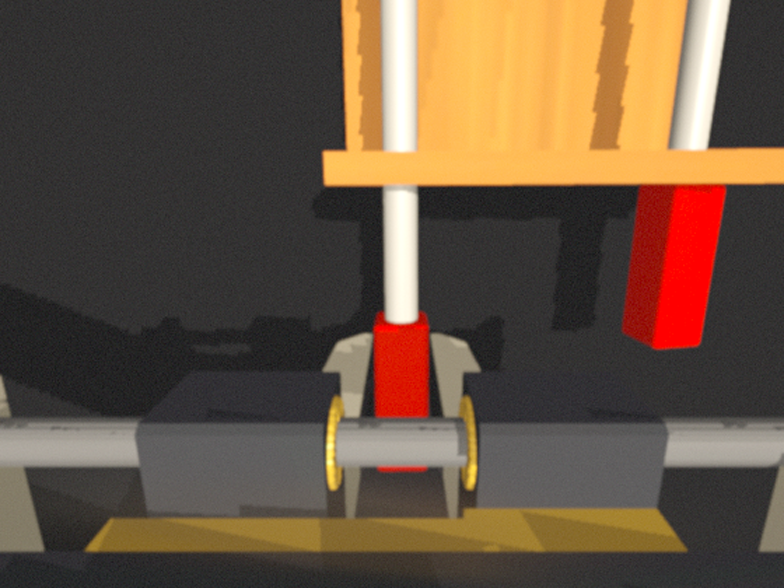

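```bash
python3 -m handwheel '[[0.6,0,0.012,0,0,0,1],[0.6,0,0.012,0,0,0,1],[0.6,0,0.012,0,0,0,1],[0.5,0,0.01,0,0,0,1],[0,0,0,0,0,0,1]]'; python3 -m handwheel '[[0.5,0,0.01,0,0,0,1],[0.5,0,0.01,0,0,0,1],[0,0,0,0,0,0,1]]'
```

```text
clock: 20.95
ee_pos: [464.0, -149.8, 53.4]
tcp_rot: [-2.133, -2.285, -0.023]
ft_force: [-0.6, -0.4, -1.9]
width: 19.7
clock: 21.2
ee_pos: [463.4, -140.1, 53.4]
tcp_rot: [-2.134, -2.285, -0.023]
ft_force: [0.1, 0.3, -2.0]
width: 19.6
```

Tip is now inside the far cheek without force. Go on to home.

```bash
python3 -m handwheel '[[0.4,0,0.01,0,0,0,1],[0.3,0,0.005,0,0,0,1],[0,0,0,0,0,0,1]]'; python3 -m handwheel '[[0.3,0,0.005,0,0,0,1],[0.2,0,0.005,0,0,0,1],[0,0,0,0,0,0,1]]';python3 -m handwheel '[[0.2,0,0.005,0,0,0,1],[0,0,0,0,0,0,1]]'
python3 - <<'E'
from h import *
to([476.9,-334.3,53],4); print(inv(pose()[0]))
w=cam("wrist"); save(w,"w23",1.4)
E
```

```text
clock: 21.45
ee_pos: [463.0, -133.5, 53.5]
tcp_rot: [-2.134, -2.285, -0.023]
ft_force: [-0.3, 0.2, -0.9]
width: 19.6
clock: 21.7
ee_pos: [462.6, -128.7, 53.5]
tcp_rot: [-2.134, -2.285, -0.023]
ft_force: [-0.7, -0.3, -0.9]
width: 19.9
clock: 21.87
ee_pos: [462.5, -126.8, 53.5]
tcp_rot: [-2.134, -2.285, -0.023]
ft_force: [-0.2, 0.1, -1.0]
width: 19.7
t 21.87 tcp [ 462.5 -126.8   53.5] d_tool cm [-2.079e+01  2.000e-02 -3.900e-01] F [-0.2  0.1 -1. ] w 19.7 j6 -0.47
yaw now 3.9 turn world deg 0.1 -> az(tool) rad -0.002 tilt fix [ 0.001 -0.021  0.   ]
[[ -49.89803373 -102.1060363    53.50180691]]
```

View pics/w23.png

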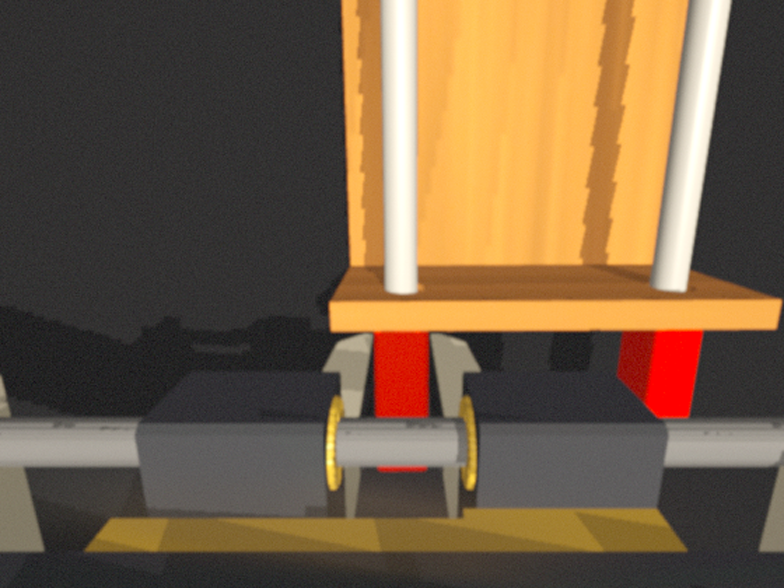

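```bash
python3 -m handwheel '[[0.2,0,0.005,0,0,0,1],[0,0,0,0,0,0,1]]';python3 -m handwheel '[[0.2,0,0.005,0,0,0,1],[0,0,0,0,0,0,1]]';python3 -m handwheel '[[0.2,0,0.005,0,0,0,1],[0,0,0,0,0,0,1]]'
```

```text
clock: 22.08
ee_pos: [462.5, -125.3, 53.6]
tcp_rot: [-2.135, -2.285, -0.023]
ft_force: [0.1, -1.9, -1.5]
width: 19.3
clock: 22.25
ee_pos: [462.5, -125.2, 53.7]
tcp_rot: [-2.137, -2.287, -0.019]
ft_force: [0.2, -11.9, -4.7]
width: 19.8
clock: 22.42
ee_pos: [462.5, -125.1, 53.7]
tcp_rot: [-2.139, -2.289, -0.016]
ft_force: [0.5, -21.5, -8.2]
width: 19.8
```

```bash
python3 -m handwheel '[[-0.4,0,0,0,0,0,1],[0,0,0,0,0,0,3.5],[0,0,0,0,0,0,3.5],[0,0,0,0,0,0,3.5],[0,0,0,0,0,0,3.5]]'; python3 -m handwheel '[[0,0,-1,0,0,0,3.5],[0,0,-2,0,0,0,3.5],[0,0,-3,0,0,0,3.5],[-2,0,-3,0,-0.02,0,3.5],[-2,0,-3,0,0,0,3.5]]'; python3 -m handwheel '[[0,0,-2,0,0,0,4],[0,0,0,0,0,0,4],[0,0,0,0,0,0,4]]'
python3 - <<'E'
from h import *
w=cam("wrist"); to([500,-150,200],4); save(w,"w24",1.4)
m=mask(w,(0,140,60),(8,255,255))|mask(w,(174,140,60),(180,255,255))
for b in blobs(m,60)[:4]:
    print(b[0],b[1].round(1),[np.round(v,1) for v in b[2]], inv(ray(w,cv2.boxPoints(b[2]),63)).round(1).tolist())
s=cam("scene"); save(s,"s24",8,(255,180,345,240))
E
```

```text
clock: 22.83
ee_pos: [462.5, -124.7, 53.5]
tcp_rot: [-2.134, -2.285, -0.024]
ft_force: [-0.6, 0.4, 0.2]
width: 34.7
clock: 23.25
ee_pos: [465.0, -166.2, 174.9]
tcp_rot: [2.142, 2.298, 0.001]
ft_force: [1.0, -0.1, 0.7]
width: 34.9
clock: 23.5
ee_pos: [466.2, -167.4, 195.2]
tcp_rot: [2.143, 2.293, 0.004]
ft_force: [0.0, 0.0, -0.6]
width: 39.8
t 23.55 tcp [ 465.3 -166.7  193.3] d_tool cm [ 1.43  3.58 -0.66] F [ 0.3 -0.1 -1.6] w 39.9 j6 -0.52
yaw now 3.9 turn world deg 0.1 -> az(tool) rad -0.002 tilt fix [ 0.001 -0.001  0.   ]
1902 [391.7 166.1] [array([391.8, 166.7]), array([30.9, 65.5]), np.float64(3.8)] [[33.5, -144.6, 63.0], [33.2, -84.3, 63.0], [61.0, -86.2, 63.0], [62.7, -146.6, 63.0]]
1713 [285.8 167.5] [array([286. , 168.5]), array([65., 26.]), np.float64(90.0)] [[-61.3, -86.8, 63.0], [-38.0, -86.9, 63.0], [-37.4, -147.0, 63.0], [-62.0, -146.9, 63.0]]
```

View pics/w24.png

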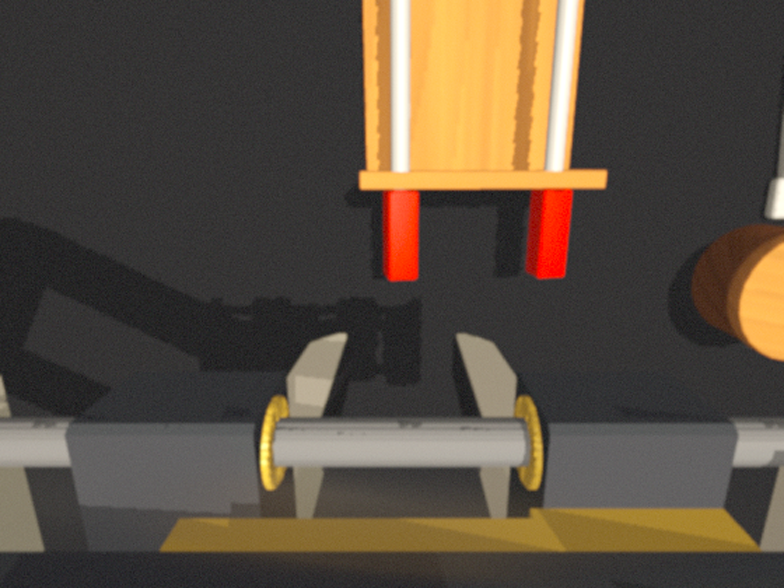

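View pics/s24.png

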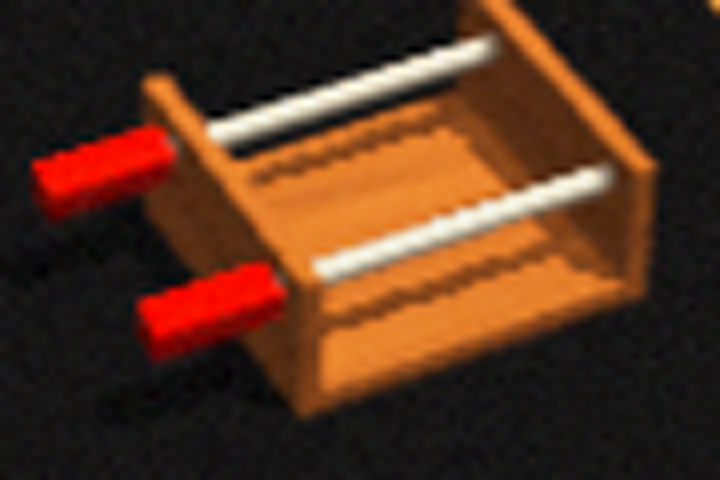

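```bash
python3 -m handwheel '[[4,0.65,0,0,0,0,6],[4,0.65,0,0,0,0,6],[4,0.65,0,0,0,0,6],[4,0.65,0,0,0,0,6],[4,0.65,0,0,0,0,6]]'; python3 -m handwheel '[[4,0.65,0,0,0,0,6],[4,0.65,0,0,0,0,6],[4,0.65,0,0,0,0,6],[4,0.65,0,0,0,0,6],[4,0.65,0,0,0,0,6]]'; python3 -m handwheel '[[4,0.65,0,0,0,0,6],[4,0.65,0,0,0,0,6],[0,0,0,0,0,-0.124,6],[0,0,0,0,0,-0.124,6],[0,0,0,0,0,-0.124,6]]';  python3 -m handwheel '[[0,0,0,0,0,-0.124,6],[0,0,0,0,0,-0.124,6],[0,0,0,0,0,-0.124,6],[0,0,0,0,0,-0.124,6],[0,0,0,0,0,-0.124,6]]'; python3 -m handwheel '[[0,0,0,0,0,-0.124,6],[0,0,0,0,0,-0.124,6],[0,0,0,0,0,-0.124,6],[0,0,0,0,0,-0.124,6],[0,0,0,0,0,0,6]]'
cat > spat.py <<'E'
from h import *
def spats(c,zg=12,zh=16):
    m=mask(c,(45,120,50),(85,255,255)); L=[]
    for a,ce,rc,_ in blobs(m,150):
        b=ray(c,cv2.boxPoints(rc),zg)[:,:2]; e=[b[1]-b[0],b[2]-b[1]]; l=e[0] if np.linalg.norm(e[0])>np.linalg.norm(e[1]) else e[1]
        cc=ray(c,ce,zg)[0]; print("blade px",ce.round(0),"c",cc.round(1),"len",np.linalg.norm(l).round(0),"hdg mod180",(np.degrees(np.arctan2(l[1],l[0]))%180).round(1)); L.append(cc)
    return L
E
python3 - <<'E'
from spat import *
c=cam("wrist"); to([510,315,200],90); save(c,"w25",1.4); spats(c)
E
```

```text
clock: 24.02
ee_pos: [482.6, 37.0, 191.5]
tcp_rot: [-2.143, -2.294, 0.001]
ft_force: [1.7, 0.2, 0.0]
width: 59.7
clock: 24.43
ee_pos: [501.2, 238.7, 191.5]
tcp_rot: [-2.143, -2.295, 0.002]
ft_force: [0.7, -0.3, -0.0]
width: 59.9
clock: 24.85
ee_pos: [508.5, 318.2, 190.8]
tcp_rot: [-1.67, -2.658, 0.004]
ft_force: [-0.1, -0.5, 0.0]
width: 60.2
clock: 25.27
ee_pos: [508.9, 317.1, 191.2]
tcp_rot: [-0.783, -3.04, 0.002]
ft_force: [0.4, 0.3, -0.3]
width: 60.2
clock: 25.68
ee_pos: [509.0, 317.1, 191.4]
tcp_rot: [-0.013, -3.139, 0.001]
ft_force: [0.8, -0.0, 0.1]
width: 60.3
t 25.73 tcp [509.2 317.2 191.7] d_tool cm [-0.08 -0.22 -0.83] F [ 0.8  0.1 -1.4] w 59.9 j6 -1.08
yaw now 89.1 turn world deg 0.93 -> az(tool) rad -0.016 tilt fix [-0.    -0.002  0.   ]
blade px [370.  35.] c [358.5 398.3  12. ] len 65.0 hdg mod180 172.5
blade px [197. 180.] c [498.7 220.1  12. ] len 69.0 hdg mod180 4.3
blade px [289. 180.] c [500.  318.8  12. ] len 68.0 hdg mod180 2.9
```

View pics/w25.png

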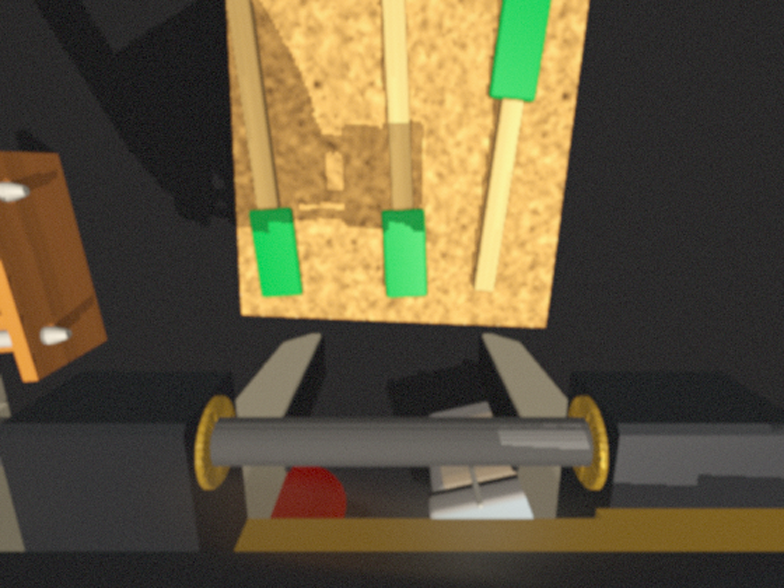

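```bash
python3 - <<'E'
from h import *
c=cam("wrist")
for n,a,b,s in [("A",(242,20),(265,195),1),("B",(394,10),(400,200),1),("C",(485,285),(511,105),-1)]:
    P=ray(c,np.array([a,b])/1.4,16)[:,:2]; d=P[1]-P[0]; print(n,P.round(1).tolist(),np.degrees(np.arctan2(d[1],d[0])).round(1))
# B/C blade ends
for n,a in [("A end",(282,296)),("B end",(406,298)),("A joint",(271,210)),("B joint",(403,210)),("C butt",(484,291)),("C joint",(512,99))]: print(n,ray(c,np.array(a)/1.4,14)[0].round(1))
E
```

```text
A [[340.0, 212.4], [455.2, 217.2]] 2.4
B [[335.7, 314.4], [460.4, 316.4]] 0.9
C [[526.2, 381.2], [396.2, 395.2]] 173.8
A end [533.2 222.7  14. ]
B end [536.3 319.9  14. ]
A joint [466.4 220.   14. ]
B joint [467.9 318.5  14. ]
C butt [531.6 380.9  14. ]
C joint [392.  396.2  14. ]
```

```bash
python3 -m handwheel '[[2.7,-3.4,3,0,0,-0.06,4],[2.7,-3.4,3.5,0,0,0,4],[2.7,-3.4,3.5,0,0,0,4],[0,0,3,0,0,0,4],[0,0,0,0,0,0,4]]'
python3 - <<'E'
from spat import *
c=cam("wrist"); to([428,216,8],92.5); save(c,"w26",1.4); spats(c)
E
```

```text
clock: 26.2
ee_pos: [445.0, 235.4, 80.5]
tcp_rot: [0.063, -3.131, 0.005]
ft_force: [-0.9, -0.5, -0.6]
width: 39.9
t 26.25 tcp [447.5 236.9  84.1] d_tool cm [ 1.99 -2.    7.62] F [0.1 0.8 0.7] w 40.0 j6 -1.23
yaw now 92.4 turn world deg 0.13 -> az(tool) rad -0.002 tilt fix [-0.001 -0.006  0.   ]
blade px [527. 104.] c [355.6 396.5  12. ] len 70.0 hdg mod180 173.5
blade px [266. 272.] c [489.2 219.9  12. ] len 47.0 hdg mod180 2.3
blade px [390. 259.] c [473.5 316.2  12. ] len 33.0 hdg mod180 92.4
```

View pics/w26.png

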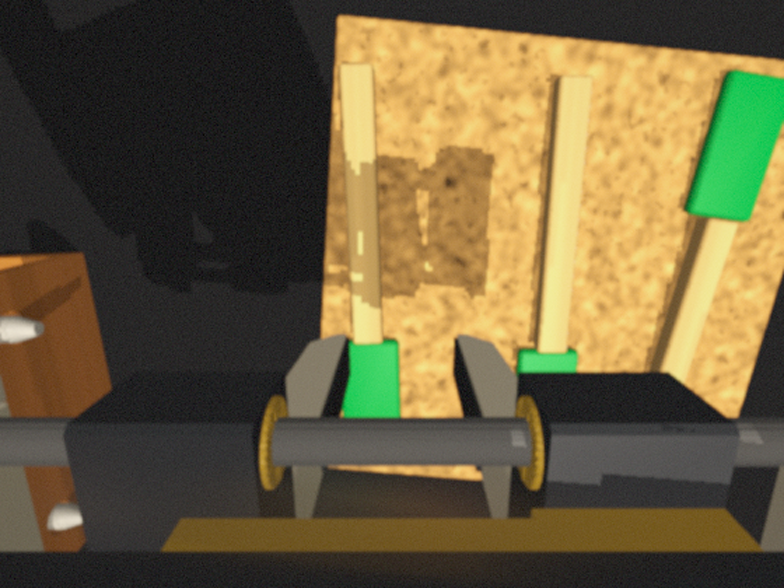

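```bash
python3 - <<'E'
from h import *
c=cam("wrist")
for n,a,b in [("A",(357,66),(370,342)),("B",(572,78),(551,352)),("C",(737,80),(722,218))]:
    P=ray(c,np.array([a,b])/1.4,16)[:,:2]; d=P[1]-P[0]; print(n,P.round(1).tolist(),np.degrees(np.arctan2(d[1],d[0])).round(1), np.linalg.norm(d))
E
python3 -m handwheel '[[2,-2,2.5,0,0,0,4],[0,0,1.5,0,0,0,4],[0,0,0,0,0,0,4],[0,0,0,0,0,0,4]]'
python3 - <<'E'
from spat import *
c=cam("wrist"); to([428,216,8],92.5); save(c,"w27",1.4)
E
```

```text
A [[329.9, 210.4], [468.4, 220.0]] 3.9 138.83771892751233
B [[330.9, 312.4], [470.1, 319.9]] 3.1 139.40157405581803
C [[328.5, 390.6], [393.3, 397.9]] 6.4 65.18567687184166
clock: 26.63
ee_pos: [433.4, 218.5, 49.3]
tcp_rot: [-0.07, 3.138, 0.003]
ft_force: [0.2, -0.6, 0.3]
width: 40.1
t 26.68 tcp [434.2 218.9  50.1] d_tool cm [ 0.65 -0.27  4.21] F [ 0.1  0.3 -0.4] w 40.0 j6 -1.26
yaw now 92.6 turn world deg -0.06 -> az(tool) rad 0.001 tilt fix [ 0.002  0.004 -0.   ]
```

View pics/w27.png

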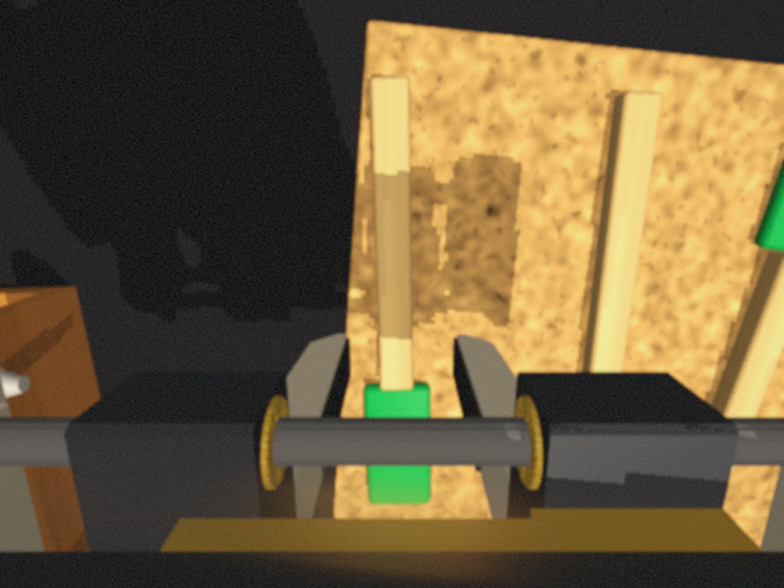

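```bash
python3 -m handwheel '[[0,-0.1,2,0,0,-0.024,4],[0,0,2.1,0,0,0,4],[0,0,0.1,0,0,0,4],[0,0,0,0,0,0,4],[0,0,0,0,0,0,4]]'
python3 - <<'E'
from spat import *
c=cam("wrist"); to([433,217.5,8],94); save(c,"w28",1.4)
E
```

```text
clock: 27.1
ee_pos: [433.4, 217.4, 7.4]
tcp_rot: [-0.108, 3.137, 0.003]
ft_force: [-0.7, -0.1, 0.4]
width: 40.0
t 27.15 tcp [433.6 217.4   7.5] d_tool cm [ 0.06  0.02 -0.05] F [ 0.7 -0.2  0.2] w 40.1 j6 -1.28
yaw now 94.0 turn world deg 0.04 -> az(tool) rad -0.001 tilt fix [ 0.002  0.004 -0.   ]
```

View pics/w28.png

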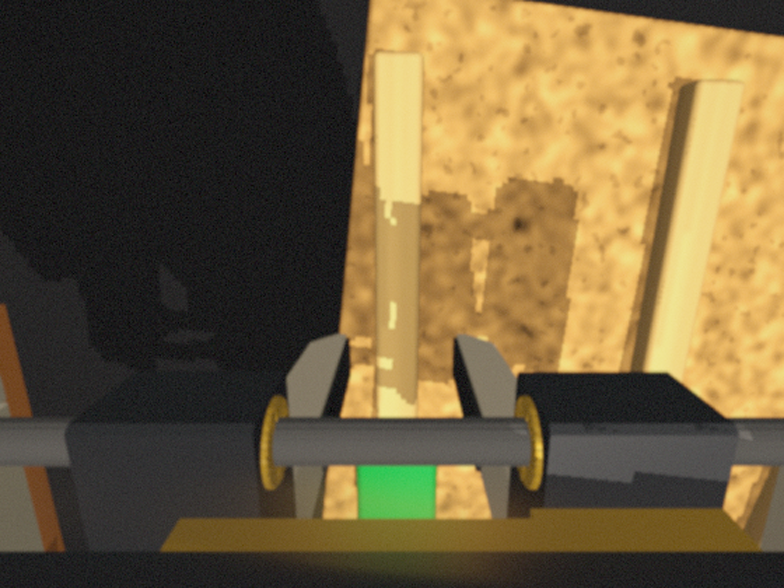

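Aligned, centred between fingers. Close and lift.

```bash
python3 -m handwheel '[[0,0,0,0,0,0,0.5],[0,0,0,0,0,0,0.5],[0,0,0,0,0,0,0.5],[0,0,0,0,0,0,0.5],[0,0,0,0,0,0,0.5]]';  python3 -m handwheel '[[0,0,-1,0,0,0,0.5],[0,0,-2,0,0,0,0.5],[0,0,-3,0,0,0,0.5],[0,0,-3,0,0,0,0.5],[0,0,-3,0,0,0,0.5]]'
python3 - <<'E'
from spat import *
c=cam("wrist"); print(rk([[-1,42,120]]).round(1)); to(rk([[-1,42,120]])[0],94); save(c,"w29",1.4)
E
```

```text
clock: 27.57
ee_pos: [432.0, 216.6, 5.7]
tcp_rot: [-0.108, 3.139, 0.002]
ft_force: [-0.5, -0.7, 2.0]
width: 15.7
clock: 27.98
ee_pos: [431.1, 216.1, 127.0]
tcp_rot: [0.109, -3.14, -0.001]
ft_force: [0.8, -1.2, 0.3]
width: 15.5
[[501.3  20.3 120. ]]
t 28.03 tcp [434.8 217.6 134.1] d_tool cm [ -5.25 -20.14   1.38] F [3.6 2.4 4.2] w 15.7 j6 -1.28
yaw now 94.0 turn world deg 0.03 -> az(tool) rad -0.001 tilt fix [ 0.003  0.009 -0.   ]
```

View pics/w29.png

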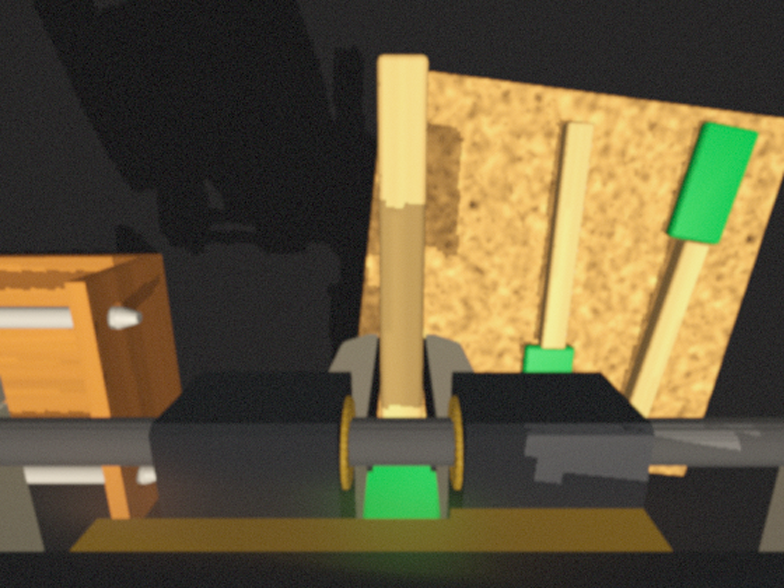

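```bash
python3 -m handwheel '[[-1,-4,0,0,0,0,0.5],[-1,-4,0,0,0,0,0.5],[-1,-4,0,0,0,0,0.5],[-1,-4,0,0,0,0,0.5],[-1.2,-4,0,0,0,0,0.5]]'; python3 -m handwheel '[[0,0,0,0,0,0,0.5],[0,0,0,0,0,0,0.5],[0,0,0,0,0,0,0.5]]'
python3 - <<'E'
from spat import *
c=cam("wrist"); to(rk([[-1,42,85]])[0],94); save(c,"w30",1.4)
E
```

```text
clock: 28.45
ee_pos: [497.4, 18.8, 125.9]
tcp_rot: [-0.11, 3.138, 0.001]
ft_force: [2.3, 1.6, 0.4]
width: 15.7
clock: 28.7
ee_pos: [497.1, 20.6, 125.3]
tcp_rot: [-0.107, 3.14, 0.002]
ft_force: [0.0, -0.0, 0.1]
width: 15.4
t 28.75 tcp [497.   21.3 125.2] d_tool cm [-0.42 -0.14  4.02] F [ 0.   0.8 -0.4] w 15.7 j6 -1.7
yaw now 94.0 turn world deg 0.02 -> az(tool) rad -0.0 tilt fix [ 0.002  0.    -0.   ]
```

View pics/w30.png

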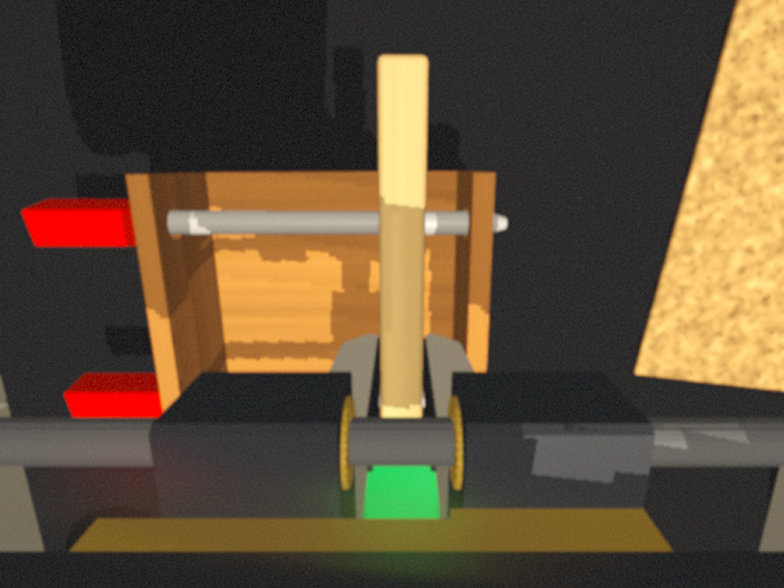

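```bash
python3 -m handwheel '[[-0.4,-0.2,2,0,0,0,0.5],[0,0,2,0,0,0,0.5],[0,0,0.9,0,0,0,0.5],[0,0,0,0,0,0,0.5],[0,0,0,0,0,0,0.5]]'
python3 - <<'E'
from spat import *
c=cam("wrist"); to(rk([[-1,41,63]])[0],94); save(c,"w31",1.4)
s=cam("scene"); save(s,"s31",6,(240,170,350,250))
E
```

```text
clock: 29.17
ee_pos: [500.7, 19.9, 76.0]
tcp_rot: [0.111, -3.139, -0.002]
ft_force: [-0.3, 1.1, 0.0]
width: 15.5
t 29.22 tcp [501.6  19.7  76.9] d_tool cm [ 0.03 -0.04  1.39] F [-0.1 -0.4 -0.1] w 15.7 j6 -1.71
yaw now 94.0 turn world deg -0.04 -> az(tool) rad 0.001 tilt fix [ 0.001  0.001 -0.   ]
```

View pics/w31.png

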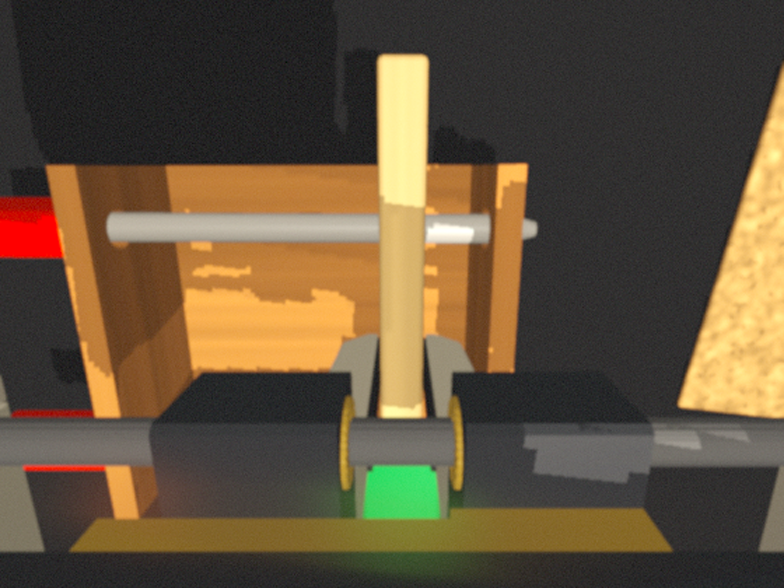

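View pics/s31.png

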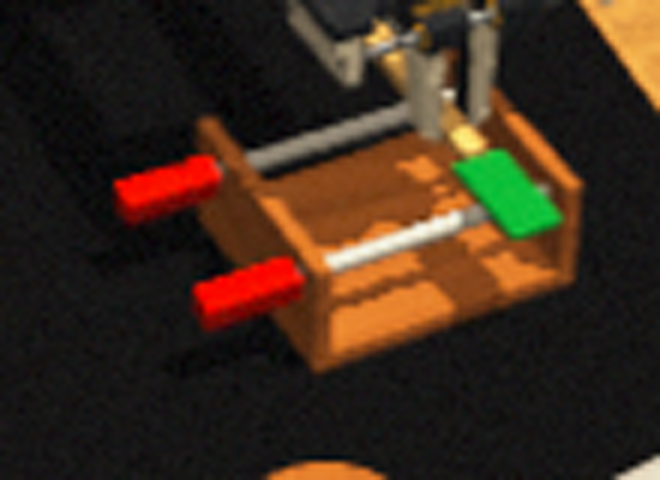

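```bash
python3 -m handwheel '[[0,0,0.5,0,0,0,0.5],[0,0,0.4,0,0,0,0.5],[0,0,0,0,0,0,0.5],[0,0,0,0,0,0,0.5]]'; python3 -m handwheel '[[0,0,0.3,0,0,0,0.5],[0,0,0,0,0,0,0.5],[0,0,0,0,0,0,0.5]]'; python3 -m handwheel '[[0,0,0.15,0,0,0,0.5],[0,0,0,0,0,0,0.5],[0,0,0,0,0,0,0.5]]'
```

```text
clock: 29.6
ee_pos: [501.3, 18.8, 67.0]
tcp_rot: [-0.108, 3.14, 0.002]
ft_force: [0.4, 0.5, -0.9]
width: 15.9
clock: 29.85
ee_pos: [501.4, 18.8, 64.0]
tcp_rot: [-0.108, 3.139, 0.002]
ft_force: [-0.5, -1.0, -0.1]
width: 15.9
clock: 30.1
ee_pos: [501.5, 18.9, 62.6]
tcp_rot: [-0.109, 3.139, 0.002]
ft_force: [0.1, 0.4, 0.0]
width: 15.7
```

```bash
python3 -m handwheel '[[0,0,0.15,0,0,0,0.5],[0,0,0,0,0,0,0.5],[0,0,0,0,0,0,0.5]]'; python3 -m handwheel '[[0,0,0.15,0,0,0,0.5],[0,0,0,0,0,0,0.5],[0,0,0,0,0,0,0.5]]'
```

```text
clock: 30.35
ee_pos: [501.4, 18.9, 61.1]
tcp_rot: [-0.109, 3.139, 0.002]
ft_force: [0.1, -0.5, -0.3]
width: 15.6
clock: 30.6
ee_pos: [502.4, 18.9, 60.7]
tcp_rot: [-0.109, 3.137, 0.002]
ft_force: [-1.3, 1.1, 5.1]
width: 16.0
```

Contact. Release to 22 mm, then rise straight.

```bash
python3 -m handwheel '[[0,0,-0.05,0,0,0,2.2],[0,0,0,0,0,0,2.2],[0,0,0,0,0,0,2.2],[0,0,0,0,0,0,2.2]]'; python3 -m handwheel '[[0,0,-0.5,0,0,0,2.2],[0,0,-1,0,0,0,2.2],[0,0,-2,0,0,0,2.2],[0,0,-3,0,0,0,2.2],[0,0,-3,0,0,0,2.2]]';python3 -m handwheel '[[0,0,-3,0,0,0,4],[0,0,-1,0,0,0,4],[0,0,0,0,0,0,4]]'
python3 - <<'E'
from spat import *
c=cam("wrist"); to([431,316,8],91); save(c,"w32",1.4)
s=cam("scene"); save(s,"s32",6,(240,170,350,250))
for n,a,b in []: pass
E
```

```text
clock: 30.93
ee_pos: [501.4, 18.9, 60.0]
tcp_rot: [-0.109, 3.139, 0.002]
ft_force: [0.5, 0.1, -0.4]
width: 21.7
clock: 31.35
ee_pos: [500.7, 18.9, 156.3]
tcp_rot: [0.109, -3.139, -0.002]
ft_force: [-0.0, 0.5, 0.4]
width: 22.0
clock: 31.6
ee_pos: [503.8, 18.6, 199.7]
tcp_rot: [-0.108, 3.132, 0.0]
ft_force: [-0.6, 0.3, -0.5]
width: 37.3
t 31.65 tcp [502.5  18.7 196.9] d_tool cm [ 5.16 30.15 18.88] F [-0.   0.2  0.3] w 38.7 j6 -1.71
yaw now 94.0 turn world deg -2.96 -> az(tool) rad 0.052 tilt fix [ 0.     0.004 -0.   ]
```

View pics/w32.png

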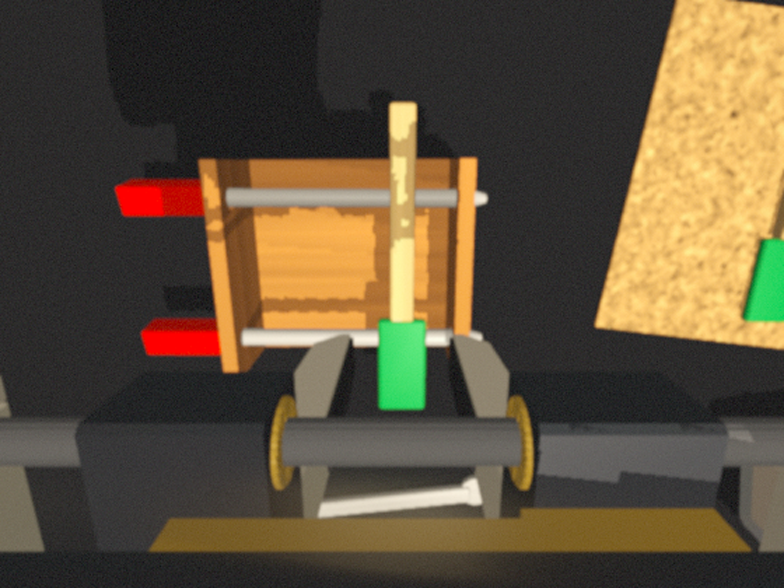

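View pics/s32.png

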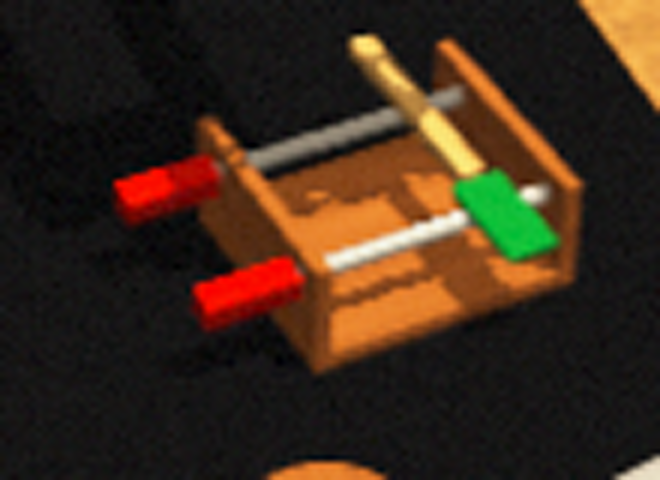

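```bash
python3 - <<'E'
from spat import *
to([435.7,318.1,60],93.1)
E
python3 -m handwheel '[[0.6,3.8,0.5,0,0,0.016,4],[0.6,3.8,1,0,0,0,4],[0.6,3.8,1,0,0,0,4],[0.6,3.8,1,0,0,0,4],[0.6,3.8,2,0,0,0,4]]'; python3 -m handwheel '[[0.6,3.8,2,0,0,0,4],[0.6,3.8,2,0,0,0,4],[0.4,3.8,2,0,0,0,4],[0,0,2,0,0,0,4],[0,0,0,0,0,0,4]]'
python3 - <<'E'
from spat import *
c=cam("wrist"); to([435.7,318.1,8],93.1); save(c,"w33",1.4)
E
```

```text
t 31.7 tcp [501.4  18.8 194.9] d_tool cm [ 4.5  30.3  13.51] F [ 0.5 -1.1 -0.3] w 39.4 j6 -1.71
yaw now 94.0 turn world deg -0.86 -> az(tool) rad 0.015 tilt fix [ 0.001  0.001 -0.   ]
clock: 32.12
ee_pos: [460.0, 206.9, 139.8]
tcp_rot: [0.083, -3.14, -0.001]
ft_force: [0.7, 0.5, -0.2]
width: 40.2
clock: 32.53
ee_pos: [434.5, 313.3, 56.3]
tcp_rot: [0.089, -3.131, 0.007]
ft_force: [-1.4, 0.3, -0.7]
width: 40.1
t 32.58 tcp [436.  312.7  58.7] d_tool cm [-0.04  0.56  5.06] F [-0.5 -0.1  0.4] w 39.8 j6 -1.1
yaw now 93.2 turn world deg -0.07 -> az(tool) rad 0.001 tilt fix [-0.004 -0.008  0.   ]
```

View pics/w33.png

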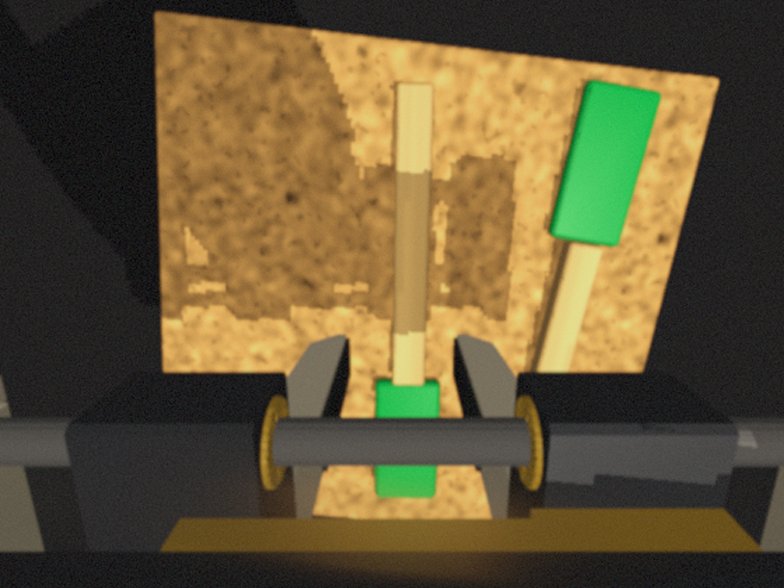

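```bash
python3 - <<'E'
from h import *
c=cam("wrist")
for n,a,b in [("B",(414,84),(408,383))]:
    P=ray(c,np.array([a,b])/1.4,16)[:,:2]; d=P[1]-P[0]; d/=np.linalg.norm(d); m=P[0]+105*d; h=np.degrees(np.arctan2(d[1],d[0])); print(n,P.round(1).tolist(),h.round(1),m.round(1)); to([*m,8],90+h)
E
```

```text
B [[329.2, 311.4], [467.7, 317.1]] 2.4 [434.1 315.7]
t 32.63 tcp [437.8 312.8  60.9] d_tool cm [0.33 0.32 5.29] F [ 0.6 -0.6 -0.3] w 39.8 j6 -1.1
yaw now 93.1 turn world deg -0.71 -> az(tool) rad 0.012 tilt fix [-0.002 -0.004  0.   ]
```

```bash
python3 -m handwheel '[[0.1,0.25,2.5,0,0,0.01,4],[0,0,2.5,0,0,0,4],[0,0,0.1,0,0,0,4],[0,0,0,0,0,0,4],[0,0,0,0,0,0,4]]'
python3 - <<'E'
from spat import *
c=cam("wrist"); to([434.1,315.7,8],92.4); save(c,"w34",1.4)
E
```

```text
clock: 33.05
ee_pos: [440.0, 316.3, 14.1]
tcp_rot: [-0.066, 3.139, 0.002]
ft_force: [0.5, -0.1, 0.7]
width: 40.0
t 33.1 tcp [440.4 316.8  14.6] d_tool cm [ 0.64 -0.08  0.66] F [ 0.7 -0.3 -0.9] w 39.6 j6 -1.08
yaw now 92.4 turn world deg -0.02 -> az(tool) rad 0.0 tilt fix [ 0.002  0.003 -0.   ]
```

View pics/w34.png

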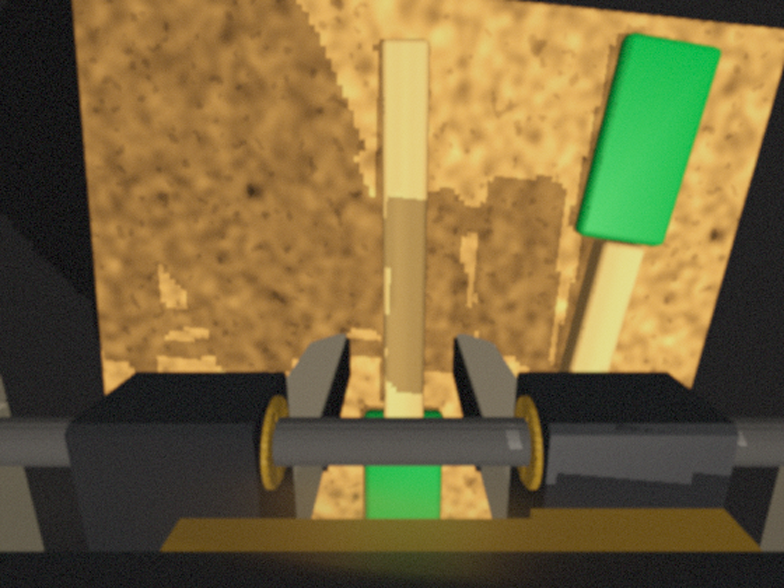

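```bash
python3 -m handwheel '[[0.6,0,0.4,0,0,0,4],[0,0,0.3,0,0,0,4],[0,0,0,0,0,0,4],[0,0,0,0,0,0,0.5],[0,0,0,0,0,0,0.5]]';python3 -m handwheel '[[0,0,0,0,0,0,0.5],[0,0,0,0,0,0,0.5],[0,0,0,0,0,0,0.5],[0,0,0,0,0,0,0.5]]';  python3 -m handwheel '[[0,0,-1,0,0,0,0.5],[0,0,-2,0,0,0,0.5],[0,0,-3,0,0,0,0.5],[0,0,-3,0,0,0,0.5],[0,0,-3,0,0,0,0.5]]'
python3 - <<'E'
from spat import *
c=cam("wrist"); to(rk([[-1,-41,120]])[0],94); save(c,"w35",1.4)
E
```

```text
clock: 33.52
ee_pos: [432.9, 316.5, 5.7]
tcp_rot: [-0.068, 3.14, 0.002]
ft_force: [-0.6, -0.5, 0.6]
width: 31.1
clock: 33.85
ee_pos: [433.0, 316.6, 5.6]
tcp_rot: [-0.068, 3.14, 0.002]
ft_force: [0.5, 0.7, 1.3]
width: 15.6
clock: 34.27
ee_pos: [432.4, 316.1, 127.2]
tcp_rot: [-0.068, 3.141, 0.001]
ft_force: [1.7, 0.5, -0.2]
width: 15.8
t 34.32 tcp [435.8 318.1 134.6] d_tool cm [ -5.46 -38.34   1.3 ] F [3.1 2.2 4.4] w 15.7 j6 -1.08
yaw now 92.5 turn world deg 1.52 -> az(tool) rad -0.027 tilt fix [ 0.005  0.009 -0.   ]
```

View pics/w35.png

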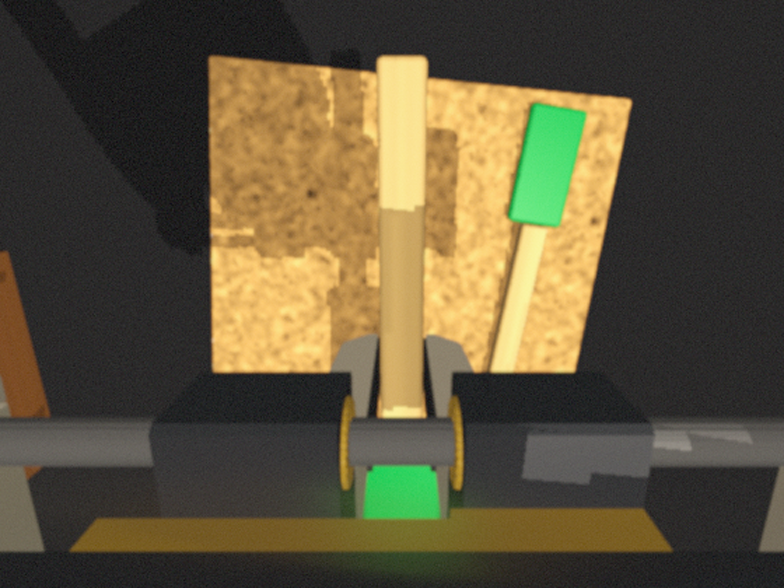

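```bash
python3 -m handwheel '[[-0.5,-3.8,0,0,0,-0.027,0.5],[-0.5,-3.8,0,0,0,0,0.5],[-0.5,-3.8,0,0,0,0,0.5],[-0.5,-3.8,0,0,0,0,0.5],[-0.5,-3.8,0,0,0,0,0.5]]'; python3 -m handwheel '[[-0.5,-3.8,0,0,0,0,0.5],[-0.5,-3.8,0,0,0,0,0.5],[-0.5,-3.8,0,0,0,0,0.5],[-0.5,-3.8,0,0,0,0,0.5],[-0.5,-3.8,0,0,0,0,0.5]]'; python3 -m handwheel '[[0,0,0,0,0,0,0.5],[0,0,0,0,0,0,0.5],[0,0,0,0,0,0,0.5]]'
python3 - <<'E'
from spat import *
to(rk([[-1,-41,75]])[0],94)
E
```

```text
clock: 34.73
ee_pos: [470.1, 126.8, 126.0]
tcp_rot: [-0.111, 3.138, 0.002]
ft_force: [1.6, -0.1, -1.4]
width: 15.6
clock: 35.15
ee_pos: [508.5, -61.4, 125.9]
tcp_rot: [-0.11, 3.138, 0.001]
ft_force: [0.5, 0.7, -0.7]
width: 15.5
clock: 35.4
ee_pos: [508.1, -59.2, 125.3]
tcp_rot: [-0.109, 3.139, 0.002]
ft_force: [-0.5, 0.6, -0.5]
width: 15.9
t 35.4 tcp [508.1 -59.2 125.3] d_tool cm [ 0.13 -0.33  5.03] F [-0.5  0.6 -0.5] w 15.9 j6 -1.86
yaw now 94.0 turn world deg 0.04 -> az(tool) rad -0.001 tilt fix [ 0.002  0.001 -0.   ]
```

```bash
python3 -m handwheel '[[0.15,-0.35,2,0,0,0,0.5],[0,0,2,0,0,0,0.5],[0,0,1,0,0,0,0.5],[0,0,0,0,0,0,0.5],[0,0,0,0,0,0,0.5]]'
python3 - <<'E'
from spat import *
c=cam("wrist"); to(rk([[-1,-41,63]])[0],94); save(c,"w36",1.4)
s=cam("scene"); save(s,"s36",6,(240,170,350,250))
E
```

```text
clock: 35.82
ee_pos: [506.5, -61.8, 74.9]
tcp_rot: [0.113, -3.139, -0.002]
ft_force: [1.1, -0.0, -0.6]
width: 15.9
t 35.87 tcp [507.4 -62.2  75.8] d_tool cm [ 0.03 -0.03  1.28] F [-0.1  0.   0.2] w 15.7 j6 -1.87
yaw now 94.1 turn world deg -0.1 -> az(tool) rad 0.002 tilt fix [ 0.001  0.001 -0.   ]
```

View pics/w36.png

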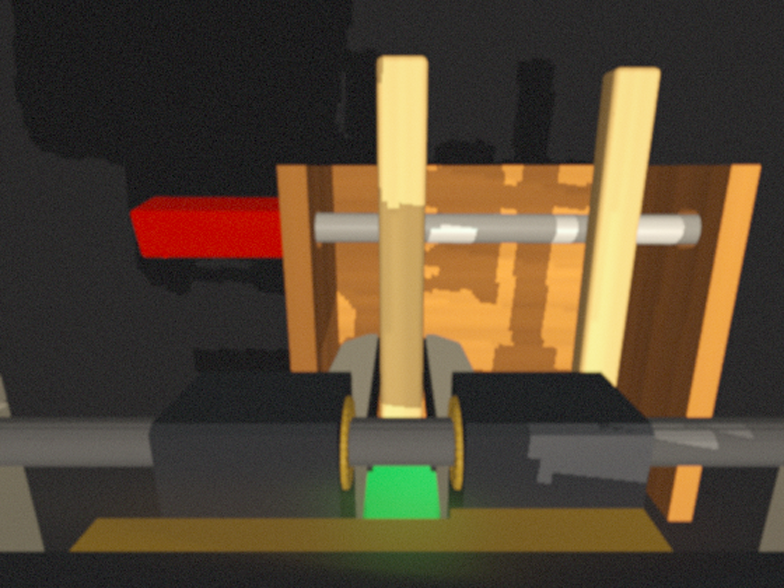

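View pics/s36.png

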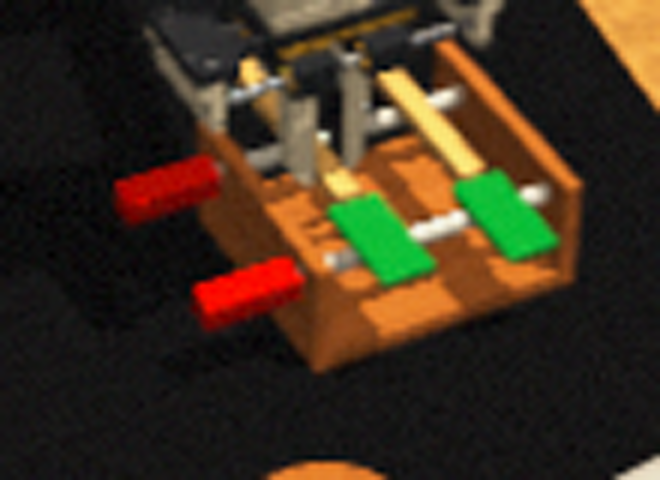

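```bash
python3 -m handwheel '[[0,0,0.6,0,0,0,0.5],[0,0,0.6,0,0,0,0.5],[0,0,0,0,0,0,0.5],[0,0,0,0,0,0,0.5]]'; python3 -m handwheel '[[0,0,0.15,0,0,0,0.5],[0,0,0,0,0,0,0.5],[0,0,0,0,0,0,0.5]]'; python3 -m handwheel '[[0,0,0.15,0,0,0,0.5],[0,0,0,0,0,0,0.5],[0,0,0,0,0,0,0.5]]'
```

```text
clock: 36.25
ee_pos: [506.7, -62.9, 62.6]
tcp_rot: [0.11, -3.139, -0.002]
ft_force: [0.5, -0.6, -0.4]
width: 15.5
clock: 36.5
ee_pos: [507.2, -63.0, 61.7]
tcp_rot: [-0.11, 3.139, 0.002]
ft_force: [-0.7, -0.7, -0.5]
width: 15.6
clock: 36.75
ee_pos: [507.5, -63.1, 60.5]
tcp_rot: [-0.11, 3.138, 0.001]
ft_force: [-0.0, 0.5, 1.5]
width: 15.7
```

```bash
python3 -m handwheel '[[0,0,0.05,0,0,0,2.2],[0,0,0,0,0,0,2.2],[0,0,0,0,0,0,2.2],[0,0,0,0,0,0,2.2]]'; python3 -m handwheel '[[0,0,-0.5,0,0,0,2.2],[0,0,-1,0,0,0,2.2],[0,0,-2,0,0,0,2.2],[0,0,-3,0,0,0,2.2],[0,0,-3,0,0,0,2.2]]';python3 -m handwheel '[[0,0,-3,0,0,0,4],[0,0,-1,0,0,0,4],[0,0,0,0,0,0,4]]'
python3 - <<'E'
from spat import *
c=cam("wrist"); to([427,392,60],84); save(c,"w37",1.4)
E
```

```text
clock: 37.08
ee_pos: [506.9, -62.9, 59.4]
tcp_rot: [-0.11, 3.139, 0.002]
ft_force: [-0.0, 0.0, 0.4]
width: 21.9
clock: 37.5
ee_pos: [506.3, -62.9, 155.8]
tcp_rot: [0.11, -3.139, -0.002]
ft_force: [0.3, -0.7, -0.2]
width: 22.2
clock: 37.75
ee_pos: [509.4, -63.6, 199.3]
tcp_rot: [-0.11, 3.132, -0.001]
ft_force: [0.5, 0.0, 0.3]
width: 36.9
t 37.8 tcp [508.2 -63.4 196.4] d_tool cm [ 4.96 46.   13.62] F [-0.6  0.4 -0.8] w 38.5 j6 -1.87
yaw now 94.0 turn world deg -10.02 -> az(tool) rad 0.175 tilt fix [-0.     0.004  0.   ]
```

View pics/w37.png

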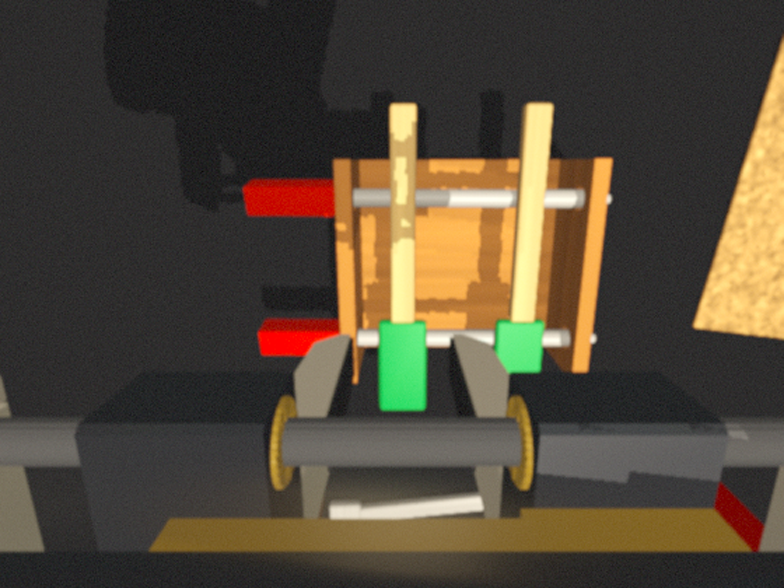

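```bash
python3 -m handwheel '[[0.4,3.8,0,0,0,0,4],[0.4,3.8,0,0,0,0,4],[0.4,3.8,0,0,0,0,4],[0.4,3.8,0,0,0,0,4],[0.4,3.8,1,0,0,0,4]]'; python3 -m handwheel '[[0.4,3.8,1,0,0,0,4],[0.4,3.8,1,0,0,0,4],[0.4,3.8,1,0,0,0,4],[0.4,3.8,2,0,0,0,4],[0.4,3.8,2,0,0,0,4]]'; python3 -m handwheel '[[0.4,3.8,2,0,0,0,4],[0.4,3.8,2,0,0,0,4],[0,0,0,0,0,0.09,4],[0,0,0,0,0,0.085,4],[0,0,0,0,0,0,4]]'; python3 -m handwheel '[[0,0,0,0,0,0,4],[0,0,0,0,0,0,4]]'
python3 - <<'E'
from spat import *
c=cam("wrist"); to([427,392,8],84); save(c,"w38",1.4)
E
```

```text
clock: 38.22
ee_pos: [473.0, 126.5, 184.2]
tcp_rot: [-0.109, 3.139, 0.002]
ft_force: [0.7, 0.6, 0.7]
width: 40.2
clock: 38.63
ee_pos: [439.3, 312.0, 113.8]
tcp_rot: [0.11, -3.139, -0.0]
ft_force: [0.7, -0.3, 0.2]
width: 39.9
clock: 39.05
ee_pos: [425.7, 382.8, 74.1]
tcp_rot: [-0.168, -3.133, 0.004]
ft_force: [0.6, -1.0, 0.1]
width: 39.9
clock: 39.22
ee_pos: [427.7, 382.7, 76.8]
tcp_rot: [-0.161, -3.137, -0.0]
ft_force: [0.6, 0.3, -0.1]
width: 40.1
t 39.27 tcp [428.1 382.8  77.3] d_tool cm [0.2  0.9  6.93] F [ 0.3 -0.5  0.1] w 40.1 j6 -0.83
yaw now 84.1 turn world deg -0.08 -> az(tool) rad 0.001 tilt fix [ 0.001  0.    -0.   ]
```

View pics/w38.png

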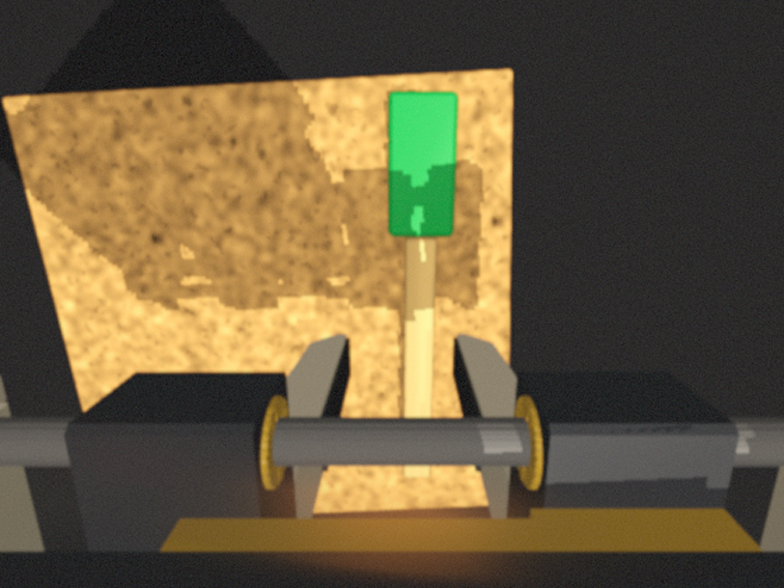

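```bash
python3 - <<'E'
from h import *
c=cam("wrist")
P=np.vstack([ray(c,np.array([417,474])/1.4,10)[0],ray(c,np.array([423,94])/1.4,12)[0]])[:,:2]; d=P[1]-P[0]; L=np.linalg.norm(d); d/=L; m=(P[0]+P[1])/2; h=np.degrees(np.arctan2(d[1],d[0])); print(P.round(1).tolist(),L,h.round(1),m.round(1)); to([*m,8],90+h)
E
```

```text
[[532.8, 380.8], [324.2, 403.2]] 209.7727738247806 173.9 [428.5 392. ]
t 39.32 tcp [428.3 382.9  77.7] d_tool cm [0.07 0.9  6.97] F [-0.6 -0.1  0.4] w 40.1 j6 -0.83
yaw now 84.0 turn world deg -0.16 -> az(tool) rad 0.003 tilt fix [ 0.001  0.    -0.   ]
```

```bash
python3 -m handwheel '[[0,0.9,2,0,0,0,4],[0,0,2.5,0,0,0,4],[0,0,2.3,0,0,0,4],[0,0,0,0,0,0,4],[0,0,0,0,0,0,4]]'
python3 - <<'E'
from spat import *
c=cam("wrist"); to([428.5,392,7],84); save(c,"w39",1.4)
E
```

```text
clock: 39.73
ee_pos: [428.3, 391.4, 8.9]
tcp_rot: [-0.164, -3.136, 0.001]
ft_force: [0.6, -0.3, -0.1]
width: 39.9
t 39.78 tcp [429.4 392.2  10.5] d_tool cm [ 0.08 -0.03  0.35] F [0.7 0.6 1. ] w 39.9 j6 -0.81
yaw now 84.0 turn world deg 0.0 -> az(tool) rad -0.0 tilt fix [ 0.001  0.    -0.   ]
```

View pics/w39.png

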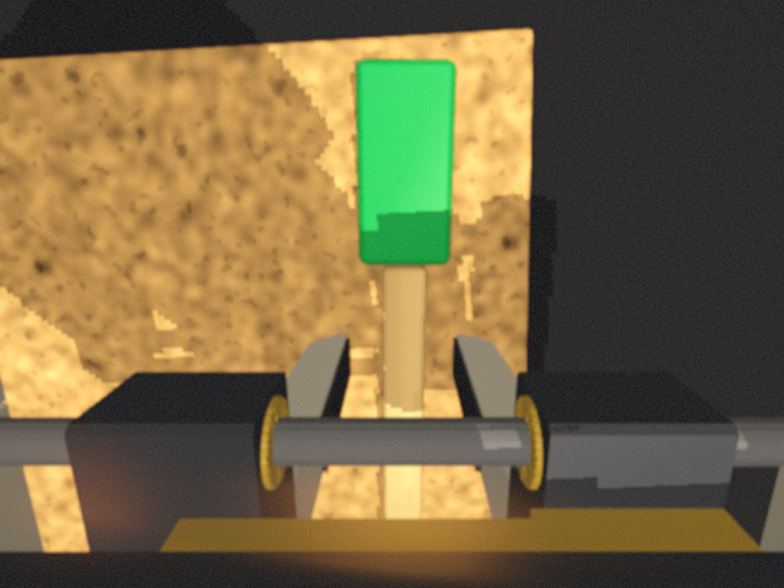

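```bash
python3 -m handwheel '[[0,0,0.25,0,0,0,4],[0,0,0,0,0,0,0.5],[0,0,0,0,0,0,0.5],[0,0,0,0,0,0,0.5],[0,0,0,0,0,0,0.5]]';python3 -m handwheel '[[0,0,0,0,0,0,0.5],[0,0,0,0,0,0,0.5],[0,0,0,0,0,0,0.5]]';  python3 -m handwheel '[[0,0,-1,0,0,0,0.5],[0,0,-2,0,0,0,0.5],[0,0,-3,0,0,0,0.5],[0,0,-3,0,0,0,0.5],[0,0,-4,0,0,0,0.5]]'; python3 -m handwheel '[[0,0,0,0,0,0.12,0.5],[0,0,0,0,0,0.12,0.5],[0,0,0,0,0,0.12,0.5],[0,0,0,0,0,0.12,0.5],[0,0,0,0,0,0.12,0.5]]'; python3 -m handwheel '[[0,0,0,0,0,0.12,0.5],[0,0,0,0,0,0.12,0.5],[0,0,0,0,0,0.12,0.5],[0,0,0,0,0,0.12,0.5],[0,0,0,0,0,0.12,0.5]]'; python3 -m handwheel '[[0,0,0,0,0,0.12,0.5],[0,0,0,0,0,0.12,0.5],[0,0,0,0,0,0.12,0.5],[0,0,0,0,0,0.12,0.5],[0,0,0,0,0,0.12,0.5]]'; python3 -m handwheel '[[0,0,0,0,0,0.12,0.5],[0,0,0,0,0,0.12,0.5],[0,0,0,0,0,0.12,0.5],[0,0,0,0,0,0.12,0.5],[0,0,0,0,0,0.12,0.5]]'; python3 -m handwheel '[[0,0,0,0,0,0.12,0.5],[0,0,0,0,0,0.12,0.5],[0,0,0,0,0,0.12,0.5],[0,0,0,0,0,0.12,0.5],[0,0,0,0,0,0.08,0.5]]'; python3 -m handwheel '[[0,0,0,0,0,0,0.5],[0,0,0,0,0,0,0.5]]'
python3 - <<'E'
from spat import *
c=cam("wrist"); to(rk([[0,0,120]])[0],94); save(c,"w40",1.4)
E
```

```text
clock: 40.2
ee_pos: [429.4, 392.7, 7.9]
tcp_rot: [0.164, 3.136, 0.003]
ft_force: [-0.3, -0.2, 1.3]
width: 17.8
clock: 40.45
ee_pos: [429.4, 392.7, 7.8]
tcp_rot: [0.164, 3.136, 0.002]
ft_force: [-1.5, -2.0, 5.4]
width: 15.3
clock: 40.87
ee_pos: [427.4, 391.1, 136.4]
tcp_rot: [-0.164, -3.134, 0.003]
ft_force: [-0.0, -0.6, -1.3]
width: 15.6
clock: 41.28
ee_pos: [428.8, 392.2, 137.7]
tcp_rot: [1.093, 2.945, 0.002]
ft_force: [0.3, -0.2, -0.6]
width: 15.2
clock: 41.7
ee_pos: [428.8, 392.2, 137.5]
tcp_rot: [-1.914, -2.491, -0.001]
ft_force: [0.2, -0.4, -0.8]
width: 15.7
clock: 42.12
ee_pos: [428.8, 392.2, 137.5]
tcp_rot: [-2.565, -1.813, -0.001]
ft_force: [0.9, 0.6, 0.4]
width: 16.0
clock: 42.53
ee_pos: [428.8, 392.2, 137.5]
tcp_rot: [-2.986, -0.974, -0.001]
ft_force: [0.6, 0.1, -0.3]
width: 15.5
clock: 42.95
ee_pos: [428.8, 392.2, 137.5]
tcp_rot: [-3.139, -0.11, -0.001]
ft_force: [0.3, 0.7, -0.7]
width: 15.5
clock: 43.12
ee_pos: [428.9, 392.2, 137.4]
tcp_rot: [-3.138, -0.125, -0.001]
ft_force: [0.1, -0.4, -0.4]
width: 15.3
t 43.17 tcp [428.9 392.3 137.4] d_tool cm [ 4.3  41.85  1.7 ] F [-1.1 -0.9 -0.8] w 15.5 j6 2.14
yaw now -85.4 turn world deg -0.58 -> az(tool) rad 0.01 tilt fix [-0.001 -0.001  0.   ]
```

View pics/w40.png

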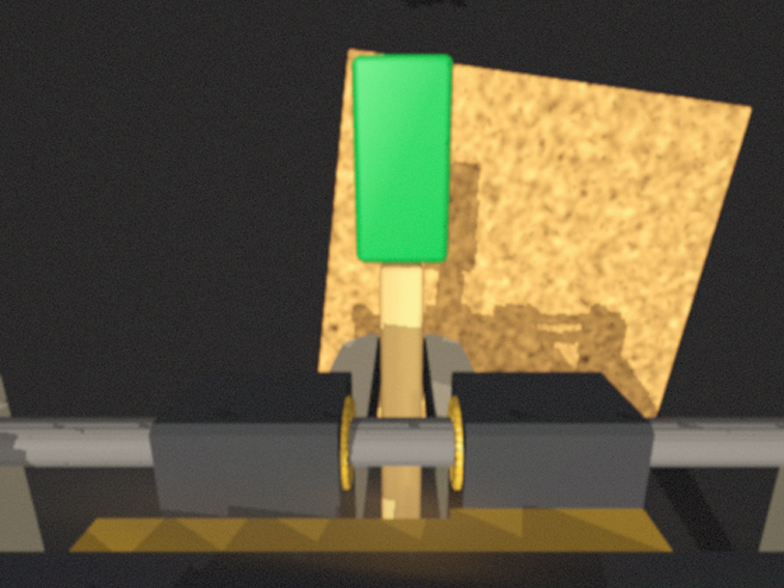

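Spatula C held, now blade outward. Move to the middle of the rack.

```bash
python3 -m handwheel '[[0.4,3.8,0,0,0,0.01,0.5],[0.4,3.8,0,0,0,0,0.5],[0.4,3.8,0,0,0,0,0.5],[0.4,3.8,0,0,0,0,0.5],[0.4,3.8,0,0,0,0,0.5]]'; python3 -m handwheel '[[0.4,3.8,0,0,0,0,0.5],[0.4,3.8,0,0,0,0,0.5],[0.4,3.8,0,0,0,0,0.5],[0.4,3.8,0,0,0,0,0.5],[0.4,3.8,0,0,0,0,0.5]]'; python3 -m handwheel '[[0.3,3.8,0,0,0,0,0.5],[0,0,0,0,0,0,0.5],[0,0,0,0,0,0,0.5],[0,0,0,0,0,0,0.5]]'
python3 - <<'E'
from spat import *
c=cam("wrist"); to(rk([[0,0,80]])[0],94); save(c,"w41",1.4)
E
```

```text
clock: 43.58
ee_pos: [461.9, 202.6, 137.2]
tcp_rot: [-3.139, -0.11, -0.001]
ft_force: [-0.0, -0.5, -0.9]
width: 15.5
clock: 44.0
ee_pos: [494.7, 14.1, 137.3]
tcp_rot: [-3.139, -0.109, -0.002]
ft_force: [-1.1, 0.2, -0.5]
width: 15.4
clock: 44.33
ee_pos: [500.0, -21.6, 136.9]
tcp_rot: [-3.138, -0.106, -0.001]
ft_force: [-0.2, 0.2, -0.1]
width: 15.5
t 44.38 tcp [500.  -20.9 136.8] d_tool cm [0.51 0.1  5.68] F [-0.3  0.2 -0.2] w 15.8 j6 1.36
yaw now -86.1 turn world deg 0.09 -> az(tool) rad -0.002 tilt fix [-0.002 -0.     0.   ]
```

View pics/w41.png

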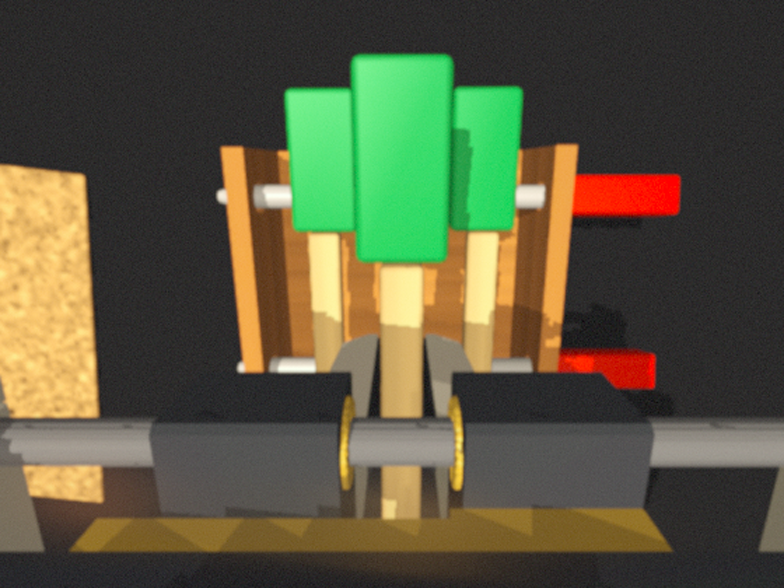

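```bash
python3 - <<'E'
from h import *
c=cam("wrist"); 
print(inv(ray(c,np.array([[325,300],[482,300],[319,90],[487,90],[310,300],[342,300],[466,300],[498,300]])/1.4,71)).round(1))
E
python3 -m handwheel '[[0.5,0.07,2,0,0,0,0.5],[0,0,2,0,0,0,0.5],[0,0,1.8,0,0,0,0.5],[0,0,0,0,0,0,0.5],[0,0,0,0,0,0,0.5]]'
python3 - <<'E'
from spat import *
c=cam("wrist"); to(rk([[0,0,63]])[0],94); save(c,"w42",1.4)
s=cam("scene"); save(s,"s42",6,(240,170,350,250))
E
```

```text
[[ -2.7  40.6  71. ]
 [ -2.7 -42.7  71. ]
 [100.6  38.8  71. ]
 [100.5 -40.3  71. ]
 [ -2.7  48.5  71. ]
 [ -2.7  31.6  71. ]
 [ -2.7 -34.2  71. ]
 [ -2.7 -51.1  71. ]]
clock: 44.85
ee_pos: [504.1, -20.7, 78.0]
tcp_rot: [-3.138, -0.109, 0.003]
ft_force: [-0.2, 0.3, 0.2]
width: 16.0
t 44.9 tcp [505.3 -21.1  79.3] d_tool cm [-0.01  0.04  1.63] F [-0.1  0.1 -0.6] w 15.5 j6 1.36
yaw now -86.1 turn world deg 0.06 -> az(tool) rad -0.001 tilt fix [-0.001 -0.     0.   ]
```

View pics/w42.png

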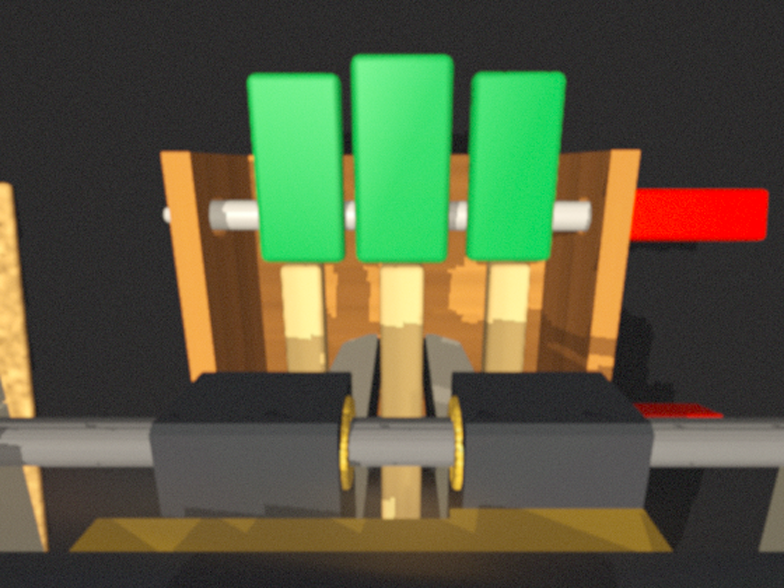

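View pics/s42.png

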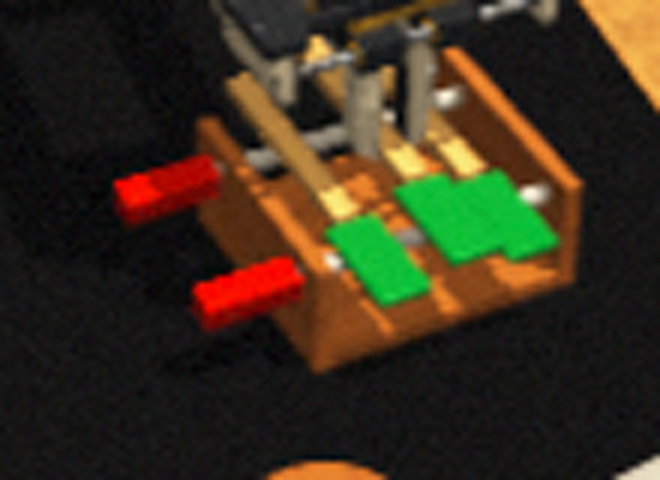

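```bash
python3 -m handwheel '[[0,0.1,0.6,0,0,0,0.5],[0,0,0.6,0,0,0,0.5],[0,0,0,0,0,0,0.5],[0,0,0,0,0,0,0.5]]'; python3 -m handwheel '[[0,0,0.2,0,0,0,0.5],[0,0,0,0,0,0,0.5],[0,0,0,0,0,0,0.5]]'; python3 -m handwheel '[[0,0,0.15,0,0,0,0.5],[0,0,0,0,0,0,0.5],[0,0,0,0,0,0,0.5]]'
```

```text
clock: 45.28
ee_pos: [505.0, -23.1, 66.6]
tcp_rot: [-3.139, -0.105, 0.0]
ft_force: [-0.0, 1.1, -0.5]
width: 15.9
clock: 45.53
ee_pos: [505.4, -23.2, 64.9]
tcp_rot: [-3.139, -0.105, -0.001]
ft_force: [-0.2, 0.7, -0.2]
width: 15.3
clock: 45.78
ee_pos: [505.3, -23.1, 63.3]
tcp_rot: [-3.139, -0.105, -0.001]
ft_force: [-0.6, -0.3, -1.0]
width: 16.0
```

```bash
python3 -m handwheel '[[0,0,0.15,0,0,0,0.5],[0,0,0,0,0,0,0.5],[0,0,0,0,0,0,0.5]]'; python3 -m handwheel '[[0,0,0.1,0,0,0,0.5],[0,0,0,0,0,0,0.5],[0,0,0,0,0,0,0.5]]'
```

```text
clock: 46.03
ee_pos: [506.1, -23.1, 62.7]
tcp_rot: [-3.139, -0.105, -0.003]
ft_force: [-0.4, 0.5, 5.3]
width: 15.4
clock: 46.28
ee_pos: [506.7, -23.1, 62.6]
tcp_rot: [-3.139, -0.105, -0.005]
ft_force: [-1.8, 0.9, 11.1]
width: 15.7
```

```bash
python3 -m handwheel '[[0,0,-0.15,0,0,0,0.5],[0,0,0,0,0,0,2.2],[0,0,0,0,0,0,2.2],[0,0,0,0,0,0,2.2],[0,0,0,0,0,0,2.2]]'; python3 -m handwheel '[[0,0,-0.5,0,0,0,2.2],[0,0,-1,0,0,0,2.2],[0,0,-2,0,0,0,2.2],[0,0,-3,0,0,0,2.2],[0,0,-3,0,0,0,2.2]]';python3 -m handwheel '[[-2,0,-3,0,0,0,4],[-3,0,-1,0,0,0,4],[-1,0,0,0,0,0,4],[0,0,0,0,0,0,4],[0,0,0,0,0,0,4]]'
python3 - <<'E'
from spat import *
c=cam("wrist"); to([500,-20,200],94); save(c,"w43",1.4)
s=cam("scene"); save(s,"s43",6,(240,170,350,250)); t=cam("top"); save(t,"t43",1.4)
E
```

```text
clock: 46.7
ee_pos: [505.1, -23.1, 62.0]
tcp_rot: [-3.139, -0.105, 0.0]
ft_force: [0.1, 0.5, 0.0]
width: 22.0
clock: 47.12
ee_pos: [504.5, -23.1, 158.5]
tcp_rot: [-3.139, -0.105, 0.001]
ft_force: [0.1, 0.4, -0.1]
width: 22.2
clock: 47.53
ee_pos: [445.8, -27.3, 198.4]
tcp_rot: [-3.139, -0.104, -0.004]
ft_force: [1.4, 0.3, -0.4]
width: 39.7
t 47.58 tcp [445.8 -27.3 197.8] d_tool cm [ 5.46 -0.36 -0.21] F [-1.2 -0.4  0.3] w 39.8 j6 1.33
yaw now -86.2 turn world deg 0.18 -> az(tool) rad -0.003 tilt fix [-0.001 -0.002  0.   ]
```

View pics/w43.png

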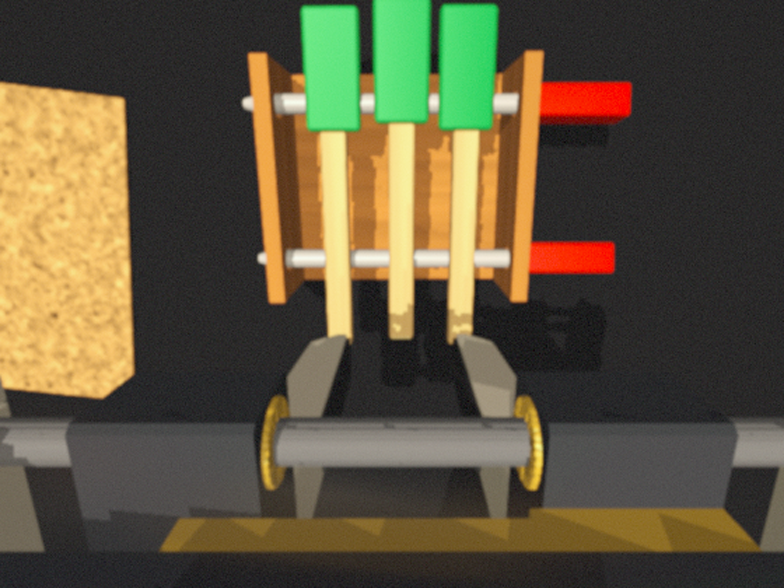

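View pics/s43.png

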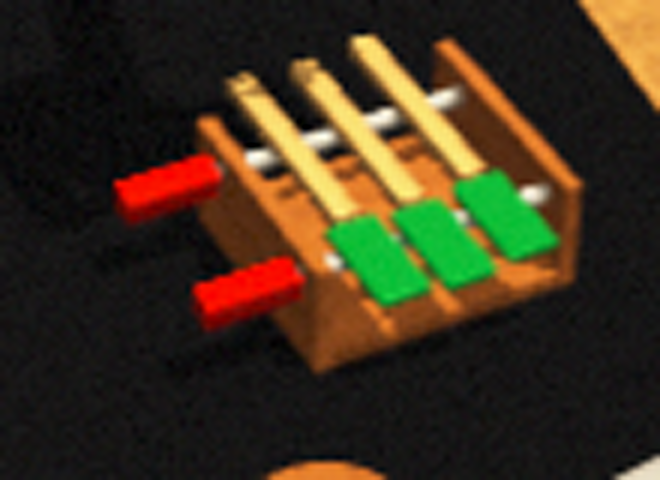

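View pics/t43.png

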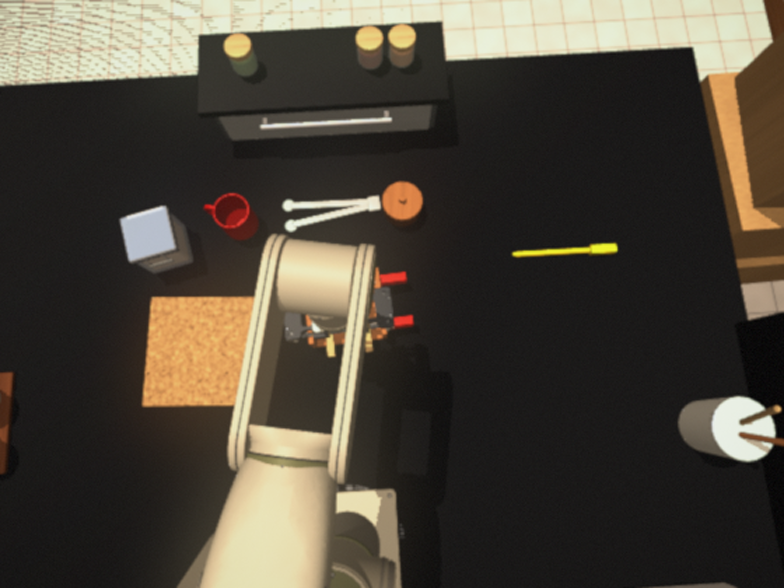

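```bash
python3 - <<'E'
from h import *
c=cam("wrist")
for n,b,j in [("A",(340,338),(333,130)),("C",(400,338),(401,123)),("B",(460,340),(466,130))]:
    P=inv(ray(c,np.array([b,j])/1.4,71)); d=P[1]-P[0]; d/=np.linalg.norm(d); print(n,P.round(1).tolist(),"mid",(P[1]-35*d).round(1),"ang",np.degrees(np.arctan2(d[1],d[0])).round(1))
print("handle ends far/near (top z 63):",inv(ray(c,np.array([[631,99],[541,99],[614,258],[529,258]])/1.4,60)).round(1).tolist())
print("tips",inv(ray(c,np.array([[243,103],[258,258]])/1.4,53)).round(1).tolist())
t=cam("top")
for a,ce,rc,_ in blobs(mask(t,(0,150,60),(8,255,255)))[:4]: print(ce.round(1),ray(t,ce,20)[0].round(1))
E
```

```text
A [[-102.2, 39.6, 71.0], [32.4, 38.9, 71.0]] mid [-2.6 39.1 71. ] ang -0.3
C [[-102.3, -1.4, 71.0], [36.3, -2.4, 71.0]] mid [ 1.3 -2.1 71. ] ang -0.4
B [[-103.8, -42.4, 71.0], [32.2, -41.8, 71.0]] mid [ -2.8 -41.9  71. ] ang 0.3
handle ends far/near (top z 63): [[50.9, -144.7, 60.0], [51.1, -89.0, 60.0], [-49.1, -146.1, 60.0], [-49.0, -88.7, 60.0]]
tips [[50.1, 97.9, 53.0], [-50.0, 96.8, 53.0]]
[166.6 153.8] [750.3 236.1  20. ]
[280.7 198.5] [ 573.8 -134.8   20. ]
[288.  229.3] [ 471.5 -151.7   20. ]
```

```bash
python3 - <<'E'
from workcell import ctrl
print(ctrl.finish_job())
E
```

```text
the job is handed in; nothing more can be done
None
```

The rack is assembled: both bars are through both cheeks and home. The three spatulas from the mat lie across the bars with their blades away from the robot. I handed the job in at about 48 s of the 208 s; the hand-in gave no verdict.

The last checks come from the wrist camera and are good to a few millimetres:

| Item | Reading in the rack frame | Limit |
|---|---|---|
| Far bar tip | y about 98 mm, x 50 mm | fully home is 97 mm |
| Near bar tip | y about 97 mm, x -50 mm | fully home is 97 mm |
| Handle outer ends | y about -145 to -146 mm | fully home is -145 mm |
| Spatula centres (x, y) | (-3, 39), (1, -2), (-3, -42) mm | x within 35 mm, y within 70 mm |
| Spatula angle from square | within 0.5 degrees | 0.3 rad (17 degrees) |

- **First bar:** It tipped in the grip while being pushed in and jammed on the far cheek at about 31 N. I backed off, pitched the tool to level it, and it then went in freely.
- **Moved spatula:** The rightmost spatula on the mat had moved about 2 cm between my first picture and my later look. I measured it again before grasping it.
- **Obstacles:** The last pictures showed the mug, salt cellar, canister and tongs where they started. I only measured the mug.
- **Spatulas lying flat:** I judged this from the pictures and from feeling contact when setting each one down. I did not measure their height or tilt.

No final check failed.

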